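Free a seized clamp and recharge an aerosol dryer

TASK

The clamp knob on the aerosol dryer's pot has seized: rock it back and forth until it breaks free, swing the clamp right off the lid, and lift the lid off and set it down flat in the middle of the rubber mat. Put every fresh drying bar into the pot, then take the stirring rod from its stand and stir the beads and bars with its tip deep in the pot, at least four full turns midway between the pot's centre and its wall, until every bead has been shifted; then hang the rod back in its stand, set the lid squarely back on the pot and swing the clamp back over it. Leave the other things on the bench alone.

Things in the scene. Friction and masses are not known exactly. Their poses are not given: they have to be found in the camera images.
- pot_rim (a point): centre of the mouth of the dryer's pot, a fixed open round steel pot on an aluminium foot plate (220 x 220 mm, 8 mm thick). Rim 90 mm above the bench, outer radius 101 mm, inner 96 mm, inner floor 76 mm below the rim. z up; the clamp post stands outside, 140 mm from the pot's axis along this point's own -y.
- clamp (a joint): turn of the clamp knob about its upright post (rad), growing anticlockwise seen from above. 0: its finger points at the pot's axis, over the lid; from 1.05 up the finger is clear of the lid; stops at -0.35 and 1.65. Starts within 0.05 of 0, seized, with a play of about 0.12 to 0.18 each way between hard stops; see clamp_tip. Once free it turns with light friction (0.12 N m) and stays put.
- clamp_grip (a point): on the clamp knob's axis, 137 mm above the bench, where to grip it: an upright copper-brown wing 18 mm thick, 64 mm long (this point's y axis) and 42 mm tall (top 16 mm above this point).
- clamp_tip (a point): end of the clamp finger, 75 mm from the knob's axis along clamp_grip's +y; finger 20 mm wide, 8 mm thick, top 27 mm below clamp_grip, underside 4 mm over a seated lid. How it frees: held 0.3 s at an end of its play the crust gives and the play grows 0.04 rad, at alternate ends only; after 3 or 4 gives, the last at the anticlockwise end (0.24 rad), it is free. Force or one-way turning never frees it.
- lid_handle (a point): middle of the lid's handle, a black upright block 60 mm long (this point's x axis), 18 mm thick (y), 42 mm tall, at the lid's centre; this point is 30 mm above the lid's underside, 16 mm below the handle's top. The lid is a flat aluminium disc 214 mm across, 6 mm thick, about 0.3 kg, that simply lies on the pot's rim.
- lid_base (a point): centre of the lid's underside; at the height of the pot's rim when the lid is on the pot.
- mat_top (a point): centre of the top of a fixed rubber mat, 200 x 200 mm, 3 mm thick, lying flat on the bench.
- stand_top (a point): centre of the top of the rod's stand, a fixed grey upright square tube, 50 mm outside, 118 mm tall, its square hole 30 mm wide, open all the way down to the bench; the sides are along this point's x and y axes.
- rod_grip (a point): middle of the stirring rod's handle, a black upright block 20 x 20 mm (sides along this point's x, y), 46 mm tall (top 25 mm above this point). Below it a round collar 48 mm across, 6 mm thick, underside 27 mm below this point, hangs on the stand's top; the steel rod below, 14 mm thick, ends 142 mm below this point. 0.15 kg. Fingertips set down on the collar keep the rod from tilting in the grip.
- rod_tip (a point): the rod's lower end.
- jar_mid (a point): middle of a small amber jar, 44 mm across and 75 mm tall, standing among the drying bars; leave alone.
- flask_mid (a point): middle of a white bottle, 60 mm across and 150 mm tall, a bystander; leave alone.
- wrench_grip (a point): the handle of a wrench 160 mm long lying on the bench, a bystander; leave alone.
- bar1_mid (a point): centre of a fresh smooth white drying bar, 62 mm long (x axis), 20 mm wide and 20 mm tall, lying on the bench at the robot's left; about 50 g. Two to four of these bars are there.
- bar2_mid (a point): centre of a fresh smooth white drying bar, 62 mm long (x axis), 20 mm wide and 20 mm tall, lying on the bench at the robot's left; about 50 g. Two to four of these bars are there.
- bar3_mid (a point): centre of a fresh smooth white drying bar, 62 mm long (x axis), 20 mm wide and 20 mm tall, lying on the bench at the robot's left; about 50 g. Two to four of these bars are there.
- bar4_mid (a point): centre of a fresh smooth white drying bar, 62 mm long (x axis), 20 mm wide and 20 mm tall, lying on the bench at the robot's left; about 50 g. Two to four of these bars are there.
- bead1_center (a point): centre of a white slippery glazed ball, 28 mm across, 20 g, loose in the pot from the start.
- bead2_center (a point): centre of a white slippery glazed ball, 28 mm across, 20 g, loose in the pot from the start.
- bead3_center (a point): centre of a white slippery glazed ball, 28 mm across, 20 g, loose in the pot from the start.
- bead4_center (a point): centre of a white slippery glazed ball, 28 mm across, 20 g, loose in the pot from the start.

How it is judged:
On the way, in this order (a step that is already met when the one before it is completed fails the run):
1. the clamp has broken free and is swung clear of the lid (value of joint clamp above 1.1 rad), for 0.2 s.
2. the lid lies flat on the mat (horizontal distance between lid_base and mat_top below 0.07 m and height (world z) of lid_base below 0.02 m and angle between lid_base's own z axis and vertical below 0.1 rad), for 0.3 s.
3. every fresh bar is in the pot (horizontal distance between each of bar1_mid, bar2_mid, bar3_mid, bar4_mid and pot_rim below 0.096 m and height (world z) of each of bar1_mid, bar2_mid, bar3_mid, bar4_mid below 0.088 m), for 0.3 s.
4. the rod's tip, deep in the pot, passes one side of it (x of rod_tip in the frame of pot_rim above 0.025 m and y of rod_tip in the frame of pot_rim between -0.025 and 0.025 m and z of rod_tip in the frame of pot_rim below -0.045 m and horizontal distance between rod_tip and pot_rim below 0.096 m).
5. then the opposite side (x of rod_tip in the frame of pot_rim below -0.025 m and y of rod_tip in the frame of pot_rim between -0.025 and 0.025 m and z of rod_tip in the frame of pot_rim below -0.045 m and horizontal distance between rod_tip and pot_rim below 0.096 m).
6. then a side between them (y of rod_tip in the frame of pot_rim above 0.025 m and x of rod_tip in the frame of pot_rim between -0.025 and 0.025 m and z of rod_tip in the frame of pot_rim below -0.045 m and horizontal distance between rod_tip and pot_rim below 0.096 m).
7. then the side opposite that, every bead having been shifted by 5 mm or more (y of rod_tip in the frame of pot_rim below -0.025 m and x of rod_tip in the frame of pot_rim between -0.025 and 0.025 m and z of rod_tip in the frame of pot_rim below -0.045 m and horizontal distance between rod_tip and pot_rim below 0.096 m and distance of each of bead1_center, bead2_center, bead3_center, bead4_center from where it was at the start of the episode above 0.005 m).
At the end, for the whole second after the job is handed in: The lid lies flat on the rim, centred on the pot within 12 mm; the clamp is back within 0.25 rad of 0; the rod hangs in its stand, tip within 14 mm of its axis and under 15 mm above the bench; every bar and bead is inside the pot (all of step 3 and horizontal distance between lid_base and pot_rim below 0.012 m and z of lid_base in the frame of pot_rim between -0.005 and 0.005 m and angle between lid_base's own z axis and vertical below 0.06 rad and value of joint clamp between -0.25 and 0.25 rad and horizontal distance between rod_tip and stand_top below 0.014 m and height (world z) of rod_tip below 0.015 m and horizontal distance between each of bead1_center, bead2_center, bead3_center, bead4_center and pot_rim below 0.096 m and height (world z) of each of bead1_center, bead2_center, bead3_center, bead4_center below 0.088 m); the robot touches nothing.
It fails at once if the jar is shifted by more than 50 mm (distance of jar_mid from where it was at the start of the episode above 0.05 m).
It fails at once if the flask is shifted by more than 50 mm (distance of flask_mid from where it was at the start of the episode above 0.05 m).
It fails at once if the wrench is shifted by more than 50 mm (distance of wrench_grip from where it was at the start of the episode above 0.05 m).
Of bar1, bar2, bar3, bar4 only 2 to 4 are there at a start; the rules pass over those that are not, and their reading is None.
At some moment in a run one of bar1, bar2, bar3, bar4 may be knocked a few centimetres aside while the robot is not near it.
It also fails if it takes over 210 s, if anything falls off the work surface, if the arm or the gripper's body presses on something with over 40 N, if the wrist force passes 120 N, or if a joint passes its speed limit or range.

ROBOT

A 6-joint arm with a two-finger parallel gripper is mounted at the origin on the work surface. World frame = base frame: x ahead of the robot, y to its left, z up, the work surface at z = 0. Lengths are in m, angles in rad, forces in N, time in s.
With the tool pointing down it reaches from about 0.325 to 0.925 m from the base axis. Payload 3.1 kg.
Tool frame: the origin (TCP) lies between the finger pads; the fingertips stand 22 mm ahead of it and the grasp point (between the pads) lies 3 mm ahead of it (ctrl.finger_overhang is the distance from the TCP to the fingertips, in m); z points along the fingers, y is the direction in which the jaws open and shut (so a half turn about z gives the same grasp; the last joint's range is limited). The gripper opens to 85 mm and grips with 20 to 120 N. Pads are 22 mm wide; open, the fingers measure 114 mm over their backs; the gripper's body (76 mm by 85 mm) begins 54 mm behind the grasp point. The pads swing forward as they close: fully open they stand 13 mm farther back than shut.
Start: joints at [-1.249, 0.217, 1.613, -0, 1.311, -0.112], TCP at [0.263, -0.567, 0.253] pointing down, gripper open.
Joint ranges: [-2.75, 2.75], [-0.78, 2.1], [0.31, 2.55], [-1.13, 4.27], [0.13, 2.63], [-2.58, 2.58]. Speed limits (rad/s): [2.79, 2.79, 3.14, 3.14, 3.14, 3.14].

INTERFACE

Orientations are given as a unit quaternion [w, x, y, z].
In Python, from station import sensors, cams, close_job, ctrl gives the robot as it stands.
- The arm moves only by the shell command python3 -m handwheel 'ROWS'. ROWS is JSON, a list of rows, each a list of 7 numbers: the closure, from -1 (fully open) to 1 (shut), then the shift along the tool's x, y, z in units of 30 mm (1.0 is 30 mm), then the turn, a rotation vector about the tool's x, y, z in units of 5 degrees (1.0 is 5 degrees). A call has exactly 8 rows; each row shifts and turns the commanded pose from where the row before left it, along the tool's axes as they then stand; what a row does not reach is not made up. A row lasts 1/12 s, in which the tool goes at most 41.7 mm and 7.16 degrees, less where a joint would pass 70% of its speed; a pose out of reach is approached as far as the arm can. A call is refused whole if a number of a shift passes 1 or a number of a turn 1, either way. A call with a gripper value outside its range is refused whole. The fingers move at their own pace and stop on an object; the grip force is fixed at half the most. Time passes only in rows, so rows that do not move let the fingers close, or fill a call up. It gives the time, the measured TCP pose, the force and the opening at its end, in the units of the state.
- sensors.sense(): the state, without advancing time (a new reading comes with each control period).
- cams.camera(name): name is "side" or "top"; returns a dict with "img" (400x640x3 uint8, red, green, blue), "range_z" (400x640 float32, m along the optical axis (not along the pixel's ray), 0 where there is no reading), "mtx" (3x3 intrinsics, pixels), "rvec" (rotation vector, rad) and "tvec" (3), from world to camera coordinates, as OpenCV has them. Camera axes: x right, y down, z forward; pixel columns grow to the right and rows downward; lengths in m; the calibration is good to about 2 mm. A picture is of the moment at which its call begins.
- close_job(): hands the job in, once; it reports no verdict.
The state is a dict: "clock": time; "joints": joint angles; "joint_vel": joint speeds; "effort": joint torques, N m; "tool_pos": TCP position; "tool_rot": TCP orientation; "contact_force": force on the tool from outside, world axes, zero at the start; "moment": the same for the moment, N m; "width": finger opening in m.
Only numpy, scipy, OpenCV 4.12 (cv2) and the standard library are available. Lean on these libraries where they do the work, as an engineer would, in place of code of your own. Each camera call takes 0.05 s, during which the arm holds its last target.

## Working session

There is one attempt and no reset: what is moved stays moved. The work goes in short steps, Python scripts to look and compute and a shell command to move; the robot and the scene stay as the last step left them, time stands still between calls to the robot, and variables do not carry over. Pictures are saved under pics/ and viewed, and the job is handed in when it is done.

```bash
ls; mkdir -p pics; python3 - <<'E'
from station import sensors,cams,ctrl
import cv2,numpy as np
print(sensors.sense()); print(ctrl.finger_overhang)
for n in("side","top"):
    c=cams.camera(n); cv2.imwrite(f"pics/{n}0.png",c["img"][:,:,::-1]); np.savez(f"{n}0.npz",**c)
    R=cv2.Rodrigues(c["rvec"])[0]; print(n,c["mtx"].tolist(),(-R.T@np.ravel(c["tvec"])).round(3),R.round(2).tolist())
E
```

```text
pics
{'clock': 0.0, 'joints': array([-1.24920074e+00,  2.17756646e-01,  1.61493105e+00,  2.23791224e-05,
        1.31130938e+00, -1.12201530e-01]), 'joint_vel': array([ 0.00202564,  0.00050637,  0.00096096, -0.0001574 ,  0.00013006,
       -0.00053586]), 'effort': array([-2.52063954e-03, -3.96850133e+01, -3.03854048e+01, -3.19172696e-04,
        9.67795146e-03, -2.80479426e-07]), 'tool_pos': array([ 0.26248114, -0.56636863,  0.25196829]), 'tool_rot': array([-1.19675699e-03,  9.76569496e-01,  2.15198919e-01, -1.14885710e-04]), 'contact_force': array([-0.86630447, -0.80846762, -0.00599724]), 'moment': array([-0.02119299, -0.03967483,  0.04082769]), 'width': 0.08521396373507849}
0.022
side [[388.0666157907392, 0.0, 314.76359623259526], [0.0, 388.0666157907392, 194.00295735139267], [0.0, 0.0, 1.0]] [0.291 0.676 0.899] [[-0.93, -0.38, -0.02], [-0.26, 0.67, -0.69], [0.27, -0.64, -0.72]]
top [[447.0000274231539, 0.0, 322.9139015080402], [0.0, 447.0000274231539, 197.8112910942137], [0.0, 0.0, 1.0]] [0.491 0.016 1.429] [[-0.02, -1.0, 0.02], [-1.0, 0.02, -0.08], [0.08, -0.02, -1.0]]
```

View pics/side0.png

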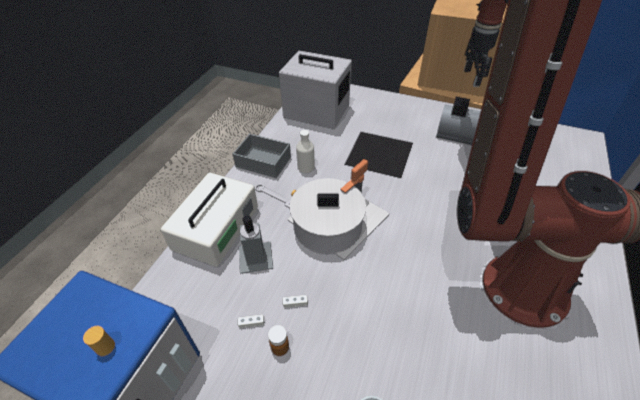

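View pics/top0.png

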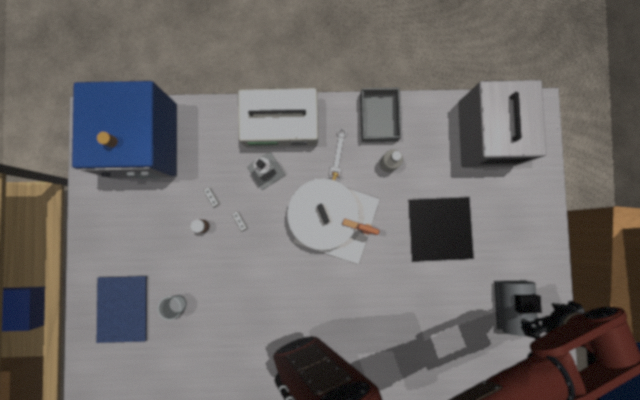

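The top view shows the pot at about (323,215), the clamp (orange) at (362,227) and the mat at (441,229). The rod stand is at (265,165), and there are two bars at (211,197) and (239,220) with the jar at (199,227). The side view shows the same two bars at (250,321) and (295,300).

```bash
cat > h.py <<'E'
import numpy as np,cv2
from scipy.spatial.transform import Rotation as Ro
def load(f): return dict(np.load(f))
def grab(n,f):
    from station import cams
    c=cams.camera(n); np.savez(f,**c); return c
def cloud(c):
    K=c["mtx"];R=cv2.Rodrigues(c["rvec"])[0];t=np.ravel(c["tvec"])
    v,u=np.mgrid[0:400,0:640]; z=c["range_z"]
    p=np.stack([(u-K[0,2])/K[0,0]*z,(v-K[1,2])/K[1,1]*z,z],-1)
    w=(p-t)@R; w[z<=0]=np.nan; return w
def ray(c,u,v,h):
    K=c["mtx"];R=cv2.Rodrigues(c["rvec"])[0];t=np.ravel(c["tvec"])
    d=R.T@np.array([(u-K[0,2])/K[0,0],(v-K[1,2])/K[1,1],1]);o=-R.T@t
    return o+d*(h-o[2])/d[2]
def proj(c,P):
    return cv2.projectPoints(np.array(P,float).reshape(-1,3),c["rvec"],c["tvec"],c["mtx"],None)[0].reshape(-1,2)
def crop(c,f,x0,y0,x1,y1,s):
    cv2.imwrite(f,cv2.resize(c["img"][y0:y1,x0:x1,::-1],None,fx=s,fy=s,interpolation=cv2.INTER_CUBIC))
def rect(P):
    (c,s,a)=cv2.minAreaRect((P[:,:2]*1000).astype(np.float32)); return np.round(c,1),np.round(s,1),round(a,1)
E
python3 - <<'E'
from h import *
import warnings;warnings.filterwarnings("ignore")
for n in("top","side"):
    c=load(n+"0.npz");w=cloud(c);im=c["img"].astype(int);hsv=cv2.cvtColor(c["img"],cv2.COLOR_RGB2HSV)
    x,y,z=w[...,0],w[...,1],w[...,2]
    print(n,"table z",np.nanmedian(z[(abs(z)<.03)&(x>.4)]))
    def rep(name,m):
        k,l,st,_=cv2.connectedComponentsWithStats(m.astype(np.uint8))
        for i in range(1,k):
            if st[i,4]<8: continue
            P=w[l==i];P=P[~np.isnan(P[:,0])]
            if len(P)<6: continue
            print(name,st[i],"rect",*rect(P),"z",np.percentile(P[:,2],[5,50,95]).round(3),"med",np.median(P,0).round(3))
    reg=(x>.3)&(x<.85)&(y<.45)&(y>-.5)
    rep("bars",reg&(z>.012)&(z<.03)&(y>.1)&(im.min(2)>110))
    rep("lid",reg&(z>.088)&(z<.104)&(im.min(2)>90))
    rep("orange",reg&(hsv[...,0]<14)&(hsv[...,1]>110)&(im[...,0]>80))
    rep("dark",reg&(im.max(2)<50))
    rep("tall",reg&(z>.108)&(z<.125))
    crop(c,f"pics/{n}0c.png",*((180,120,500,280,2.5) if n=="top" else (220,120,420,370,2.4)))
E
```

```text
top table z 0.0005253912078382962
bars [203 187  15  20 128] rect [611.9 344. ] [62.4 20. ] 29.3 z [0.015 0.019 0.025] med [0.611 0.344 0.019]
bars [232 211  14  20 126] rect [533.5 256.2] [60.5 21. ] 28.3 z [0.014 0.02  0.025] med [0.535 0.256 0.02 ]
lid [238 115   8   6  19] rect [840.5 229.6] [21.9 16. ] 88.2 z [0.101 0.103 0.104] med [0.844 0.228 0.103]
lid [247 115   4   5   8] rect [839.4 210.4] [13.5  8.1] 25.3 z [0.1   0.103 0.104] med [0.839 0.21  0.103]
lid [266 115   5   6  17] rect [838.9 149.9] [15.7 12.2] 1.6 z [0.099 0.102 0.104] med [0.838 0.15  0.102]
lid [271 115   5   9  18] rect [832.6 132. ] [12.7 22.7] 58.9 z [0.1   0.103 0.104] med [0.828 0.135 0.103]
lid [282 115   8   6  19] rect [837.4  97.2] [21.2 15.3] 89.7 z [0.1   0.103 0.104] med [0.839 0.096 0.103]
lid [287 115  15  11  46] rect [831.7  73.2] [21.6 47.3] 14.9 z [0.1   0.103 0.104] med [0.832 0.072 0.103]
lid [252 117  12  10  33] rect [830.1 179. ] [28.7 29.3] 21.6 z [0.099 0.103 0.104] med [0.832 0.177 0.103]
lid [312 116   5   4  10] rect [834.2  12.7] [11.5  9.5] 59.0 z [0.099 0.102 0.104] med [0.83
[... 4921 characters left out ...]
 0.116 0.124] med [ 0.761 -0.459  0.116]
tall [298 140  13   8  62] rect [ 707.6 -216.9] [37.8 28.3] 31.7 z [0.109 0.114 0.123] med [ 0.705 -0.212  0.114]
tall [345 169  22  20  80] rect [ 500.5 -117.7] [87.8 16.3] 61.2 z [0.108 0.112 0.124] med [ 0.496 -0.121  0.112]
tall [223 183   3   5  11] rect [847.2  44.6] [6.5 4.1] 26.9 z [0.109 0.114 0.122] med [0.847 0.044 0.114]
tall [317 199  22   6  92] rect [544.    0.9] [57.9  6.3] 23.5 z [0.109 0.116 0.124] med [0.545 0.001 0.116]
tall [190 222   4   6  16] rect [847.3 204.2] [9.7 3.4] 81.5 z [0.111 0.115 0.124] med [0.847 0.205 0.115]
tall [240 223  21  20 259] rect [693.9 170.4] [49.8 53.3] 32.1 z [0.111 0.121 0.124] med [0.686 0.182 0.121]
```

```bash
ls pics
```

```text
side0.png
side0c.png
top0.png
top0c.png
```

```bash
python3 - <<'E'
from h import *
import warnings;warnings.filterwarnings("ignore")
for n in("top","side"):
    c=load(n+"0.npz");w=cloud(c);im=c["img"].astype(int)
    x,y,z=w[...,0],w[...,1],w[...,2]
    def rep(name,m):
        P=w[m]; print(n,name,len(P),*rect(P),P.mean(0).round(4),np.percentile(P[:,2],[5,50,95]).round(3))
    r=np.hypot(x-.547,y+.0065)
    rep("wing",(z>.145)&(z<.16)&(abs(x-.5)<.06)&(abs(y+.135)<.06))
    rep("finger",(z>.104)&(z<.114)&(abs(x-.515)<.05)&(y>-.13)&(y<-.045))
    rep("handle",(r<.05)&(z>.128)&(z<.145))
    rep("handleall",(r<.05)&(z>.106)&(z<.145))
    rep("rodh",(z>.145)&(np.hypot(x-.69,y-.17)<.04))
    rep("standtop",(z>.110)&(z<.127)&(np.hypot(x-.69,y-.17)<.05))
    rep("foot",(z>.004)&(z<.014)&(r>.11)&(r<.17))
    # lid circle fit
    m=((z>.088)&(z<.104)&(r<.13)).astype(np.uint8);m=cv2.morphologyEx(m,cv2.MORPH_CLOSE,np.ones((21,21)))
    ct=max(cv2.findContours(m,0,2)[0],key=len)[:,0]
    from scipy.optimize import least_squares
    Q=np.array([ray(c,u,v,.096) for u,v in ct])
    f=least_squares(lambda p:np.hypot(Q[:,0]-p[0],Q[:,1]-p[1])-p[2],[.547,-.006,.107],loss="soft_l1",f_scale=.002)
    print("lid circle",f.x.round(4))
E
```

```text
top wing 133 [ 497.5 -135.5] [62.4 17.2] 70.1 [ 0.4975 -0.1351  0.1517] [0.147 0.152 0.157]
top finger 101 [513.3 -99.2] [70.1 26.8] 67.0 [ 0.5137 -0.0887  0.1085] [0.105 0.108 0.113]
top handle 122 [547.   -6.3] [58.5 17.6] 21.8 [ 0.5466 -0.0064  0.1358] [0.131 0.136 0.141]
top handleall 131 [546.3  -6.4] [59.7 17.9] 21.8 [ 0.5457 -0.0064  0.1348] [0.127 0.136 0.14 ]
top rodh 56 [692.6 169.9] [19.6 19.9] 44.6 [0.691  0.1692 0.1669] [0.149 0.169 0.173]
top standtop 207 [692.4 170.3] [51.4 49.8] 31.1 [0.6907 0.1687 0.1212] [0.115 0.122 0.126]
top foot 1530 [546.3  -7.3] [336.3 331.5] 30.8 [ 0.52   -0.0668  0.0076] [0.004 0.007 0.012]
lid circle [ 0.5465 -0.0066  0.1052]
side wing 104 [ 498.9 -133.9] [62.2 17.8] 72.1 [ 0.4984 -0.1314  0.1506] [0.146 0.151 0.154]
side finger 114 [511.2 -99.7] [73.7 23.2] 65.5 [ 0.5111 -0.0948  0.1076] [0.105 0.108 0.112]
side handle 124 [546.4  -5.2] [57.6 16.7] 22.7 [ 0.5456 -0.0038  0.1341] [0.129 0.135 0.137]
side handleall 240 [546.3  -4.6] [58.2 17.8] 24.5 [ 0.5457 -0.0014  0.1259] [0.109 0.129 0.137]
side rodh 100 [693.3 171.6] [19.7 21.5] 55.0 [0.6911 0.174  0.1626] [0.149 0.165 0.17 ]
side standtop 260 [693.9 170.4] [49.8 53.3] 32.1 [0.6884 0.1781 0.1203] [0.113 0.122 0.125]
side foot 548 [530.5  -0.8] [305.3 242.2] 19.5 [ 0.4658 -0.0572  0.0072] [0.004 0.007 0.01 ]
lid circle [ 0.5471 -0.0044  0.106 ]
```

View pics/side0c.png

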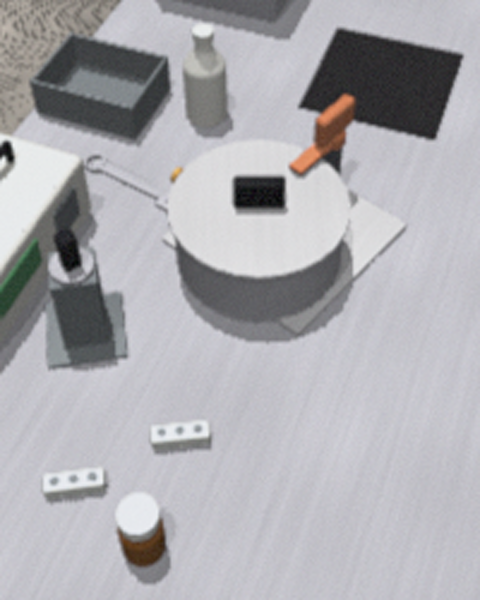

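View pics/top0c.png

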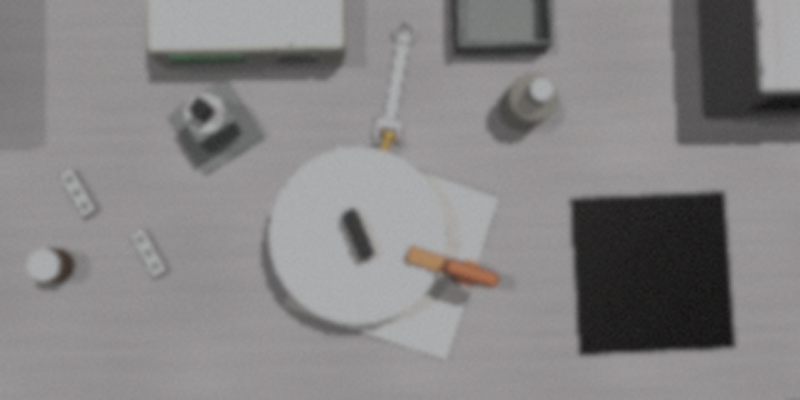

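Pot centre is about (0.547, -0.0055), the wing is at (0.498, -0.135) pointing about 70°, and they are 138 mm apart where 140 is expected. The heights match the task's sizes. Next I'll write a planning helper and approach the clamp.

```bash
cat >> h.py <<'E'
def yawx(q): 
    X=Ro.from_quat([q[1],q[2],q[3],q[0]]).as_matrix(); return np.arctan2(X[1,0],X[0,0]),X
def plan(x,y,z,yaw=None):
    """units (30mm, 5deg) left; yaw = direction of tool x in degrees (mod 180 nearest)"""
    from station import sensors
    s=sensors.sense();a,X=yawx(s["tool_rot"]);d=np.array([x,y,z])-s["tool_pos"]
    print("t",round(s["clock"],2),"pos",s["tool_pos"].round(4),"yaw",round(np.degrees(a),2),"q6",round(s["joints"][5],2),"tilt",np.degrees(np.arccos(-X[2,2])).round(2),"w",round(s["width"],4),"F",s["contact_force"].round(1),"M",s["moment"].round(2))
    print("shift now-frame",(X.T@d/.03).round(2),end=" ")
    if yaw is not None:
        t=np.radians(yaw)-a; t=(t+np.pi/2)%np.pi-np.pi/2
        print("turn z",round(-np.degrees(t)/5,2),end=" ")
        X2=Ro.from_euler('z',t).as_matrix()@X; print("shift after-turn",(X2.T@d/.03).round(2),end="")
    print()
E
python3 -m handwheel '[[-1,1,-0.74,0,0,0,0],[-1,1,-0.74,0,0,0,0],[-1,1,-0.74,0,0,0,0],[-1,1,-0.74,0,0,0,0],[-1,1,-0.74,0,0,0,0],[-1,1,-0.74,0,0,0,0],[-1,1,-0.74,0,0,0,0],[-1,1,-0.74,0,0,0,0]]'
python3 -c "
from h import *;plan(.498,-.1347,.2,70.5)"
```

```text
clock: 0.77
tool_pos: [0.4061, -0.3031, 0.2528]
tool_rot: [-0.0, 0.977, 0.215, -0.0]
contact_force: [0.2, -0.4, -0.7]
width: 0.0853
t 0.77 pos [ 0.4061 -0.3031  0.2528] yaw 24.83 q6 0.36 tilt 0.05 w 0.0853 F [ 0.2 -0.4 -0.7] M [-0.03 -0.03 -0.01]
shift now-frame [ 5.14 -3.81  1.76] turn z -9.13 shift after-turn [6.32 1.02 1.76]
```

```bash

python3 -m handwheel '[[-1,1,-0.74,0,0,0,0],[-1,1,-0.74,0,0,0,0],[-1,1,-0.74,0,0,0,0],[-1,1,-0.74,0,0,0,0],[-1,1,-0.74,0,0,0,0],[-1,0.14,-0.11,0,0,0,-1],[-1,0,0,0,0,0,-1],[-1,0,0,0,0,0,-1]]'
python3 -m handwheel '[[-1,0,0,0.3,0,0,-1],[-1,0,0,0.3,0,0,-1],[-1,0,0,0.3,0,0,-1],[-1,0,0,0.3,0,0,-1],[-1,0,0,0.3,0,0,-1],[-1,0,0,0.26,0,0,-1],[-1,0,0,0,0,0,-0.13],[-1,0,0,0,0,0,0]]'
python3 - <<'E'
from h import *
plan(.498,-.1347,.14,70.5)
c=grab("side","s1.npz");crop(c,"pics/s1.png",270,80,430,240,3.5)
c=grab("top","t1.npz");crop(c,"pics/t1.png",270,120,430,280,3.5)
E
```

```text
clock: 1.43
tool_pos: [0.4977, -0.1351, 0.2526]
tool_rot: [-0.0, 0.939, 0.344, -0.0]
contact_force: [-0.9, -0.3, 0.3]
width: 0.0853
clock: 2.1
tool_pos: [0.497, -0.1363, 0.1996]
tool_rot: [-0.001, 0.817, 0.577, -0.001]
contact_force: [-0.7, -0.1, -0.6]
width: 0.0854
t 2.1 pos [ 0.497  -0.1363  0.1996] yaw 70.41 q6 -0.06 tilt 0.12 w 0.0854 F [-0.7 -0.1 -0.6] M [0.01 0.05 0.02]
shift now-frame [0.06 0.02 1.99] turn z -0.02 shift after-turn [0.06 0.02 1.99]
```

View pics/s1.png

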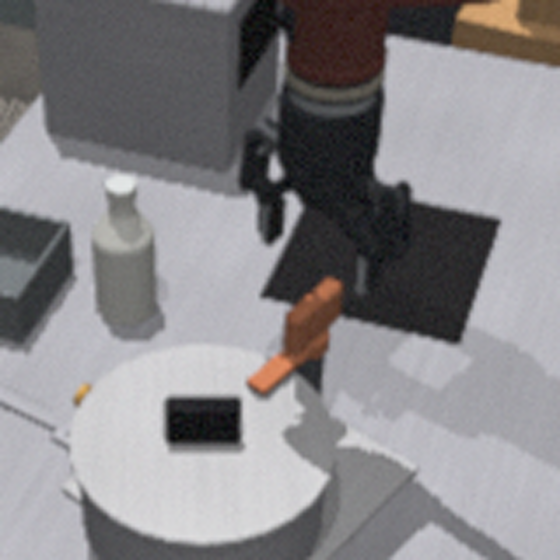

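The open fingers straddle the wing, which is at (312,315) in the crop. Lowering and gripping now.

```bash

python3 -m handwheel '[[-1,0.06,0.02,0.5,0,0,0],[-1,0,0,0.5,0,0,0],[-1,0,0,0.5,0,0,0],[-1,0,0,0.4,0,0,0],[-1,0,0,0.1,0,0,0],[1,0,0,0,0,0,0],[1,0,0,0,0,0,0],[1,0,0,0,0,0,0]]'
python3 -m handwheel '[[1,0,0,0,0,0,0],[1,0,0,0,0,0,0],[1,0,0,0,0,0,0],[1,0,0,0,0,0,0],[1,0,0,0,0,0,0],[1,0,0,0,0,0,0],[1,0,0,0,0,0,0],[1,0,0,0,0,0,0]]'
python3 - <<'E'
from h import *
plan(.498,-.1347,.14,70.5)
E
```

```text
clock: 2.87
tool_pos: [0.4998, -0.1354, 0.1416]
tool_rot: [0.001, 0.817, 0.577, 0.001]
contact_force: [0.1, -0.9, -0.2]
width: 0.0515
clock: 3.53
tool_pos: [0.499, -0.1351, 0.1415]
tool_rot: [-0.0, 0.817, 0.577, -0.0]
contact_force: [-2.5, 0.2, 5.6]
width: 0.0173
t 3.53 pos [ 0.499  -0.1351  0.1415] yaw 70.49 q6 -0.06 tilt 0.0 w 0.0173 F [-2.5  0.2  5.6] M [ 0.13  0.48 -0.11]
shift now-frame [ 0.   -0.03  0.05] turn z -0.0 shift after-turn [ 0.   -0.03  0.05]
```

```bash

python3 -m handwheel '[[1,0,0,0,0,0,-0.7],[1,0,0,0,0,0,-0.7],[1,0,0,0,0,0,-0.6],[1,0,0,0,0,0,-0.3],[1,0,0,0,0,0,0],[1,0,0,0,0,0,0],[1,0,0,0,0,0,0],[1,0,0,0,0,0,0]]'
python3 - <<'E'
from h import *
plan(.498,-.1347,.14,70.5)
E
```

```text
clock: 4.2
tool_pos: [0.4984, -0.135, 0.1415]
tool_rot: [-0.001, 0.755, 0.656, -0.001]
contact_force: [-4.6, 1.8, 7.1]
width: 0.0174
t 4.2 pos [ 0.4984 -0.135   0.1415] yaw 82.02 q6 -0.26 tilt 0.09 w 0.0174 F [-4.6  1.8  7.1] M [0.19 0.6  0.02]
shift now-frame [ 0.01 -0.01  0.05] turn z 2.3 shift after-turn [ 0.   -0.01  0.05]
```

```bash

python3 -m handwheel '[[1,0,0,0,0,0,-0.2],[1,0,0,0,0,0,-0.2],[1,0,0,0,0,0,0],[1,0,0,0,0,0,0],[1,0,0,0,0,0,0],[1,0,0,0,0,0,0],[1,0,0,0,0,0,0],[1,0,0,0,0,0,0]]'
python3 - <<'E'
from h import *
plan(.498,-.1347,.14,70.5)
E
```

```text
clock: 4.87
tool_pos: [0.4983, -0.1348, 0.1414]
tool_rot: [-0.001, 0.745, 0.668, -0.0]
contact_force: [-4.7, 2.1, 6.9]
width: 0.0171
t 4.87 pos [ 0.4983 -0.1348  0.1414] yaw 83.76 q6 -0.29 tilt 0.12 w 0.0171 F [-4.7  2.1  6.9] M [-0.13  0.79 -1.08]
shift now-frame [ 0.   -0.01  0.05] turn z 2.65 shift after-turn [-0.   -0.01  0.05]
```

```bash

python3 -m handwheel '[[1,0,0,0,0,0,-0.2],[1,0,0,0,0,0,0],[1,0,0,0,0,0,0],[1,0,0,0,0,0,0],[1,0,0,0,0,0,0],[1,0,0,0,0,0,0],[1,0,0,0,0,0,0],[1,0,0,0,0,0,0]]'
python3 - <<'E'
from h import *
plan(.498,-.1347,.14,70.5)
c=grab("side","s2.npz");crop(c,"pics/s2.png",270,120,430,240,4)
E
```

```text
clock: 5.53
tool_pos: [0.4983, -0.1348, 0.1414]
tool_rot: [-0.001, 0.739, 0.673, 0.0]
contact_force: [-4.9, 1.6, 7.1]
width: 0.017
t 5.53 pos [ 0.4983 -0.1348  0.1414] yaw 84.66 q6 -0.31 tilt 0.14 w 0.017 F [-4.9  1.6  7.1] M [-0.08  0.87 -1.58]
shift now-frame [ 0.   -0.01  0.05] turn z 2.83 shift after-turn [-0.   -0.01  0.05]
```

View pics/s2.png

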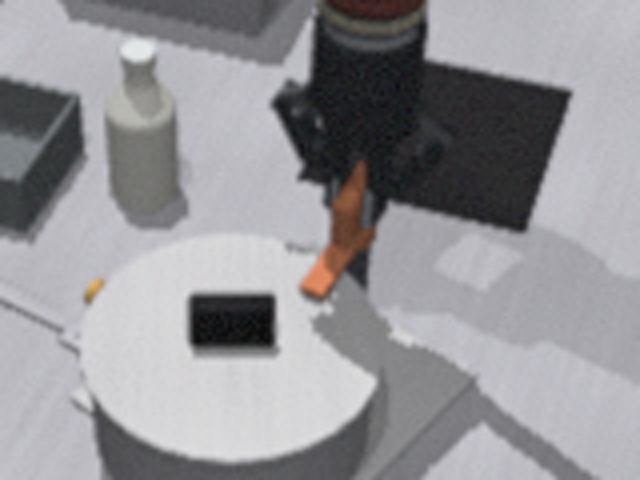

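The clamp finger tip, at (318,288) in the crop, has turned with the grip. The moment shows it's against a stop, so I'll rock it back.

```bash

python3 -m handwheel '[[1,0,0,0,0,0,0.9],[1,0,0,0,0,0,0.9],[1,0,0,0,0,0,0.9],[1,0,0,0,0,0,0.9],[1,0,0,0,0,0,0.9],[1,0,0,0,0,0,0.3],[1,0,0,0,0,0,0],[1,0,0,0,0,0,0]]'
python3 -c "
from h import *
plan(.498,-.1347,.14,70.5)"
python3 -m handwheel '[[1,0,0,0,0,0,0.2],[1,0,0,0,0,0,0],[1,0,0,0,0,0,0],[1,0,0,0,0,0,0],[1,0,0,0,0,0,0],[1,0,0,0,0,0,0],[1,0,0,0,0,0,0],[1,0,0,0,0,0,0]]'
python3 -c "
from h import *
plan(.498,-.1347,.14,70.5)"
```

```text
clock: 6.25
tool_pos: [0.4994, -0.1353, 0.1415]
tool_rot: [0.001, 0.862, 0.508, 0.0]
contact_force: [-2.0, -0.3, 6.4]
width: 0.0169
t 6.25 pos [ 0.4994 -0.1353  0.1415] yaw 61.02 q6 0.11 tilt 0.08 w 0.0169 F [-2.  -0.3  6.4] M [ 0.05  0.31 -0.12]
shift now-frame [-0.   -0.05  0.05] turn z -1.9 shift after-turn [ 0.   -0.05  0.05]
clock: 6.92
tool_pos: [0.4995, -0.1354, 0.1415]
tool_rot: [0.001, 0.866, 0.501, 0.0]
contact_force: [-0.8, -0.1, 5.2]
width: 0.0176
t 6.92 pos [ 0.4995 -0.1354  0.1415] yaw 60.07 q6 0.12 tilt 0.08 w 0.0176 F [-0.8 -0.1  5.2] M [0.05 0.29 0.1 ]
shift now-frame [-0.   -0.05  0.05] turn z -2.09 shift after-turn [ 0.   -0.05  0.05]
```

```bash

python3 -m handwheel '[[1,0,0,0,0,0,0.3],[1,0,0,0,0,0,0],[1,0,0,0,0,0,0],[1,0,0,0,0,0,0.3],[1,0,0,0,0,0,0],[1,0,0,0,0,0,0],[1,0,0,0,0,0,0],[1,0,0,0,0,0,0]]'
python3 -c "
from h import *
plan(.498,-.1347,.14,70.5)"
python3 -m handwheel '[[1,0,0,0,0,0,0.2],[1,0,0,0,0,0,0],[1,0,0,0,0,0,0],[1,0,0,0,0,0,0],[1,0,0,0,0,0,0],[1,0,0,0,0,0,0],[1,0,0,0,0,0,0],[1,0,0,0,0,0,0]]'
python3 -c "
from h import *
plan(.498,-.1347,.14,70.5)"
```

```text
clock: 7.58
tool_pos: [0.4996, -0.1355, 0.1415]
tool_rot: [0.001, 0.879, 0.478, 0.0]
contact_force: [-1.7, 0.8, 5.7]
width: 0.0173
t 7.58 pos [ 0.4996 -0.1355  0.1415] yaw 57.06 q6 0.17 tilt 0.1 w 0.0173 F [-1.7  0.8  5.7] M [0.04 0.31 0.05]
shift now-frame [-0.01 -0.06  0.05] turn z -2.69 shift after-turn [ 0.01 -0.06  0.05]
clock: 8.25
tool_pos: [0.4996, -0.1355, 0.1415]
tool_rot: [0.001, 0.882, 0.471, 0.0]
contact_force: [-1.3, 0.4, 5.4]
width: 0.0173
t 8.25 pos [ 0.4996 -0.1355  0.1415] yaw 56.13 q6 0.19 tilt 0.11 w 0.0173 F [-1.3  0.4  5.4] M [0.17 0.22 0.28]
shift now-frame [-0.01 -0.06  0.05] turn z -2.87 shift after-turn [ 0.01 -0.06  0.05]
```

```bash

python3 -m handwheel '[[1,0,0,0,0,0,0.2],[1,0,0,0,0,0,0],[1,0,0,0,0,0,0],[1,0,0,0,0,0,0],[1,0,0,0,0,0,0],[1,0,0,0,0,0,0],[1,0,0,0,0,0,0],[1,0,0,0,0,0,0]]'
python3 -c "
from h import *
plan(.498,-.1347,.14,70.5)"
python3 -m handwheel '[[1,0,0,0,0,0,0.2],[1,0,0,0,0,0,0],[1,0,0,0,0,0,0],[1,0,0,0,0,0,0],[1,0,0,0,0,0,0],[1,0,0,0,0,0,0],[1,0,0,0,0,0,0],[1,0,0,0,0,0,0]]'
python3 -c "
from h import *
plan(.498,-.1347,.14,70.5)
c=grab('side','s2.npz');crop(c,'pics/s3.png',270,120,430,240,4)"
```

```text
clock: 8.92
tool_pos: [0.4996, -0.1356, 0.1415]
tool_rot: [0.001, 0.886, 0.464, 0.0]
contact_force: [-1.1, -0.9, 5.6]
width: 0.0174
t 8.92 pos [ 0.4996 -0.1356  0.1415] yaw 55.26 q6 0.21 tilt 0.12 w 0.0174 F [-1.1 -0.9  5.6] M [0.34 0.23 0.86]
shift now-frame [-0.01 -0.06  0.05] turn z -3.05 shift after-turn [ 0.01 -0.06  0.05]
clock: 9.58
tool_pos: [0.4996, -0.1357, 0.1415]
tool_rot: [0.001, 0.89, 0.457, 0.0]
contact_force: [-0.6, -1.6, 4.9]
width: 0.0174
t 9.58 pos [ 0.4996 -0.1357  0.1415] yaw 54.38 q6 0.22 tilt 0.14 w 0.0174 F [-0.6 -1.6  4.9] M [0.38 0.27 1.3 ]
shift now-frame [-0.01 -0.06  0.05] turn z -3.22 shift after-turn [ 0.01 -0.06  0.05]
```

View pics/s3.png

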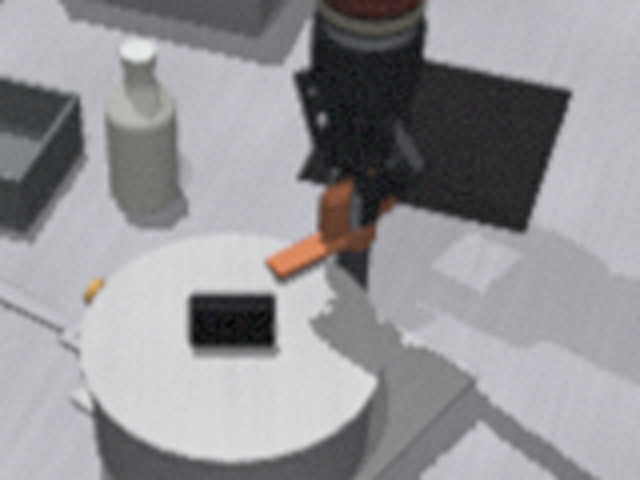

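The finger now points to (280,265) in the crop, the clockwise end, with a moment of +1.3 N m. Back anticlockwise.

```bash

python3 -m handwheel '[[1,0,0,0,0,0,-0.9],[1,0,0,0,0,0,-0.9],[1,0,0,0,0,0,-0.9],[1,0,0,0,0,0,-0.9],[1,0,0,0,0,0,-0.9],[1,0,0,0,0,0,-0.9],[1,0,0,0,0,0,-0.3],[1,0,0,0,0,0,0]]'
python3 -c "
from h import *
plan(.498,-.1347,.14,70.5)"
python3 -m handwheel '[[1,0,0,0,0,0,-0.2],[1,0,0,0,0,0,0],[1,0,0,0,0,0,0],[1,0,0,0,0,0,0],[1,0,0,0,0,0,0],[1,0,0,0,0,0,0],[1,0,0,0,0,0,0],[1,0,0,0,0,0,0]]'
python3 -c "
from h import *
plan(.498,-.1347,.14,70.5)"
python3 -m handwheel '[[1,0,0,0,0,0,-0.2],[1,0,0,0,0,0,0],[1,0,0,0,0,0,0],[1,0,0,0,0,0,0],[1,0,0,0,0,0,0],[1,0,0,0,0,0,0],[1,0,0,0,0,0,0],[1,0,0,0,0,0,0]]'
python3 -c "
from h import *
plan(.498,-.1347,.14,70.5)"
```

```text
clock: 10.3
tool_pos: [0.4983, -0.135, 0.1414]
tool_rot: [-0.001, 0.751, 0.66, -0.001]
contact_force: [-5.2, 1.7, 8.7]
width: 0.0173
t 10.3 pos [ 0.4983 -0.135   0.1414] yaw 82.62 q6 -0.27 tilt 0.1 w 0.0173 F [-5.2  1.7  8.7] M [0.23 0.63 0.07]
shift now-frame [ 0.01 -0.01  0.05] turn z 2.42 shift after-turn [ 0.   -0.01  0.05]
clock: 10.97
tool_pos: [0.4983, -0.1349, 0.1414]
tool_rot: [-0.001, 0.746, 0.666, -0.001]
contact_force: [-4.9, 1.7, 9.4]
width: 0.0168
t 10.97 pos [ 0.4983 -0.1349  0.1414] yaw 83.58 q6 -0.29 tilt 0.11 w 0.0168 F [-4.9  1.7  9.4] M [ 0.17  0.65 -0.  ]
shift now-frame [ 0.01 -0.01  0.05] turn z 2.62 shift after-turn [ 0.   -0.01  0.05]
clock: 11.63
tool_pos: [0.4982, -0.1349, 0.1414]
tool_rot: [-0.001, 0.74, 0.673, -0.001]
contact_force: [-5.8, 1.4, 9.5]
width: 0.0173
t 11.63 pos [ 0.4982 -0.1349  0.1414] yaw 84.57 q6 -0.31 tilt 0.12 w 0.0173 F [-5.8  1.4  9.5] M [0.22 0.75 0.02]
shift now-frame [ 0.01 -0.01  0.05] turn z 2.81 shift after-turn [ 0.01 -0.01  0.05]
```

```bash

python3 -m handwheel '[[1,0,0,0,0,0,-0.3],[1,0,0,0,0,0,0],[1,0,0,0,0,0,0],[1,0,0,0,0,0,0],[1,0,0,0,0,0,0],[1,0,0,0,0,0,0],[1,0,0,0,0,0,0],[1,0,0,0,0,0,0]]'
python3 -c "
from h import *
plan(.498,-.1347,.14,70.5)"
python3 -m handwheel '[[1,0,0,0,0,0,-0.3],[1,0,0,0,0,0,0],[1,0,0,0,0,0,0],[1,0,0,0,0,0,0],[1,0,0,0,0,0,0],[1,0,0,0,0,0,0],[1,0,0,0,0,0,0],[1,0,0,0,0,0,0]]'
python3 -c "
from h import *
plan(.498,-.1347,.14,70.5)"
python3 -m handwheel '[[1,0,0,0,0,0,-0.2],[1,0,0,0,0,0,0],[1,0,0,0,0,0,0],[1,0,0,0,0,0,0],[1,0,0,0,0,0,0],[1,0,0,0,0,0,0],[1,0,0,0,0,0,0],[1,0,0,0,0,0,0]]'
python3 -c "
from h import *
plan(.498,-.1347,.14,70.5)"
```

```text
clock: 12.3
tool_pos: [0.4981, -0.1349, 0.1415]
tool_rot: [-0.001, 0.731, 0.683, -0.001]
contact_force: [-6.2, 1.4, 9.5]
width: 0.0173
t 12.3 pos [ 0.4981 -0.1349  0.1415] yaw 86.09 q6 -0.33 tilt 0.13 w 0.0173 F [-6.2  1.4  9.5] M [0.21 0.73 0.03]
shift now-frame [ 0.01 -0.01  0.05] turn z 3.12 shift after-turn [ 0.01 -0.01  0.05]
clock: 12.97
tool_pos: [0.498, -0.1349, 0.1414]
tool_rot: [-0.001, 0.722, 0.692, -0.001]
contact_force: [-5.8, 0.7, 9.6]
width: 0.0172
t 12.97 pos [ 0.498  -0.1349  0.1414] yaw 87.59 q6 -0.36 tilt 0.14 w 0.0172 F [-5.8  0.7  9.6] M [0.17 0.74 0.05]
shift now-frame [ 0.01 -0.    0.05] turn z 3.42 shift after-turn [ 0.01 -0.    0.05]
clock: 13.63
tool_pos: [0.498, -0.1349, 0.1414]
tool_rot: [-0.001, 0.716, 0.698, -0.001]
contact_force: [-6.5, 1.3, 9.9]
width: 0.0173
t 13.63 pos [ 0.498  -0.1349  0.1414] yaw 88.58 q6 -0.38 tilt 0.15 w 0.0173 F [-6.5  1.3  9.9] M [0.23 0.77 0.03]
shift now-frame [ 0.01 -0.    0.05] turn z 3.62 shift after-turn [ 0.01 -0.    0.05]
```

```bash

python3 -m handwheel '[[1,0,0,0,0,0,-0.4],[1,0,0,0,0,0,-0.4],[1,0,0,0,0,0,-0.2],[1,0,0,0,0,0,0],[1,0,0,0,0,0,0],[1,0,0,0,0,0,0],[1,0,0,0,0,0,0],[1,0,0,0,0,0,0]]'
python3 -c "
from h import *
plan(.498,-.1347,.14,70.5)
c=grab('side','s2.npz');crop(c,'pics/s4.png',270,120,430,240,4)"
```

```text
clock: 14.3
tool_pos: [0.4977, -0.1349, 0.1414]
tool_rot: [-0.001, 0.685, 0.729, -0.001]
contact_force: [-8.1, 1.8, 9.6]
width: 0.0173
t 14.3 pos [ 0.4977 -0.1349  0.1414] yaw 93.58 q6 -0.46 tilt 0.19 w 0.0173 F [-8.1  1.8  9.6] M [0.24 0.82 0.02]
shift now-frame [0.01 0.01 0.05] turn z 4.62 shift after-turn [0.01 0.01 0.05]
```

View pics/s4.png

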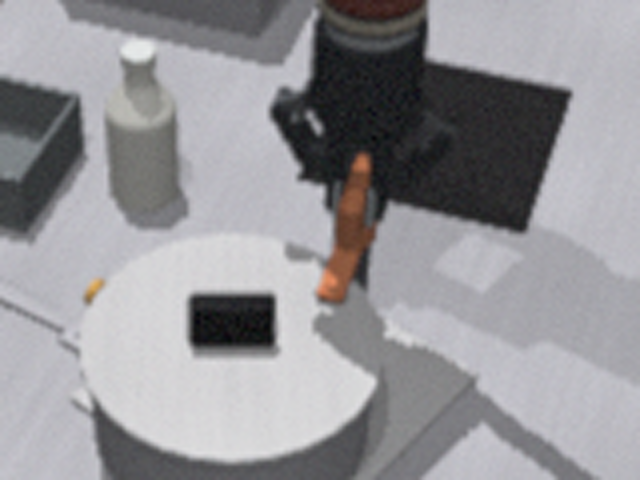

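It's free: the finger is past the old stops at (332,292) and the moment is about zero. Swinging it clear.

```bash

python3 -m handwheel '[[1,0,0,0,0,0,-1],[1,0,0,0,0,0,-1],[1,0,0,0,0,0,-1],[1,0,0,0,0,0,-1],[1,0,0,0,0,0,-1],[1,0,0,0,0,0,-1],[1,0,0,0,0,0,0],[1,0,0,0,0,0,0]]'
python3 -c "
from h import *
plan(.498,-.1347,.14,70.5)"
python3 -m handwheel '[[1,0,0,0,0,0,-1],[1,0,0,0,0,0,-1],[1,0,0,0,0,0,-1],[1,0,0,0,0,0,-1],[1,0,0,0,0,0,-0.6],[1,0,0,0,0,0,0],[1,0,0,0,0,0,0],[1,0,0,0,0,0,0]]'
python3 -c "
from h import *
plan(.498,-.1347,.14,70.5)"
python3 -m handwheel '[[-1,0,0,0,0,0,0],[-1,0,0,0,0,0,0],[-1,0,0,0,0,0,0],[-1,0,0,0,0,0,0],[-1,0,0,-0.6,0,0,0],[-1,0,0,-0.8,0,0,0],[-1,0,0,-0.8,0,0,0],[-1,0,0,0,0,0,0]]'
python3 -c "
from h import *
plan(.547,-.0055,.2,22.5)
c=grab('side','s2.npz');crop(c,'pics/s5.png',270,120,430,240,4)
c=grab('top','t2.npz');crop(c,'pics/t5.png',270,120,430,280,4)"
```

```text
clock: 15.02
tool_pos: [0.4962, -0.1354, 0.1414]
tool_rot: [-0.003, 0.472, 0.881, -0.002]
contact_force: [-13.0, 0.1, 12.8]
width: 0.0173
t 15.02 pos [ 0.4962 -0.1354  0.1414] yaw 123.62 q6 -0.99 tilt 0.41 w 0.0173 F [-13.    0.1  12.8] M [0.06 1.36 0.07]
shift now-frame [-0.01  0.06  0.05] turn z 10.62 shift after-turn [0.04 0.05 0.05]
clock: 15.68
tool_pos: [0.4953, -0.1363, 0.1414]
tool_rot: [-0.004, 0.287, 0.958, -0.002]
contact_force: [-15.6, -2.6, 15.4]
width: 0.0169
t 15.68 pos [ 0.4953 -0.1363  0.1414] yaw 146.63 q6 -1.39 tilt 0.55 w 0.0169 F [-15.6  -2.6  15.4] M [-0.19  1.7   0.04]
shift now-frame [-0.05  0.09  0.05] turn z 15.23 shift after-turn [0.08 0.07 0.05]
clock: 16.35
tool_pos: [0.5024, -0.1362, 0.2118]
tool_rot: [0.005, 0.288, 0.958, -0.0]
contact_force: [1.0, -0.2, 0.7]
width: 0.0851
t 16.35 pos [ 0.5024 -0.1362  0.2118] yaw 146.54 q6 -1.39 tilt 0.58 w 0.0851 F [ 1.  -0.2  0.7] M [-0.04 -0.03 -0.04]
shift now-frame [1.17 4.45 0.39] turn z -11.19 shift after-turn [-3.04  3.45  0.43]
```

View pics/s5.png

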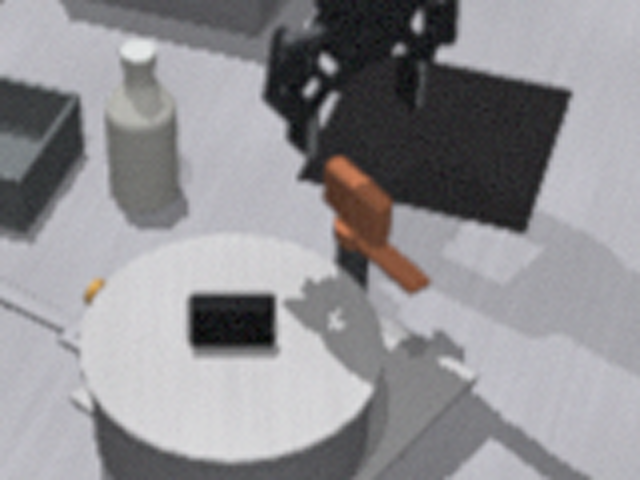

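The clamp finger points off the lid, towards (425,285) in the crop, about 1.33 rad of swing. Next I'll turn the tool to the lid handle's yaw of 22.5°.

```bash

python3 -m handwheel '[[-1,0,0,0,0,0,1],[-1,0,0,0,0,0,1],[-1,0,0,0,0,0,1],[-1,0,0,0,0,0,1],[-1,0,0,0,0,0,1],[-1,0,0,0,0,0,1],[-1,0,0,0,0,0,1],[-1,0,0,0,0,0,1]]'
python3 -m handwheel '[[-1,0,0,0,0,0,1],[-1,0,0,0,0,0,1],[-1,0,0,0,0,0,1],[-1,0,0,0,0,0,1],[-1,0,0,0,0,0,1],[-1,0,0,0,0,0,1],[-1,0,0,0,0,0,1],[-1,0,0,0,0,0,1]]'
python3 -m handwheel '[[-1,0,0,0,0,0,1],[-1,0,0,0,0,0,1],[-1,0,0,0,0,0,1],[-1,0,0,0,0,0,1],[-1,0,0,0,0,0,1],[-1,0,0,0,0,0,1],[-1,0,0,0,0,0,1],[-1,0,0,0,0,0,1]]'
python3 -c "
from h import *
plan(.547,-.0055,.2,22.5)"
```

```text
clock: 17.12
tool_pos: [0.4977, -0.1345, 0.2042]
tool_rot: [-0.002, 0.6, 0.8, -0.0]
contact_force: [-0.3, -0.1, -0.2]
width: 0.0857
clock: 17.78
tool_pos: [0.4977, -0.1345, 0.2042]
tool_rot: [-0.002, 0.837, 0.547, -0.001]
contact_force: [-0.5, 0.2, -0.4]
width: 0.0855
clock: 18.45
tool_pos: [0.4977, -0.1344, 0.2042]
tool_rot: [-0.001, 0.974, 0.227, -0.002]
contact_force: [-0.3, 0.5, -0.5]
width: 0.0857
t 18.45 pos [ 0.4977 -0.1344  0.2042] yaw 26.27 q6 0.71 tilt 0.22 w 0.0857 F [-0.3  0.5 -0.5] M [-0.   -0.05 -0.02]
shift now-frame [ 3.38 -3.13  0.14] turn z 0.75 shift after-turn [ 3.16 -3.34  0.14]
```

```bash

python3 -m handwheel '[[-1,0,0,0,0,0,0.75],[-1,0.79,-0.84,0,0,0,0],[-1,0.79,-0.83,0,0,0,0],[-1,0.79,-0.84,0,0,0,0],[-1,0.79,-0.83,0,0,0,0],[-1,0,0,0,0,0,0],[-1,0,0,0,0,0,0],[-1,0,0,0,0,0,0]]'
python3 -c "
from h import *
plan(.547,-.0055,.123,22.5)
c=grab('side','s2.npz');crop(c,'pics/s6.png',270,120,430,240,4)"
```

```text
clock: 19.12
tool_pos: [0.5465, -0.006, 0.2048]
tool_rot: [-0.0, 0.98, 0.198, -0.002]
contact_force: [-0.6, 0.3, -0.2]
width: 0.0856
t 19.12 pos [ 0.5465 -0.006   0.2048] yaw 22.81 q6 1.03 tilt 0.18 w 0.0856 F [-0.6  0.3 -0.2] M [-0.03  0.04  0.01]
shift now-frame [ 0.03 -0.01  2.73] turn z 0.06 shift after-turn [ 0.03 -0.01  2.73]
```

View pics/s6.png

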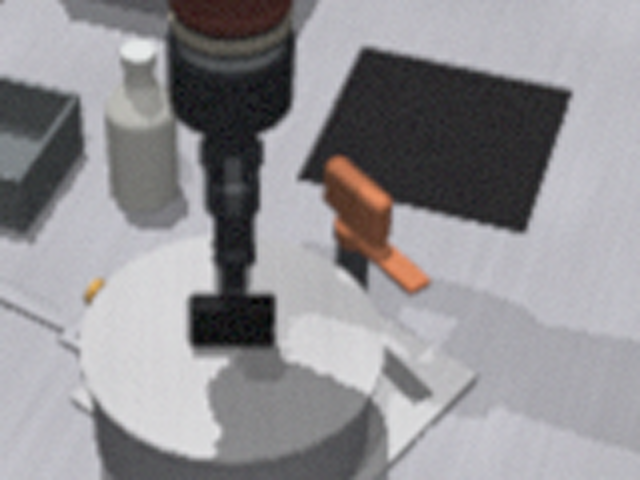

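The gripper is lined up over the handle at (232,320) in the crop. Descend and grip.

```bash

python3 -m handwheel '[[-1,0,0,0.7,0,0,0],[-1,0,0,0.7,0,0,0],[-1,0,0,0.7,0,0,0],[-1,0,0,0.4,0,0,0],[-1,0,0,0.1,0,0,0],[-1,0,0,0.1,0,0,0],[-1,0,0,0,0,0,0],[1,0,0,0,0,0,0]]'
python3 -m handwheel '[[1,0,0,0,0,0,0],[1,0,0,0,0,0,0],[1,0,0,0,0,0,0],[1,0,0,0,0,0,0],[1,0,0,0,0,0,0],[1,0,0,0,0,0,0],[1,0,0,0,0,0,0],[1,0,0,0,0,0,0]]'
python3 -c "
from h import *
plan(.547,-.0055,.123,22.5)"
python3 -m handwheel '[[1,0,0,-0.2,0,0,0],[1,0,0,-0.5,0,0,0],[1,0,0,-0.8,0,0,0],[1,0,0,-0.9,0,0,0],[1,0,0,-0.8,0,0,0],[1,0,0,-0.4,0,0,0],[1,0,0,0,0,0,0],[1,0,0,0,0,0,0]]'
python3 -c "
from h import *
plan(.492,-.386,.23,22.5)
c=grab('side','s2.npz');crop(c,'pics/s7.png',220,70,430,270,3)"
```

```text
clock: 19.83
tool_pos: [0.5485, -0.0064, 0.1267]
tool_rot: [0.0, 0.98, 0.197, 0.001]
contact_force: [0.0, -0.4, 0.7]
width: 0.0752
clock: 20.5
tool_pos: [0.5484, -0.0062, 0.1263]
tool_rot: [0.0, 0.98, 0.197, 0.001]
contact_force: [1.2, -1.5, 3.8]
width: 0.0171
t 20.5 pos [ 0.5484 -0.0062  0.1263] yaw 22.76 q6 1.03 tilt 0.11 w 0.0171 F [ 1.2 -1.5  3.8] M [-0.18  0.04  0.  ]
shift now-frame [-0.03 -0.04  0.11] turn z 0.05 shift after-turn [-0.03 -0.04  0.11]
clock: 21.17
tool_pos: [0.5469, -0.0057, 0.2327]
tool_rot: [-0.0, 0.98, 0.197, -0.001]
contact_force: [0.3, -0.6, -5.1]
width: 0.0171
t 21.17 pos [ 0.5469 -0.0057  0.2327] yaw 22.76 q6 1.03 tilt 0.07 w 0.0171 F [ 0.3 -0.6 -5.1] M [-0.    0.02  0.01]
shift now-frame [-6.59 10.98  0.09] turn z 0.05 shift after-turn [-6.54 11.01  0.09]
```

View pics/s7.png

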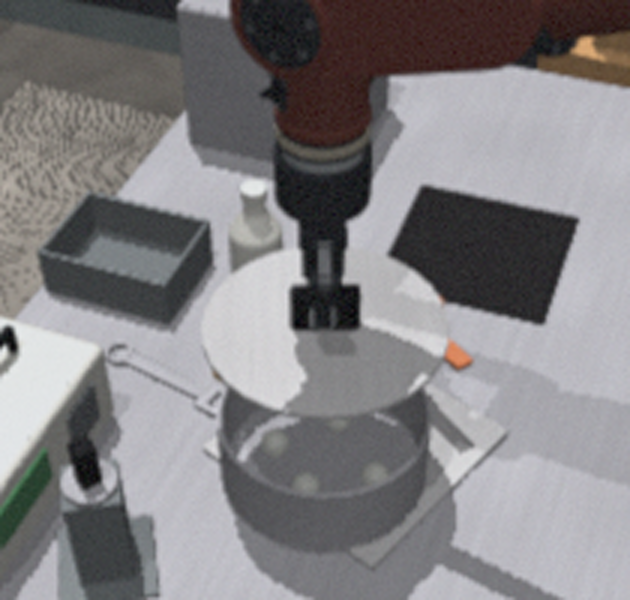

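The lid is up and four beads are visible in the pot at about (275,440), (305,485), (375,472) and (338,422). Carry it to the mat.

```bash

python3 -m handwheel '[[1,-0.24,0.4,0,0,0,0],[1,-0.42,0.7,0,0,0,0],[1,-0.54,0.9,0,0,0,0],[1,-0.54,0.9,0,0,0,0],[1,-0.54,0.9,0,0,0,0],[1,-0.54,0.9,0,0,0,0],[1,-0.54,0.9,0,0,0,0],[1,-0.54,0.9,0,0,0,0]]'
python3 -m handwheel '[[1,-0.54,0.9,0,0,0,0],[1,-0.54,0.9,0,0,0,0],[1,-0.54,0.9,0,0,0,0],[1,-0.5,0.9,0,0,0,0],[1,-0.4,0.6,0,0,0,0],[1,-0.17,0.3,0,0,0,0],[1,0,0,0,0,0,0],[1,0,0,0,0,0,0]]'
python3 -c "
from h import *
plan(.492,-.386,.0393,22.5)"
```

```text
clock: 21.88
tool_pos: [0.513, -0.2315, 0.2301]
tool_rot: [-0.002, 0.98, 0.197, -0.002]
contact_force: [1.5, -0.1, -3.8]
width: 0.0175
clock: 22.55
tool_pos: [0.4921, -0.3855, 0.2312]
tool_rot: [-0.002, 0.98, 0.197, -0.001]
contact_force: [0.1, 0.4, -3.7]
width: 0.0173
t 22.55 pos [ 0.4921 -0.3855  0.2312] yaw 22.71 q6 0.4 tilt 0.28 w 0.0173 F [ 0.1  0.4 -3.7] M [ 0.04 -0.01  0.01]
shift now-frame [-0.01  0.04  6.4 ] turn z 0.04 shift after-turn [-0.    0.04  6.4 ]
```

```bash

python3 -m handwheel '[[1,0,0,0.5,0,0,0],[1,0,0,0.9,0,0,0],[1,0,0,1,0,0,0],[1,0,0,1,0,0,0],[1,0,0,1,0,0,0],[1,0,0,0.8,0,0,0],[1,0,0,0.5,0,0,0],[1,0,0,0.3,0,0,0]]'
python3 -m handwheel '[[1,0,0,0.15,0,0,0],[1,0,0,0.1,0,0,0],[1,0,0,0.1,0,0,0],[1,0,0,0,0,0,0],[1,0,0,0,0,0,0],[1,0,0,0,0,0,0],[1,0,0,0,0,0,0],[1,0,0,0,0,0,0]]'
python3 -c "
from h import *
plan(.492,-.386,.0393,22.5)"
```

```text
clock: 23.22
tool_pos: [0.4915, -0.3826, 0.0498]
tool_rot: [-0.003, 0.98, 0.198, -0.002]
contact_force: [-0.3, 0.1, -4.3]
width: 0.0169
clock: 23.88
tool_pos: [0.4932, -0.3871, 0.0437]
tool_rot: [0.0, 0.98, 0.197, 0.0]
contact_force: [0.1, -0.5, -3.5]
width: 0.0171
t 23.88 pos [ 0.4932 -0.3871  0.0437] yaw 22.75 q6 0.4 tilt 0.06 w 0.0171 F [ 0.1 -0.5 -3.5] M [-0.02 -0.07  0.03]
shift now-frame [-0.02 -0.05  0.15] turn z 0.05 shift after-turn [-0.02 -0.05  0.15]
```

```bash

python3 -m handwheel '[[1,0,0,0.05,0,0,0],[1,0,0,0.05,0,0,0],[1,0,0,0.05,0,0,0],[1,0,0,0,0,0,0],[1,0,0,0,0,0,0],[1,0,0,0,0,0,0],[1,0,0,0,0,0,0],[1,0,0,0,0,0,0]]'
python3 -c "
from h import *
plan(.492,-.386,.0393,22.5)"
python3 -m handwheel '[[-1,0,0,0,0,0,0],[-1,0,0,0,0,0,0],[-1,0,0,0,0,0,0],[-1,0,0,0,0,0,0],[-1,0,0,-0.5,0,0,0],[-1,0,0,-0.8,0,0,0],[-1,0,0,-1,0,0,0],[-1,0,0,-1,0,0,0]]'
python3 -m handwheel '[[-1,0,0,-1,0,0,0],[-1,0,0,-1,0,0,0],[-1,0,0,-1,0,0,0],[-1,0,0,-0.3,0,0,-1],[-1,0,0,0,0,0,-0.5],[-1,0,0,0,0,0,0],[-1,0,0,0,0,0,0],[-1,0,0,0,0,0,0]]'
python3 -c "
from h import *
plan(.534,.2567,.22,30)
c=grab('side','s2.npz');cv2.imwrite('pics/s8.png',c['img'][:,:,::-1])
c=grab('top','t2.npz');cv2.imwrite('pics/t8.png',c['img'][:,:,::-1])"
```

```text
clock: 24.55
tool_pos: [0.493, -0.387, 0.0394]
tool_rot: [0.0, 0.98, 0.197, -0.0]
contact_force: [-3.0, 2.7, 5.7]
width: 0.0172
t 24.55 pos [ 0.493  -0.387   0.0394] yaw 22.76 q6 0.4 tilt 0.01 w 0.0172 F [-3.   2.7  5.7] M [ 0.37  0.38 -0.01]
shift now-frame [-0.02 -0.04  0.  ] turn z 0.05 shift after-turn [-0.02 -0.04  0.  ]
clock: 25.22
tool_pos: [0.4925, -0.3864, 0.1387]
tool_rot: [-0.0, 0.98, 0.197, -0.0]
contact_force: [0.4, -0.2, 0.4]
width: 0.0857
clock: 25.88
tool_pos: [0.4925, -0.3864, 0.2361]
tool_rot: [-0.0, 0.965, 0.26, -0.0]
contact_force: [0.4, -1.0, -0.2]
width: 0.0851
t 25.88 pos [ 0.4925 -0.3864  0.2361] yaw 30.2 q6 0.27 tilt 0.07 w 0.0851 F [ 0.4 -1.  -0.2] M [ 0.02 -0.01  0.03]
shift now-frame [ 11.98 -17.83   0.55] turn z 0.04 shift after-turn [ 11.92 -17.87   0.55]
```

View pics/s8.png

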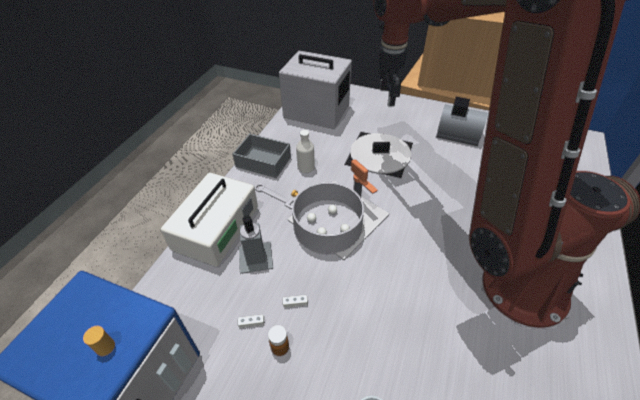

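View pics/t8.png

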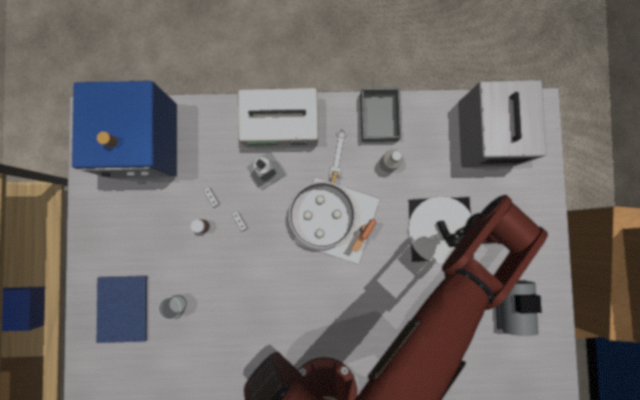

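The lid lies on the mat at top (440,228), the pot is open with four beads around (322,215), and the only two bars are at (211,197) and (239,220). Re-measuring everything from this clear view.

```bash
cat > meas.py <<'E'
from h import *
import warnings,sys;warnings.filterwarnings("ignore")
from scipy.optimize import least_squares
def bars(c):
    w=cloud(c);x,y,z=w[...,0],w[...,1],w[...,2];im=c["img"].astype(int)
    m=(z>.012)&(z<.03)&(y>.12)&(y<.5)&(x>.35)&(x<.75)&(im.min(2)>90)
    k,l,st,_=cv2.connectedComponentsWithStats(m.astype(np.uint8))
    for i in range(1,k):
        if st[i,4]>40: print("bar",*rect(w[l==i]),st[i,4])
def circ(P,p0):
    f=least_squares(lambda p:np.hypot(P[:,0]-p[0],P[:,1]-p[1])-p[2],p0,loss="soft_l1",f_scale=.002); return f.x.round(4)
E
python3 - <<'E'
from meas import *
for n,f in(("top","t2.npz"),("side","s2.npz")):
    c=load(f);w=cloud(c);x,y,z=w[...,0],w[...,1],w[...,2]
    print(n);bars(c)
    r=np.hypot(x-.547,y+.0055)
    m=(z>.084)&(z<.096)&(r>.09)&(r<.108);print("rim",m.sum(),circ(w[m],[.547,-.005,.098]),np.nanmedian(z[m]))
    m=(z>.003)&(z<.016)&(np.hypot(x-.492,y+.387)<.13);print("lid",m.sum(),circ(w[cv2.morphologyEx(m.astype(np.uint8),cv2.MORPH_GRADIENT,np.ones((3,3)))*m>0],[.492,-.387,.107]),rect(w[m]),np.nanmedian(z[m]))
    m=(z>.145)&(z<.16)&(abs(x-.5)<.06)&(abs(y+.135)<.06);print("wing",rect(w[m]))
    m=(z>.024)&(z<.05)&(r<.085);k,l,st,_=cv2.connectedComponentsWithStats(m.astype(np.uint8))
    for i in range(1,k):
        if st[i,4]>4: print("bead",np.median(w[l==i],0).round(3),st[i,4])
    m=(z>.04)&(z<.09)&(np.hypot(x-.535,y-.35)<.15);print("jar",rect(w[m]),np.nanmax(z[m]))
E
```

```text
top
bar [611.  344.1] [61.1 20.9] 29.4 128
bar [533.6 256.1] [61.5 20.1] 28.7 130
rim 356 [ 0.5449 -0.0037  0.0979] 0.08931639379453965
lid 2795 [ 0.4971 -0.3683  0.0862] (array([ 492. , -377.5]), array([239.8, 254.2]), 85.6) 0.008502023459824976
wing (array([ 497.7, -135.4]), array([17.5, 62.9]), 56.1)
bead [0.594 0.001 0.038] 64
bead [ 0.549 -0.05   0.038] 61
bead [0.545 0.04  0.037] 59
bead [0.488 0.004 0.037] 61
jar (array([520.1, 371.5]), array([41.1, 39.9]), 89.2) 0.083098281381765
side
bar [535.4 256.7] [61.  20.8] 27.6 198
bar [612.9 344.6] [62.5 21.6] 31.4 221
rim 429 [ 0.5461 -0.0027  0.0979] 0.08835561968211632
lid 1738 [ 0.4921 -0.3863  0.1014] (array([ 491. , -383.2]), array([240. , 233.2]), 20.6) 0.00809360276175077
wing (array([ 498.8, -133.6]), array([18.1, 63.8]), 55.1)
bead [ 0.547 -0.045  0.036] 60
bead [0.593 0.006 0.036] 67
bead [0.492 0.009 0.036] 58
bead [0.547 0.043 0.037] 53
jar (array([520.7, 372.6]), array([40.2, 39.9]), 23.3) 0.07896767574848583
```

```bash

python3 -m handwheel '[[-1,0.64,-0.95,0,0,0,0],[-1,0.64,-0.95,0,0,0,0],[-1,0.64,-0.95,0,0,0,0],[-1,0.64,-0.95,0,0,0,0],[-1,0.64,-0.95,0,0,0,0],[-1,0.64,-0.95,0,0,0,0],[-1,0.64,-0.95,0,0,0,0],[-1,0.64,-0.95,0,0,0,0]]'
python3 -m handwheel '[[-1,0.64,-0.95,0,0,0,0],[-1,0.64,-0.95,0,0,0,0],[-1,0.64,-0.95,0,0,0,0],[-1,0.64,-0.95,0,0,0,0],[-1,0.64,-0.95,0,0,0,0],[-1,0.64,-0.95,0,0,0,0],[-1,0.64,-0.95,0,0,0,0],[-1,0.64,-0.95,0,0,0,0]]'
python3 -m handwheel '[[-1,0.64,-0.95,0.3,0,0,0],[-1,0.64,-0.95,0.6,0,0,0],[-1,0.4,-0.7,0.9,0,0,0],[-1,0,0,0.9,0,0,0],[-1,0,0,0.9,0,0,0],[-1,0,0,0.4,0,0,0],[-1,0,0,0,0,0,0],[-1,0,0,0,0,0,0]]'
python3 - <<'E'
from meas import *
plan(.5345,.2565,.025,29)
c=grab('side','s2.npz');bars(c);bars(grab('top','t2.npz'));crop(c,'pics/s9.png',200,220,360,380,3.5)
E
```

```text
clock: 26.65
tool_pos: [0.5102, -0.1108, 0.2359]
tool_rot: [-0.0, 0.965, 0.261, -0.0]
contact_force: [1.7, 0.1, 0.3]
width: 0.0854
clock: 27.32
tool_pos: [0.5279, 0.1636, 0.2359]
tool_rot: [-0.0, 0.965, 0.261, -0.001]
contact_force: [1.4, -0.7, -0.6]
width: 0.0854
clock: 27.98
tool_pos: [0.5323, 0.2543, 0.1158]
tool_rot: [0.0, 0.965, 0.261, -0.001]
contact_force: [-0.5, 0.1, 0.2]
width: 0.0853
t 27.98 pos [0.5323 0.2543 0.1158] yaw 30.22 q6 1.37 tilt 0.12 w 0.0853 F [-0.5  0.1  0.2] M [ 0.01  0.05 -0.03]
shift now-frame [ 0.11 -0.03  3.03] turn z 0.24 shift after-turn [ 0.11 -0.03  3.03]
bar [534.6 258. ] [61.  19.2] 27.7 147
bar [612.8 344.6] [62.6 21.2] 29.1 225
bar [622.  350.1] [38.1 20.7] 28.8 77
```

View pics/s9.png

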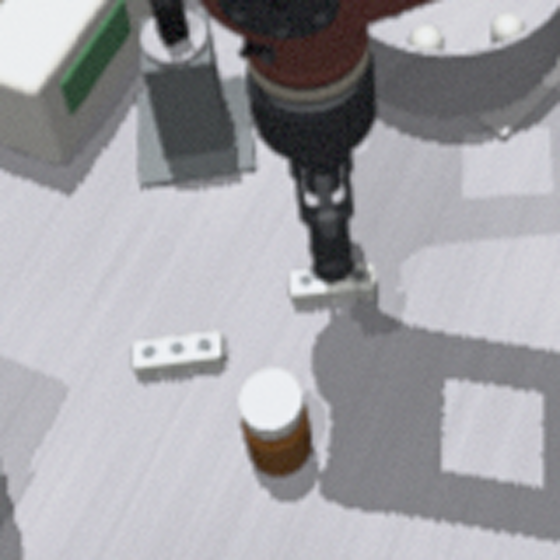

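Bar at (332,285) in the crop is under the gripper, and the jar at (275,420) is clear. Pick it up.

```bash

python3 -m handwheel '[[-1,0.11,-0.03,0.6,0,0,0.24],[-1,0,0,0.7,0,0,0],[-1,0,0,0.7,0,0,0],[-1,0,0,0.5,0,0,0],[-1,0,0,0.3,0,0,0],[-1,0,0,0.1,0,0,0],[-1,0,0,0,0,0,0],[-1,0,0,0,0,0,0]]'
python3 -c "
from h import *
plan(.5345,.2565,.025,29)"
```

```text
clock: 28.75
tool_pos: [0.5365, 0.2575, 0.0311]
tool_rot: [-0.0, 0.968, 0.251, 0.001]
contact_force: [0.7, 0.5, -0.4]
width: 0.0855
t 28.75 pos [0.5365 0.2575 0.0311] yaw 29.04 q6 1.39 tilt 0.16 w 0.0855 F [ 0.7  0.5 -0.4] M [-0.03  0.    0.  ]
shift now-frame [-0.07 -0.    0.2 ] turn z 0.01 shift after-turn [-0.07 -0.    0.2 ]
```

```bash

python3 -m handwheel '[[-1,0,0,0.15,0,0,0],[1,0,0,0,0,0,0],[1,0,0,0,0,0,0],[1,0,0,0,0,0,0],[1,0,0,0,0,0,0],[1,0,0,0,0,0,0],[1,0,0,0,0,0,0],[1,0,0,0,0,0,0]]'
python3 -m handwheel '[[1,0,0,0,0,0,0],[1,0,0,0,0,0,0],[1,0,0,0,0,0,0],[1,0,0,-0.3,0,0,0],[1,0,0,-0.7,0,0,0],[1,0,0,-1,0,0,0],[1,0,0,-1,0,0,0],[1,0,0,-1,0,0,0]]'
python3 -c "
from h import *
plan(.5395,.0075,.16,29)"
```

```text
clock: 29.42
tool_pos: [0.5355, 0.2573, 0.0254]
tool_rot: [-0.0, 0.968, 0.251, 0.0]
contact_force: [-0.5, -0.4, 1.0]
width: 0.0186
clock: 30.08
tool_pos: [0.5341, 0.2568, 0.1457]
tool_rot: [0.0, 0.968, 0.251, -0.001]
contact_force: [0.5, 1.1, -0.8]
width: 0.0186
t 30.08 pos [0.5341 0.2568 0.1457] yaw 29.06 q6 1.39 tilt 0.13 w 0.0186 F [ 0.5  1.1 -0.8] M [ 0.02 -0.    0.01]
shift now-frame [-3.88  7.35 -0.47] turn z 0.01 shift after-turn [-3.87  7.35 -0.47]
```

```bash

python3 -m handwheel '[[1,-0.4,0.75,0,0,0,0],[1,-0.5,0.95,0,0,0,0],[1,-0.5,0.95,0,0,0,0],[1,-0.5,0.95,0,0,0,0],[1,-0.5,0.95,0,0,0,0],[1,-0.5,0.95,0,0,0,0],[1,-0.5,0.95,0,0,0,0],[1,-0.48,0.9,0,0,0,0]]'
python3 -m handwheel '[[1,0,0,0,0,0,0],[1,0,0,0.5,0,0,0],[1,0,0,0.7,0,0,0],[1,0,0,0.6,0,0,0],[1,0,0,0.4,0,0,0],[1,0,0,0.2,0,0,0],[1,0,0,0,0,0,0],[1,0,0,0,0,0,0]]'
python3 - <<'E'
from h import *
plan(.5395,.0075,.07,29)
c=grab('side','s2.npz');crop(c,'pics/s10.png',250,150,410,270,4)
E
```

```text
clock: 30.75
tool_pos: [0.5397, 0.0062, 0.1451]
tool_rot: [-0.0, 0.968, 0.251, -0.0]
contact_force: [-0.3, -0.4, -0.8]
width: 0.0188
clock: 31.42
tool_pos: [0.5405, 0.0081, 0.0732]
tool_rot: [-0.0, 0.968, 0.251, -0.0]
contact_force: [0.3, 0.4, -0.1]
width: 0.0183
t 31.42 pos [0.5405 0.0081 0.0732] yaw 29.08 q6 0.95 tilt 0.01 w 0.0183 F [ 0.3  0.4 -0.1] M [-0.01 -0.   -0.05]
shift now-frame [-0.04  0.    0.11] turn z 0.02 shift after-turn [-0.04  0.    0.11]
```

View pics/s10.png

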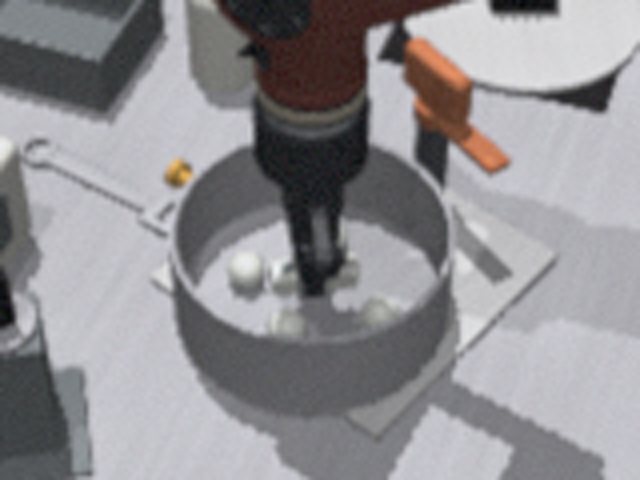

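The bar is held inside the pot at about (315,272) in the crop, between the beads. Release and go for the next bar.

```bash

python3 -m handwheel '[[1,0,0,0.2,0,0,0],[1,0,0,0,0,0,0],[-1,0,0,0,0,0,0],[-1,0,0,0,0,0,0],[-1,0,0,0,0,0,0],[-1,0,0,0,0,0,0],[-1,0,0,-0.6,0,0,0],[-1,0,0,-0.9,0,0,0]]'
python3 -m handwheel '[[-1,0,0,-1,0,0,0],[-1,0,0,-1,0,0,0],[-1,0,0,-0.5,0,0,0],[-1,0.4,-0.6,0,0,0,0],[-1,0.7,-0.9,0,0,0,0],[-1,0.7,-0.9,0,0,0,0],[-1,0.7,-0.9,0,0,0,0],[-1,0.7,-0.9,0,0,0,0]]'
python3 - <<'E'
from meas import *
plan(.612,.3445,.1,30)
c=grab('side','s2.npz');bars(c);crop(c,'pics/s11.png',200,150,410,370,2.7);bars(grab('top','t2.npz'))
E
```

```text
clock: 32.13
tool_pos: [0.5375, 0.0081, 0.1094]
tool_rot: [-0.001, 0.968, 0.251, -0.003]
contact_force: [0.6, 0.1, -0.8]
width: 0.0855
clock: 32.8
tool_pos: [0.5633, 0.166, 0.1874]
tool_rot: [0.0, 0.968, 0.251, 0.0]
contact_force: [0.7, -1.1, -0.2]
width: 0.0855
t 32.8 pos [0.5633 0.166  0.1874] yaw 29.02 q6 1.23 tilt 0.04 w 0.0855 F [ 0.7 -1.1 -0.2] M [0.02 0.04 0.  ]
shift now-frame [ 4.31 -4.42  2.91] turn z -0.2 shift after-turn [ 4.38 -4.34  2.91]
bar [612.5 344.9] [62.5 21. ] 28.7 226
bar [617.9 347.9] [47.2 19.7] 27.7 64
```

View pics/s11.png

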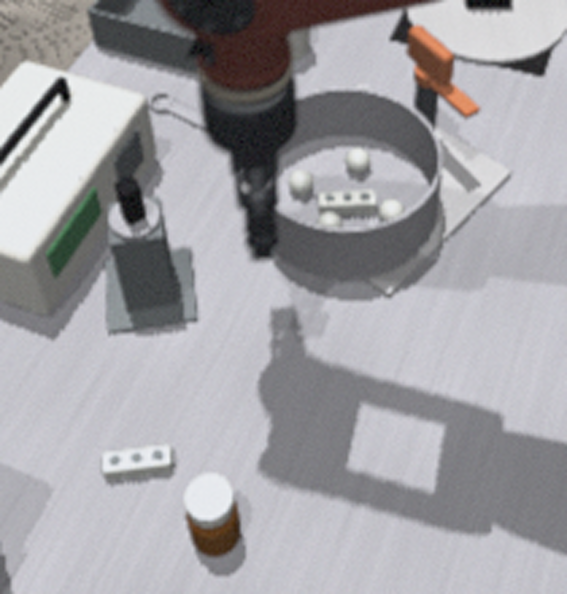

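The first bar lies flat in the pot at (347,203), and the second is at (138,460), unmoved.

```bash

python3 -m handwheel '[[-1,0.7,-0.7,0,0,0,-0.1],[-1,0.8,-0.8,0,0,0,0],[-1,0.8,-0.8,0,0,0,0],[-1,0.8,-0.8,0.1,0,0,0],[-1,0.7,-0.7,0.3,0,0,0],[-1,0.5,-0.52,0.6,0,0,0],[-1,0,0,0.9,0,0,0],[-1,0,0,0.9,0,0,0]]'
python3 -m handwheel '[[-1,0,0,0.9,0,0,0],[-1,0,0,0.7,0,0,0],[-1,0,0,0.4,0,0,0],[-1,0,0,0.2,0,0,0],[-1,0,0,0,0,0,0],[-1,0,0,0,0,0,0],[-1,0,0,0,0,0,0],[-1,0,0,0,0,0,0]]'
python3 - <<'E'
from meas import *
plan(.612,.3445,.026,30)
c=grab('side','s2.npz');crop(c,'pics/s12.png',200,230,360,390,3.5)
E
```

```text
clock: 33.57
tool_pos: [0.613, 0.3422, 0.1035]
tool_rot: [-0.0, 0.967, 0.256, 0.002]
contact_force: [-0.0, -0.5, -1.3]
width: 0.0852
clock: 34.23
tool_pos: [0.6133, 0.3415, 0.0394]
tool_rot: [-0.0, 0.967, 0.255, 0.002]
contact_force: [0.5, -0.4, 1.3]
width: 0.0855
t 34.23 pos [0.6133 0.3415 0.0394] yaw 29.55 q6 1.46 tilt 0.22 w 0.0855 F [ 0.5 -0.4  1.3] M [-0.01 -0.03 -0.03]
shift now-frame [ 0.01 -0.11  0.45] turn z -0.09 shift after-turn [ 0.01 -0.11  0.45]
```

View pics/s12.png

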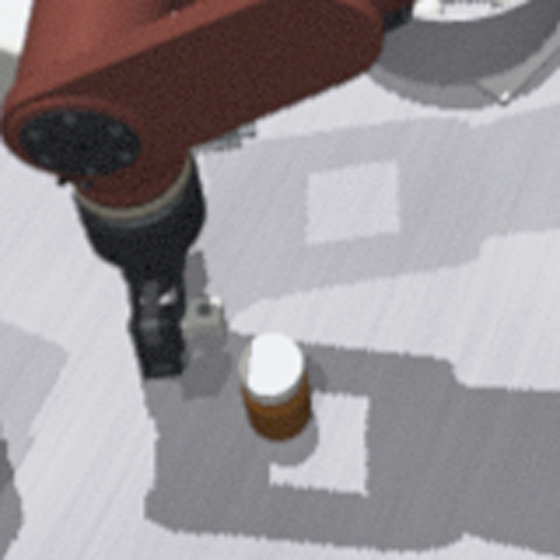

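The bar's right end shows at (205,320) between the fingers, where expected. Final lowering, then grip.

```bash

python3 -m handwheel '[[-1,0,-0.1,0.2,0,0,0],[-1,0,0,0.2,0,0,0],[-1,0,0,0.05,0,0,0],[-1,0,0,0,0,0,0],[1,0,0,0,0,0,0],[1,0,0,0,0,0,0],[1,0,0,0,0,0,0],[1,0,0,0,0,0,0]]'
python3 -m handwheel '[[1,0,0,0,0,0,0],[1,0,0,0,0,0,0],[1,0,0,0,0,0,0],[1,0,0,0,0,0,0],[1,0,0,-0.3,0,0,0],[1,0,0,-0.7,0,0,0],[1,0,0,-1,0,0,0],[1,0,0,-1,0,0,0]]'
python3 -c "
from h import *
plan(.552,-.0155,.15,29)"
```

```text
clock: 34.95
tool_pos: [0.6105, 0.3435, 0.0237]
tool_rot: [-0.0, 0.967, 0.255, 0.0]
contact_force: [-0.1, 0.4, 0.6]
width: 0.0389
clock: 35.62
tool_pos: [0.6087, 0.3429, 0.113]
tool_rot: [0.0, 0.967, 0.255, -0.002]
contact_force: [-0.1, -0.3, -1.1]
width: 0.0188
t 35.62 pos [0.6087 0.3429 0.113 ] yaw 29.55 q6 1.47 tilt 0.23 w 0.0188 F [-0.1 -0.3 -1.1] M [-0.01 -0.01 -0.02]
shift now-frame [-7.54  9.46 -1.21] turn z 0.11 shift after-turn [-7.45  9.53 -1.21]
```

```bash

python3 -m handwheel '[[1,-0.4,0.5,-0.6,0,0,0],[1,-0.6,0.75,-0.6,0,0,0],[1,-0.75,0.95,0,0,0,0],[1,-0.75,0.95,0,0,0,0],[1,-0.75,0.95,0,0,0,0],[1,-0.75,0.95,0,0,0,0],[1,-0.75,0.95,0,0,0,0],[1,-0.75,0.95,0,0,0,0]]'
python3 -m handwheel '[[1,-0.75,0.95,0,0,0,0],[1,-0.75,0.95,0,0,0,0],[1,-0.54,0.61,0,0,0,0],[1,0,0,0,0,0,0],[1,0,0,0.5,0,0,0],[1,0,0,0.7,0,0,0],[1,0,0,0.4,0,0,0],[1,0,0,0,0,0,0]]'
python3 - <<'E'
from h import *
plan(.552,-.0155,.068,29)
c=grab('side','s2.npz');crop(c,'pics/s13.png',250,150,410,270,4)
E
```

```text
clock: 36.28
tool_pos: [0.5687, 0.0792, 0.1499]
tool_rot: [0.0, 0.967, 0.255, -0.0]
contact_force: [0.6, -0.8, -0.3]
width: 0.0183
clock: 36.95
tool_pos: [0.5504, -0.014, 0.0982]
tool_rot: [-0.002, 0.967, 0.255, -0.003]
contact_force: [-1.3, 0.6, -1.5]
width: 0.0187
t 36.95 pos [ 0.5504 -0.014   0.0982] yaw 29.57 q6 0.9 tilt 0.41 w 0.0187 F [-1.3  0.6 -1.5] M [ 0.04  0.03 -0.  ]
shift now-frame [0.03 0.07 1.01] turn z 0.11 shift after-turn [0.03 0.07 1.01]
```

View pics/s13.png

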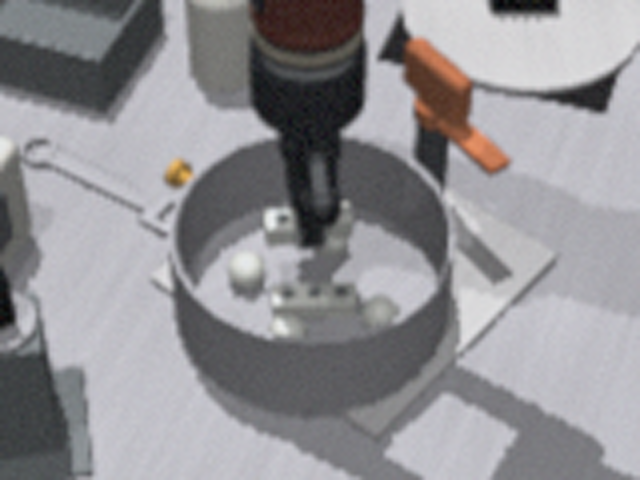

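The first bar is at (315,295) and the second is held at (308,228). Lower and release.

```bash

python3 -m handwheel '[[1,0,0.06,0.4,0,0,0],[1,0,0,0.4,0,0,0],[1,0,0,0.2,0,0,0],[1,0,0,0,0,0,0],[-1,0,0,0,0,0,0],[-1,0,0,0,0,0,0],[-1,0,0,0,0,0,0],[-1,0,0,0,0,0,0]]'
python3 -m handwheel '[[-1,0,0,-0.5,0,0,0],[-1,0,0,-0.8,0,0,0],[-1,0,0,-1,0,0,0],[-1,0,0,-1,0,0,0],[-1,0,0,-1,0,0,0],[-1,0,0,-1,0,0,0],[-1,0.5,-0.5,0,0,0,0],[-1,0.8,-0.8,0,0,0,0]]'
python3 -m handwheel '[[-1,0.8,-0.8,0,0,0,0],[-1,0.8,-0.8,0,0,0,0],[-1,0.2,-0.2,0,0,0,0],[-1,0,0,0,0,0,0],[-1,0,0,0,0,0,0],[-1,0,0,0,0,0,0],[-1,0,0,0,0,0,0],[-1,0,0,0,0,0,0]]'
python3 - <<'E'
from h import *
plan(.692,.1705,.2,31)
c=grab('side','s2.npz');crop(c,'pics/s14.png',220,150,420,270,4)
c=grab('top','t2.npz');crop(c,'pics/t14.png',230,130,380,270,4)
E
```

```text
clock: 37.67
tool_pos: [0.555, -0.0166, 0.0722]
tool_rot: [0.0, 0.967, 0.255, 0.001]
contact_force: [0.6, 0.6, 0.4]
width: 0.0664
clock: 38.33
tool_pos: [0.5713, 0.0348, 0.2349]
tool_rot: [0.002, 0.967, 0.253, 0.004]
contact_force: [0.2, 1.0, -0.8]
width: 0.0851
clock: 39.0
tool_pos: [0.5892, 0.1089, 0.2305]
tool_rot: [0.0, 0.967, 0.254, -0.0]
contact_force: [-0.8, 0.2, 0.6]
width: 0.0858
t 39.0 pos [0.5892 0.1089 0.2305] yaw 29.45 q6 1.12 tilt 0.02 w 0.0858 F [-0.8  0.2  0.6] M [-0.   -0.   -0.03]
shift now-frame [ 3.99 -0.1   1.01] turn z -0.31 shift after-turn [4.   0.   1.01]
```

View pics/s14.png

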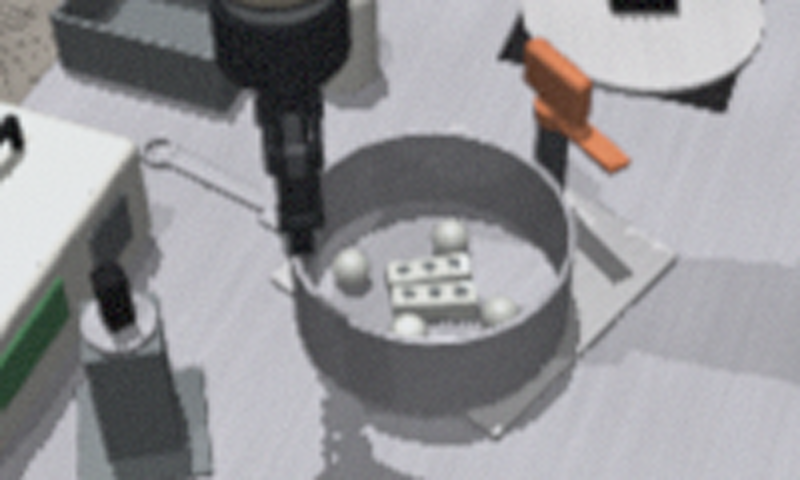

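View pics/t14.png

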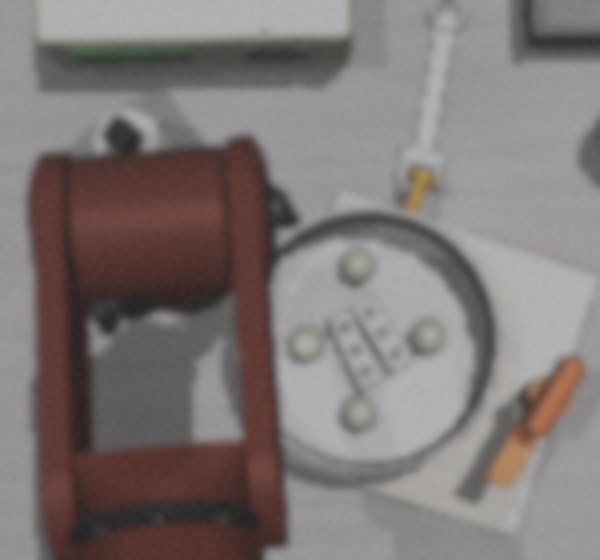

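Both bars lie flat side by side between the beads at (433,285). Next is the rod handle's yaw.

```bash
python3 - <<'E'
from meas import *
for n,f in(("top","top0.npz"),("side","side0.npz"),("side","s2.npz")):
    c=load(f);w=cloud(c);im=c["img"];g=im.max(2)
    u,v=proj(c,[[.692,.171,.16]])[0].astype(int);print(n,u,v)
    x0,y0=u-20,v-20
    sub=cv2.resize(im[y0:y0+60,x0:x0+40,::-1],None,fx=8,fy=8,interpolation=cv2.INTER_CUBIC);cv2.imwrite(f"pics/rod_{f[:-4]}.png",sub)
    x,y,z=w[...,0],w[...,1],w[...,2]
    m=(z>.164)&(z<.178)&(np.hypot(x-.692,y-.171)<.03)
    P=w[m]; print(rect(P),len(P))
    A=P[:,:2]-P[:,:2].mean(0)
    # size of projected extents vs angle
    for a in range(0,90,10):
        t=np.radians(a);print(a,(np.ptp(A@[np.cos(t),np.sin(t)])*1e3).round(1),(np.ptp(A@[-np.sin(t),np.cos(t)])*1e3).round(1),end=" | ")
    print()
E
cd pics; python3 -c "
import cv2,numpy as np
a=[cv2.imread(f'rod_{n}.png') for n in('top0','side0')];cv2.imwrite('rods.png',np.hstack(a))"
```

```text
top 259 162
(array([692.8, 170.3]), array([20.9, 18.4]), 53.8) 46
0 20.7 23.1 | 10 21.4 22.9 | 20 21.4 22.9 | 30 20.8 22.2 | 40 19.7 20.8 | 50 20.4 19.1 | 60 21.4 19.2 | 70 22.4 20.3 | 80 23.0 20.9 | 
side 247 221
(array([693.8, 170.6]), array([19.5, 20.1]), 49.7) 55
0 24.1 23.4 | 10 24.1 23.3 | 20 23.6 22.8 | 30 22.4 22.5 | 40 21.2 21.6 | 50 19.5 20.1 | 60 20.7 20.4 | 70 22.2 21.9 | 80 22.9 23.4 | 
side 247 221
(array([693.3, 171. ]), array([19.1, 23. ]), 50.1) 56
0 24.9 22.1 | 10 24.6 21.9 | 20 23.7 21.0 | 30 22.5 21.3 | 40 21.1 21.7 | 50 19.1 23.0 | 60 19.7 24.0 | 70 20.8 24.6 | 80 21.6 25.2 |
```

View pics/rods.png

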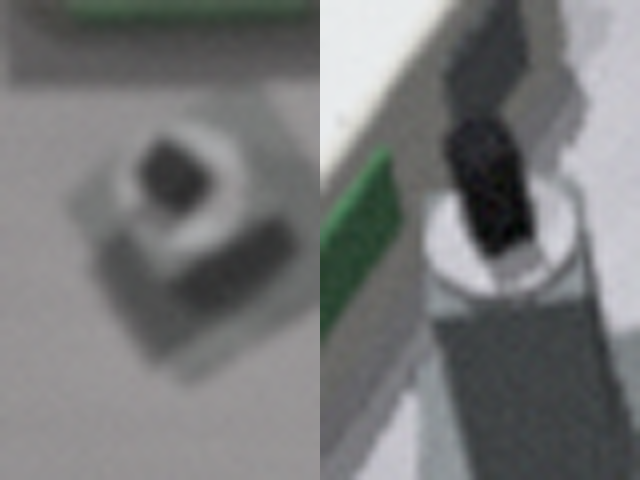

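The handle's sides are at about 48° (mod 90) and its centre is at (0.693, 0.1705). Approaching with tool yaw 48°.

```bash

python3 -m handwheel '[[-1,0.6,0,0,0,0,0],[-1,0.9,0,0,0,0,0],[-1,1,-0.05,0,0,0,0],[-1,0.9,0,0,0,0,0],[-1,0.6,0,0,0,0,-0.9],[-1,0,0,0,0,0,-1],[-1,0,0,0,0,0,-1],[-1,0,0,0,0,0,-0.8]]'
python3 -m handwheel '[[-1,0,0,0,0,0,0],[-1,0,0,0,0,0,0],[-1,0,0,0,0,0,0],[-1,0,0,0,0,0,0],[-1,0,0,0,0,0,0],[-1,0,0,0,0,0,0],[-1,0,0,0,0,0,0],[-1,0,0,0,0,0,0]]'
python3 - <<'E'
from h import *
plan(.693,.1705,.147,48)
c=grab('side','s2.npz');crop(c,'pics/s15.png',190,150,310,290,4)
E
```

```text
clock: 39.77
tool_pos: [0.6933, 0.1704, 0.23]
tool_rot: [-0.0, 0.913, 0.409, -0.0]
contact_force: [0.9, -0.7, 0.5]
width: 0.0852
clock: 40.43
tool_pos: [0.693, 0.1708, 0.2306]
tool_rot: [0.0, 0.913, 0.407, 0.0]
contact_force: [0.5, 0.5, 0.3]
width: 0.0855
t 40.43 pos [0.693  0.1708 0.2306] yaw 48.05 q6 0.88 tilt 0.01 w 0.0855 F [0.5 0.5 0.3] M [-0.03 -0.05 -0.08]
shift now-frame [-0.01  0.01  2.79] turn z 0.01 shift after-turn [-0.01  0.01  2.79]
```

View pics/s15.png

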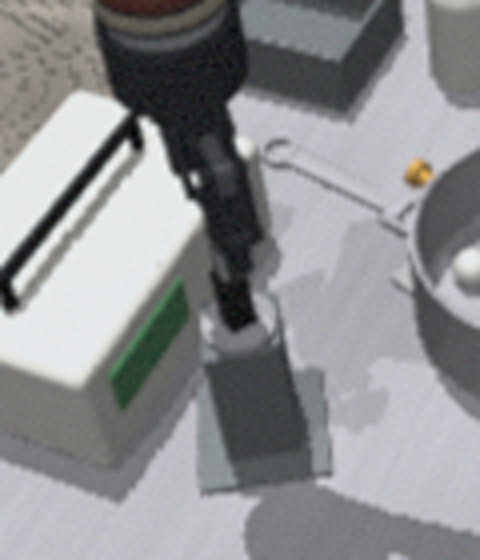

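```bash

python3 -m handwheel '[[-1,0,0,0.5,0,0,0],[-1,0,0,0.7,0,0,0],[-1,0,0,0.6,0,0,0],[-1,0,0,0.4,0,0,0],[0.3,0,0,0.2,0,0,0],[0.3,0,0,0,0,0,0],[0.3,0,0,0,0,0,0],[0.3,0,0,0,0,0,0]]'
python3 -c "
from h import *
plan(.693,.1705,.146,48)"
```

```text
clock: 41.15
tool_pos: [0.694, 0.1709, 0.1599]
tool_rot: [0.0, 0.913, 0.407, 0.001]
contact_force: [0.4, -0.6, 1.1]
width: 0.0387
t 41.15 pos [0.694  0.1709 0.1599] yaw 48.05 q6 0.88 tilt 0.14 w 0.0387 F [ 0.4 -0.6  1.1] M [-0.02 -0.01 -0.  ]
shift now-frame [-0.03 -0.02  0.46] turn z 0.01 shift after-turn [-0.03 -0.02  0.46]
```

```bash

python3 -m handwheel '[[0.3,0,0,0.2,0,0,0],[0.3,0,0,0.1,0,0,0],[0.3,0,0,0.05,0,0,0],[0.3,0,0,0.05,0,0,0],[0.3,0,0,0.05,0,0,0],[0.3,0,0,0,0,0,0],[0.3,0,0,0,0,0,0],[0.3,0,0,0,0,0,0]]'
python3 -c "
from h import *
plan(.693,.1705,.146,48)"
```

```text
clock: 41.82
tool_pos: [0.6931, 0.1708, 0.1457]
tool_rot: [0.0, 0.913, 0.407, 0.0]
contact_force: [-1.8, 0.5, 3.7]
width: 0.0299
t 41.82 pos [0.6931 0.1708 0.1457] yaw 48.06 q6 0.88 tilt 0.01 w 0.0299 F [-1.8  0.5  3.7] M [-0.14  0.35 -0.03]
shift now-frame [-0.01  0.   -0.01] turn z 0.01 shift after-turn [-0.01  0.   -0.01]
```

```bash

python3 -m handwheel '[[1,0,0,0,0,0,0],[1,0,0,0,0,0,0],[1,0,0,0,0,0,0],[1,0,0,0,0,0,0],[1,0,0,0,0,0,0],[1,0,0,-0.2,0,0,0],[1,0,0,-0.4,0,0,0],[1,0,0,-0.6,0,0,0]]'
python3 -c "
from h import *
plan(.693,.1705,.28,48)"
python3 -m handwheel '[[1,0,0,-0.7,0,0,0],[1,0,0,-0.7,0,0,0],[1,0,0,-0.7,0,0,0],[1,0,0,-0.7,0,0,0],[1,0,0,-0.4,0,0,0],[1,0,0,0,0,0,0],[1,0,0,0,0,0,0],[1,0,0,0,0,0,0]]'
python3 - <<'E'
from h import *
plan(.593,-.004,.25,48)
c=grab('side','s2.npz');crop(c,'pics/s16.png',190,120,350,290,3.5)
E
```

```text
clock: 42.48
tool_pos: [0.6908, 0.1704, 0.178]
tool_rot: [-0.001, 0.913, 0.407, -0.003]
contact_force: [-0.8, -0.6, -1.9]
width: 0.0197
t 42.48 pos [0.6908 0.1704 0.178 ] yaw 48.05 q6 0.88 tilt 0.38 w 0.0197 F [-0.8 -0.6 -1.9] M [ 0.    0.02 -0.01]
shift now-frame [ 0.03  0.04 -3.4 ] turn z 0.01 shift after-turn [ 0.03  0.04 -3.4 ]
clock: 43.15
tool_pos: [0.6921, 0.1706, 0.275]
tool_rot: [-0.0, 0.913, 0.407, -0.001]
contact_force: [-0.7, 0.7, -1.6]
width: 0.0199
t 43.15 pos [0.6921 0.1706 0.275 ] yaw 48.05 q6 0.88 tilt 0.18 w 0.0199 F [-0.7  0.7 -1.6] M [-0.01  0.    0.02]
shift now-frame [-6.53  1.44  0.85] turn z 0.01 shift after-turn [-6.53  1.44  0.85]
```

View pics/s16.png

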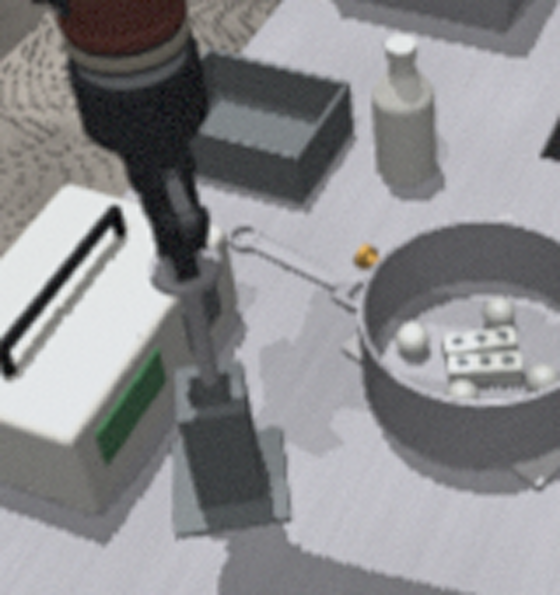

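The rod hangs straight in the grip, its tip (210,395) just above the stand. Checking where bars and beads lie to choose an entry spot.

```bash
python3 - <<'E'
from meas import *
for n in("top","side"):
    c=grab(n,n[0]+"3.npz");w=cloud(c);x,y,z=w[...,0],w[...,1],w[...,2]
    r=np.hypot(x-.546,y+.004);m=(z>.026)&(z<.05)&(r<.085)
    k,l,st,_=cv2.connectedComponentsWithStats(m.astype(np.uint8))
    print(n)
    for i in range(1,k):
        if st[i,4]>6: print((np.median(w[l==i],0)[:2]-[.546,-.004]).round(3),rect(w[l==i]),st[i,4])
    m=(z>.084)&(z<.096)&(r>.09)&(r<.108);print("rim",m.sum(),circ(w[m],[.547,-.005,.098]))
E
```

```text
top
[0.06  0.008] (array([605.1,   2.8]), array([22. , 22.6]), 88.7) 59
[-0.002  0.001] (array([544.4,  -3.6]), array([60.7, 46.9]), 29.8) 249
[ 0.003 -0.046] (array([547.9, -51.3]), array([25.3, 25.2]), 25.2) 60
[-0.001  0.047] (array([545. ,  43.3]), array([25., 25.]), 89.4) 63
[-0.058  0.008] (array([489.6,   4. ]), array([24.2, 24.2]), 43.5) 61
rim 351 [ 0.545  -0.0037  0.0979]
side
[-0.    -0.002] (array([552.3, -14.7]), array([62.4, 72.1]), 26.4) 328
[0.059 0.011] (array([606.3,   5.3]), array([23.7, 25.7]), 22.7) 66
[-0.055  0.012] (array([491. ,   5.5]), array([25.2, 19.1]), 49.3) 56
[-0.001  0.049] (array([545.5,  43.6]), array([25.2, 18.6]), 33.2) 43
rim 424 [ 0.5461 -0.0026  0.0978]
```

```bash

python3 -m handwheel '[[1,0,0,-0.3,0,0,0],[1,0,0,0,0,0,0],[1,0,0,0,0,0,0],[1,0,0,0,0,0,0],[1,0,0,0,0,0,0],[1,0,0,0,0,0,0],[1,0,0,0,0,0,0],[1,0,0,0,0,0,0]]'
python3 -c "
from h import *
plan(.5765,.034,.167,48)"
```

```text
clock: 43.97
tool_pos: [0.693, 0.1707, 0.2858]
tool_rot: [-0.0, 0.913, 0.407, -0.0]
contact_force: [0.0, 0.4, -1.0]
width: 0.0194
t 43.97 pos [0.693  0.1707 0.2858] yaw 48.06 q6 0.88 tilt 0.01 w 0.0194 F [ 0.   0.4 -1. ] M [-0.02 -0.03 -0.03]
shift now-frame [-5.98  0.16  3.96] turn z 0.01 shift after-turn [-5.98  0.17  3.96]
```

```bash

python3 -m handwheel '[[1,-0.6,0.02,0,0,0,0],[1,-0.9,0.02,0,0,0,0],[1,-0.9,0.03,0,0,0,0],[1,-0.9,0.03,0,0,0,0],[1,-0.9,0.03,0,0,0,0],[1,-0.9,0.03,0,0,0,0],[1,-0.6,0,0,0,0,0],[1,-0.28,0,0,0,0,0]]'
python3 -m handwheel '[[1,0,0,0.2,0,0,0],[1,0,0,0.3,0,0,0],[1,0,0,0.3,0,0,0],[1,0,0,0.3,0,0,0],[1,0,0,0.3,0,0,0],[1,0,0,0,0,0,0],[1,0,0,0,0,0,0],[1,0,0,0,0,0,0]]'
python3 - <<'E'
from h import *
plan(.5765,.034,.167,48)
c=grab('side','s2.npz');crop(c,'pics/s17.png',250,150,410,270,4)
E
```

```text
clock: 44.63
tool_pos: [0.5752, 0.0325, 0.2861]
tool_rot: [0.0, 0.914, 0.406, -0.0]
contact_force: [-0.0, -0.6, -1.8]
width: 0.0195
clock: 45.3
tool_pos: [0.5769, 0.0344, 0.2438]
tool_rot: [-0.0, 0.913, 0.407, -0.0]
contact_force: [0.4, 0.6, -1.5]
width: 0.0192
t 45.3 pos [0.5769 0.0344 0.2438] yaw 48.08 q6 0.67 tilt 0.01 w 0.0192 F [ 0.4  0.6 -1.5] M [-0.01  0.01  0.  ]
shift now-frame [-0.02 -0.    2.56] turn z 0.02 shift after-turn [-0.02 -0.    2.56]
```

View pics/s17.png

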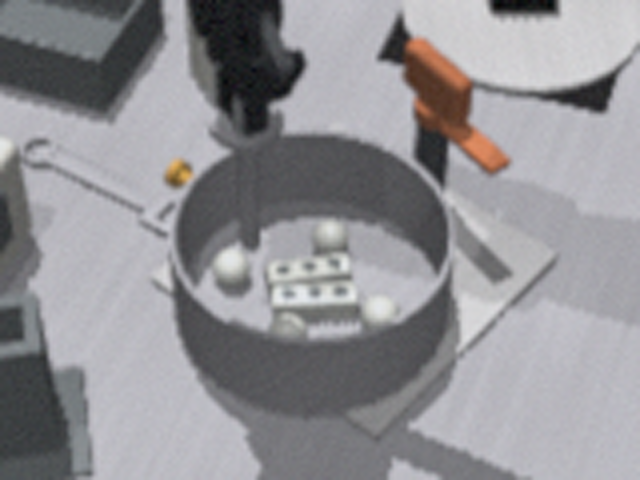

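The rod tip (250,243) is entering a free spot between the beads. Lower it and start a slow first turn.

```bash

python3 -m handwheel '[[1,0,0,0.4,0,0,0],[1,0,0,0.6,0,0,0],[1,0,0,0.6,0,0,0],[1,0,0,0.5,0,0,0],[1,0,0,0.3,0,0,0],[1,0,0,0.15,0,0,0],[1,0,0,0,0,0,0],[1,0,0,0,0,0,0]]'
python3 -c "
from h import *
plan(.5765,.034,.167,48)"
python3 -m handwheel '[[1,-0.12,-0.4,0,0,0,0],[1,-0.12,-0.4,0,0,0,0],[1,-0.3,-0.28,0,0,0,0],[1,-0.3,-0.28,0,0,0,0],[1,-0.4,-0.1,0,0,0,0],[1,-0.4,-0.1,0,0,0,0],[1,-0.4,0.12,0,0,0,0],[1,-0.4,0.12,0,0,0,0]]'
python3 - <<'E'
from h import *
plan(.5765,.034,.167,48)
c=grab('side','s2.npz');crop(c,'pics/s18.png',250,150,410,270,4)
E
```

```text
clock: 46.02
tool_pos: [0.5771, 0.0341, 0.168]
tool_rot: [0.0, 0.913, 0.407, 0.0]
contact_force: [-0.7, -0.4, -1.6]
width: 0.0197
t 46.02 pos [0.5771 0.0341 0.168 ] yaw 48.05 q6 0.67 tilt 0.05 w 0.0197 F [-0.7 -0.4 -1.6] M [ 0.02  0.03 -0.03]
shift now-frame [-0.02 -0.01  0.03] turn z 0.01 shift after-turn [-0.02 -0.01  0.03]
clock: 46.68
tool_pos: [0.4981, 0.005, 0.1681]
tool_rot: [0.001, 0.913, 0.407, 0.001]
contact_force: [0.3, -1.0, -1.4]
width: 0.0197
t 46.68 pos [0.4981 0.005  0.1681] yaw 48.07 q6 0.6 tilt 0.09 w 0.0197 F [ 0.3 -1.  -1.4] M [-0.    0.03  0.03]
shift now-frame [2.47 1.3  0.04] turn z 0.01 shift after-turn [2.47 1.29 0.04]
```

View pics/s18.png

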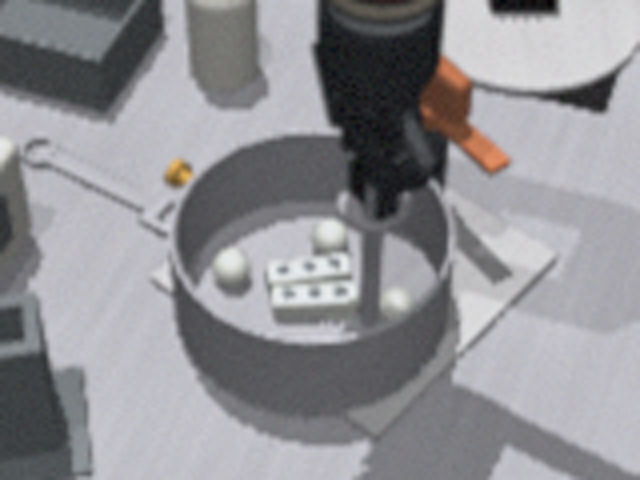

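The rod's at (370,310) pushing a bead along and the bars are still in place. Continue round.

```bash

python3 -m handwheel '[[1,-0.28,0.3,0,0,0,0],[1,-0.28,0.3,0,0,0,0],[1,-0.1,0.4,0,0,0,0],[1,-0.1,0.4,0,0,0,0],[1,0.12,0.4,0,0,0,0],[1,0.12,0.4,0,0,0,0],[1,0.3,0.28,0,0,0,0],[1,0.3,0.28,0,0,0,0]]'
python3 -m handwheel '[[1,0.4,0.1,0,0,0,0],[1,0.4,0.1,0,0,0,0],[1,0.4,-0.12,0,0,0,0],[1,0.4,-0.12,0,0,0,0],[1,0.28,-0.3,0,0,0,0],[1,0.28,-0.3,0,0,0,0],[1,0.1,-0.4,0,0,0,0],[1,0.1,-0.4,0,0,0,0]]'
python3 - <<'E'
from h import *
plan(.5765,.034,.167,48)
c=grab('side','s2.npz');crop(c,'pics/s19.png',250,150,410,270,4)
E
```

```text
clock: 47.4
tool_pos: [0.5631, -0.0489, 0.1673]
tool_rot: [0.0, 0.914, 0.407, 0.0]
contact_force: [-0.2, 0.4, -0.5]
width: 0.0196
clock: 48.07
tool_pos: [0.5755, 0.0357, 0.1674]
tool_rot: [-0.0, 0.913, 0.408, -0.0]
contact_force: [-0.3, -0.1, -1.9]
width: 0.0198
t 48.07 pos [0.5755 0.0357 0.1674] yaw 48.11 q6 0.67 tilt 0.05 w 0.0198 F [-0.3 -0.1 -1.9] M [ 0.02 -0.03 -0.03]
shift now-frame [-0.02  0.06  0.01] turn z 0.02 shift after-turn [-0.02  0.06  0.01]
```

View pics/s19.png

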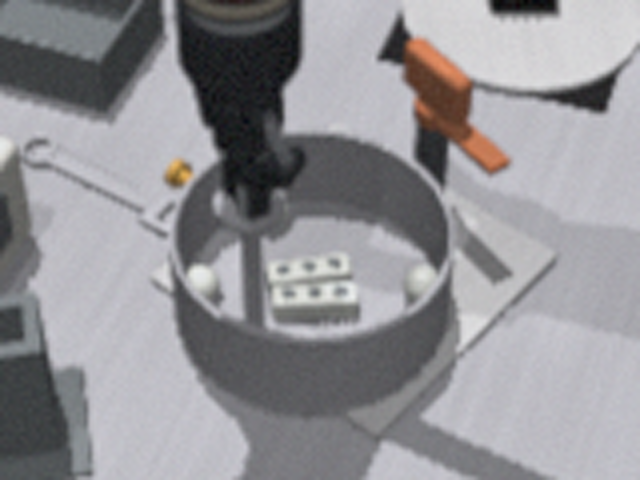

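The beads have been pushed to about (202,280) and (420,280), with the others hidden behind the near wall. Next turn slightly tighter so the bars are stirred too.

```bash

python3 -m handwheel '[[1,-0.28,-0.35,0,0,0,0],[1,-0.11,-0.36,0,0,0,0],[1,-0.27,-0.25,0,0,0,0],[1,-0.27,-0.25,0,0,0,0],[1,-0.36,-0.09,0,0,0,0],[1,-0.36,-0.09,0,0,0,0],[1,-0.36,0.11,0,0,0,0],[1,-0.36,0.11,0,0,0,0]]'
python3 -m handwheel '[[1,-0.25,0.27,0,0,0,0],[1,-0.25,0.27,0,0,0,0],[1,-0.09,0.36,0,0,0,0],[1,-0.09,0.36,0,0,0,0],[1,0.11,0.36,0,0,0,0],[1,0.11,0.36,0,0,0,0],[1,0.27,0.25,0,0,0,0],[1,0.27,0.25,0,0,0,0]]'
python3 -m handwheel '[[1,0.36,0.09,0,0,0,0],[1,0.36,0.09,0,0,0,0],[1,0.36,-0.11,0,0,0,0],[1,0.36,-0.11,0,0,0,0],[1,0.25,-0.27,0,0,0,0],[1,0.25,-0.27,0,0,0,0],[1,0.09,-0.36,0,0,0,0],[1,0.09,-0.36,0,0,0,0]]'
python3 - <<'E'
from h import *
plan(.5765,.034,.167,48)
c=grab('side','s2.npz');crop(c,'pics/s20.png',250,150,410,270,4)
c=grab('top','t2.npz');crop(c,'pics/t20.png',270,160,380,270,5)
E
```

```text
clock: 48.78
tool_pos: [0.5024, 0.0037, 0.1676]
tool_rot: [0.0, 0.913, 0.407, 0.0]
contact_force: [0.0, -1.0, -2.4]
width: 0.0193
clock: 49.45
tool_pos: [0.5617, -0.0439, 0.1674]
tool_rot: [0.0, 0.913, 0.407, 0.0]
contact_force: [-0.2, -0.0, -0.9]
width: 0.0194
clock: 50.12
tool_pos: [0.5718, 0.0287, 0.1672]
tool_rot: [0.003, 0.913, 0.409, -0.003]
contact_force: [-2.3, -7.2, -0.6]
width: 0.0196
t 50.12 pos [0.5718 0.0287 0.1672] yaw 48.22 q6 0.66 tilt 0.45 w 0.0196 F [-2.3 -7.2 -0.6] M [-1.95  0.48 -0.  ]
shift now-frame [ 0.23 -0.    0.01] turn z 0.04 shift after-turn [ 0.23 -0.    0.01]
```

View pics/s20.png

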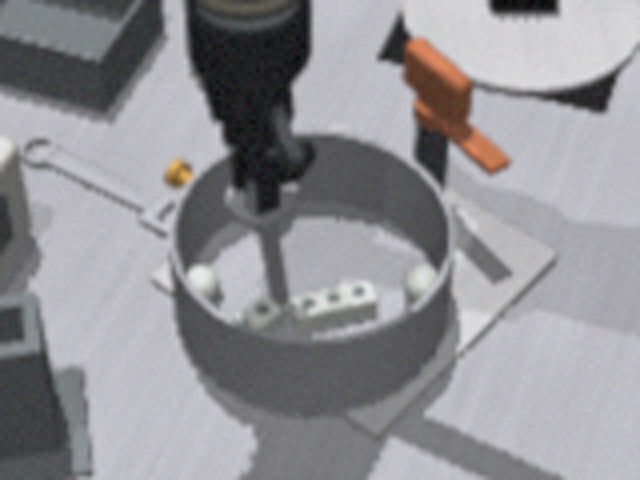

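View pics/t20.png

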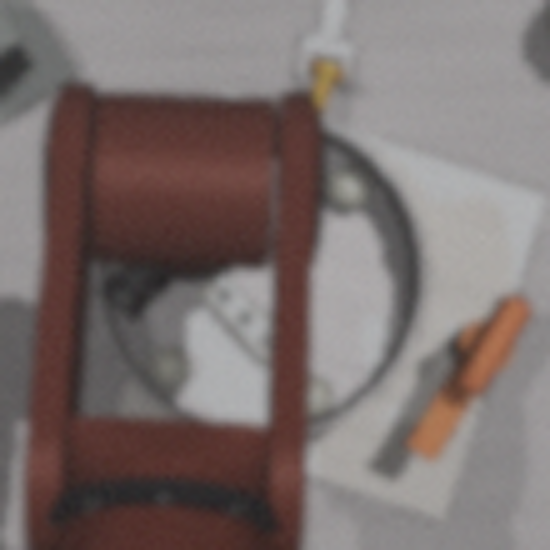

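The rod has pushed a bar towards the near wall and there's some side force. It looks slightly tilted, (265,215) to (283,295), so I'll back off and check.

```bash

python3 -m handwheel '[[1,-0.09,0.36,0,0,0,0],[1,-0.09,0.36,0,0,0,0],[1,-0.2,0.2,0,0,0,0],[1,0,0,0,0,0,0],[1,0,0,0,0,0,0],[1,0,0,0,0,0,0],[1,0,0,0,0,0,0],[1,0,0,0,0,0,0]]'
python3 - <<'E'
from h import *
plan(.5765,.034,.167,48)
c=grab('side','s2.npz');crop(c,'pics/s21.png',250,150,410,270,4)
E
```

```text
clock: 50.88
tool_pos: [0.5862, 0.0034, 0.1674]
tool_rot: [-0.0, 0.913, 0.407, -0.0]
contact_force: [0.3, -0.6, -1.2]
width: 0.0195
t 50.88 pos [0.5862 0.0034 0.1674] yaw 48.06 q6 0.62 tilt 0.03 w 0.0195 F [ 0.3 -0.6 -1.2] M [ 0.07 -0.04 -0.01]
shift now-frame [ 0.54 -0.92  0.01] turn z 0.01 shift after-turn [ 0.54 -0.92  0.01]
```

View pics/s21.png

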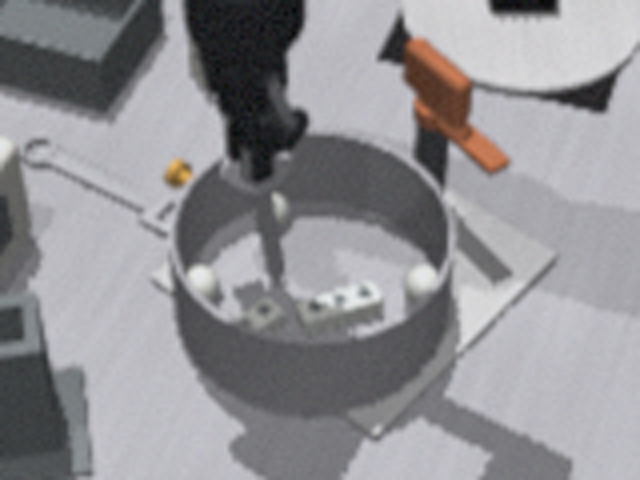

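```bash
python3 - <<'E'
from h import *
c=load('s2.npz')
p=[.5862,.0034]
for z in(.128,.09,.06,.026): print(z,((proj(c,[[*p,z]])[0]-[250,150])*4).round(0))
E
```

```text
0.128 [251. 183.]
0.09 [253. 220.]
0.06 [254. 249.]
0.026 [255. 279.]
```

```bash
cat > rod.py <<'E'
from meas import *
from station import sensors
def rod(c):
    s=sensors.sense();P=s["tool_pos"];w=cloud(c);x,y,z=w[...,0],w[...,1],w[...,2]
    C=-cv2.Rodrigues(c["rvec"])[0].T@np.ravel(c["tvec"])
    out=[]
    zb=P[2]-.1427
    for a in np.arange(zb+.005,zb+.11,.01):
        m=(abs(z-a)<.005)&(np.hypot(x-P[0],y-P[1])<.035)
        if m.sum()>2: out.append([a,*np.median(w[m],0)[:2],m.sum()])
    o=np.array(out); d=(C[:2]-P[:2]);d/=np.linalg.norm(d)
    o[:,1:3]-=7e-3*d+P[:2]; print(o.round(4))
    f=np.polyfit(o[:,0],o[:,1:3],1); a,_=yawx(s["tool_rot"])
    xt=np.array([np.cos(a),np.sin(a)]);yt=np.array([np.sin(a),-np.cos(a)])
    tip=np.array([np.polyval(f[:,i],zb) for i in(0,1)])
    print("slope along xt,yt (per m down)",(-f[0]@xt).round(3),(-f[0]@yt).round(3),"tip off TCP world",tip.round(4),"tool",(tip@xt).round(4),(tip@yt).round(4))
if __name__=="__main__": rod(grab("side","s2.npz"))
E
python3 rod.py
```

```text
[[ 2.970e-02 -8.600e-03  1.290e-02  2.900e+01]
 [ 3.970e-02 -7.600e-03 -1.230e-02  1.600e+01]
 [ 4.970e-02 -1.010e-02 -1.080e-02  7.000e+00]
 [ 5.970e-02 -8.000e-03 -1.050e-02  1.200e+01]
 [ 6.970e-02 -8.700e-03 -1.020e-02  1.000e+01]
 [ 7.970e-02 -5.000e-03 -8.900e-03  1.100e+01]
 [ 8.970e-02 -5.800e-03 -8.700e-03  1.100e+01]
 [ 9.970e-02 -4.900e-03 -6.800e-03  9.000e+00]
 [ 1.097e-01 -3.700e-03 -6.300e-03  1.200e+01]
 [ 1.197e-01 -6.400e-03 -6.400e-03  3.000e+00]]
slope along xt,yt (per m down) 0.013 -0.079 tip off TCP world [-0.0094 -0.0037] tool -0.009 -0.0045
```

The rod has pivoted about 6.4° in the grip, tip towards −x of the tool. I can cancel that by tilting the tool the same amount about its y.

```bash

python3 -m handwheel '[[1,0,0,-0.15,0,0.4,0],[1,0,0,0,0,0.45,0],[1,0,0,0,0,0.4,0],[1,0,0,0,0,0,0],[1,0,0,0,0,0,0],[1,0,0,0,0,0,0],[1,0,0,0,0,0,0],[1,0,0,0,0,0,0]]'
python3 rod.py
python3 - <<'E'
from h import *
plan(.5765,.034,.167,48)
c=load('s2.npz');crop(c,'pics/s22.png',250,150,410,270,4)
w=cloud(c);x,y,z=w[...,0],w[...,1],w[...,2]
r=np.hypot(x-.5455,y+.0033);m=(z>.02)&(z<.05)&(r<.09)&(c["img"].min(2)>100)
k,l,st,_=cv2.connectedComponentsWithStats(m.astype(np.uint8))
for i in range(1,k):
    if st[i,4]>6: print((np.median(w[l==i],0)-[.5455,-.0033,0]).round(3),rect(w[l==i]),st[i,4])
E
```

```text
clock: 51.65
tool_pos: [0.5866, 0.0034, 0.172]
tool_rot: [-0.022, 0.912, 0.407, 0.05]
contact_force: [0.0, -0.6, -0.9]
width: 0.0192
[[ 3.430e-02 -2.500e-03  1.440e-02  3.000e+01]
 [ 4.430e-02  2.500e-03 -2.400e-03  1.100e+01]
 [ 5.430e-02  9.000e-04 -1.600e-03  1.000e+01]
 [ 6.430e-02  6.000e-04 -1.000e-03  1.200e+01]
 [ 7.430e-02  2.000e-04 -1.900e-03  1.200e+01]
 [ 8.430e-02  1.000e-03 -2.300e-03  1.100e+01]
 [ 9.430e-02  1.000e-04 -5.000e-04  1.100e+01]
 [ 1.043e-01 -3.000e-04 -9.000e-04  1.500e+01]
 [ 1.143e-01  1.000e-04 -1.400e-03  1.000e+01]
 [ 1.243e-01 -4.000e-04 -1.400e-03  5.000e+00]]
slope along xt,yt (per m down) 0.061 -0.051 tip off TCP world [0.0003 0.0041] tool 0.0033 -0.0025
t 51.7 pos [0.5866 0.0034 0.172 ] yaw 48.08 q6 0.53 tilt 6.24 w 0.0192 F [-0.1  0.6 -2.7] M [-0.03  0.08  0.02]
shift now-frame [ 0.51 -0.93  0.22] turn z 0.02 shift after-turn [ 0.51 -0.93  0.22]
[ 0.051 -0.054  0.037] (array([595.7, -59.2]), array([15.1, 19.7]), 21.5) 40
[0.044 0.011 0.042] (array([590.3,   7.4]), array([1., 7.]), 49.4) 7
[0.07  0.03  0.037] (array([619.9,  26.4]), array([19. , 20.6]), 83.3) 47
[-0.073 -0.025  0.037] (array([472.4, -31.2]), array([20.1, 20.7]), 18.0) 52
[-0.025  0.013  0.032] (array([521.,   7.]), array([61.6, 22.6]), 42.9) 159
[0.022 0.041 0.032] (array([569.2,  38.2]), array([27.9, 22. ]), 67.0) 61
```

View pics/s22.png

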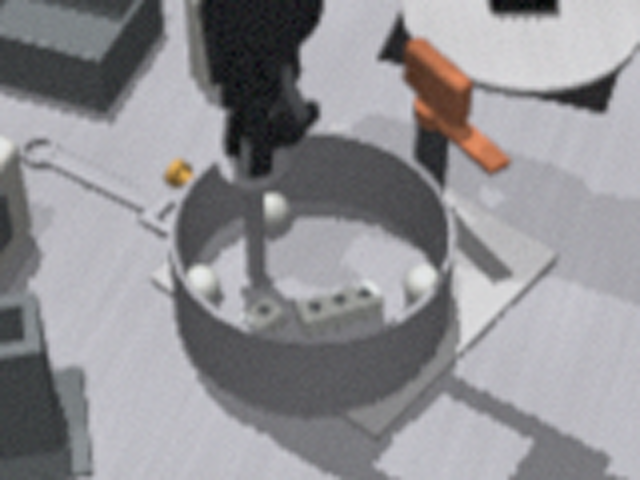

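The rod is vertical again with its tip under the TCP. One bar is at about (340,300) and the other at (265,315). I'll continue clockwise, gently, back at the mid-radius.

```bash

python3 -m handwheel '[[1,0.17,0.13,0.02,0,0,0],[1,-0.34,0.24,-0.04,0,0,0],[1,-0.34,0.24,-0.04,0,0,0],[1,-0.41,0.05,-0.045,0,0,0],[1,-0.41,0.05,-0.045,0,0,0],[1,-0.38,-0.17,-0.04,0,0,0],[1,-0.38,-0.17,-0.04,0,0,0],[1,0,0,0,0,0,0]]'
python3 -m handwheel '[[1,-0.25,-0.33,-0.03,0,0,0],[1,-0.25,-0.33,-0.03,0,0,0],[1,-0.05,-0.41,0,0,0,0],[1,-0.05,-0.41,0,0,0,0],[1,0,0,0,0,0,0],[1,0,0,0,0,0,0],[1,0,0,0,0,0,0],[1,0,0,0,0,0,0]]'
python3 - <<'E'
from h import *
plan(.5455,-.0033,.172,48)
c=grab('side','s2.npz');crop(c,'pics/s23.png',250,150,410,270,4)
E
```

```text
clock: 52.37
tool_pos: [0.5495, -0.0524, 0.1712]
tool_rot: [-0.023, 0.912, 0.406, 0.048]
contact_force: [-0.4, 0.4, -3.4]
width: 0.0192
clock: 53.03
tool_pos: [0.5082, -0.0352, 0.1723]
tool_rot: [-0.022, 0.912, 0.407, 0.05]
contact_force: [-0.6, 0.4, -1.7]
width: 0.0192
t 53.03 pos [ 0.5082 -0.0352  0.1723] yaw 48.06 q6 0.42 tilt 6.28 w 0.0192 F [-0.6  0.4 -1.7] M [-0.09  0.03  0.02]
shift now-frame [1.61 0.22 0.19] turn z 0.01 shift after-turn [1.61 0.21 0.19]
```

View pics/s23.png

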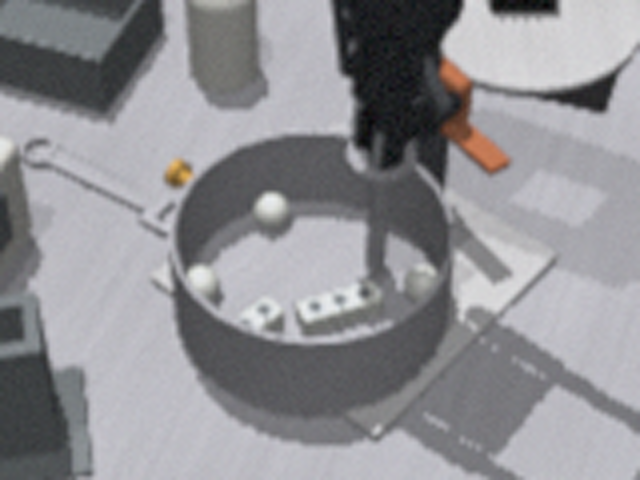

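```bash

python3 -m handwheel '[[1,0.17,-0.38,0.02,0,0,0],[1,0.17,-0.38,0.02,0,0,0],[1,0.34,-0.24,0.04,0,0,0],[1,0.34,-0.24,0.04,0,0,0],[1,0,0,0,0,0,0],[1,0,0,0,0,0,0],[1,0,0,0,0,0,0],[1,0,0,0,0,0,0]]'
python3 - <<'E'
from h import *
plan(.5455,-.0033,.172,48)
c=grab('side','s2.npz');crop(c,'pics/s24.png',250,150,410,270,4)
E
```

```text
clock: 53.75
tool_pos: [0.5, 0.0129, 0.1715]
tool_rot: [-0.022, 0.912, 0.406, 0.05]
contact_force: [-0.2, 1.2, -2.1]
width: 0.0195
t 53.75 pos [0.5    0.0129 0.1715] yaw 48.04 q6 0.52 tilt 6.24 w 0.0195 F [-0.2  1.2 -2.1] M [-0.01  0.02 -0.  ]
shift now-frame [0.61 1.49 0.05] turn z 0.01 shift after-turn [0.61 1.49 0.05]
```

View pics/s24.png

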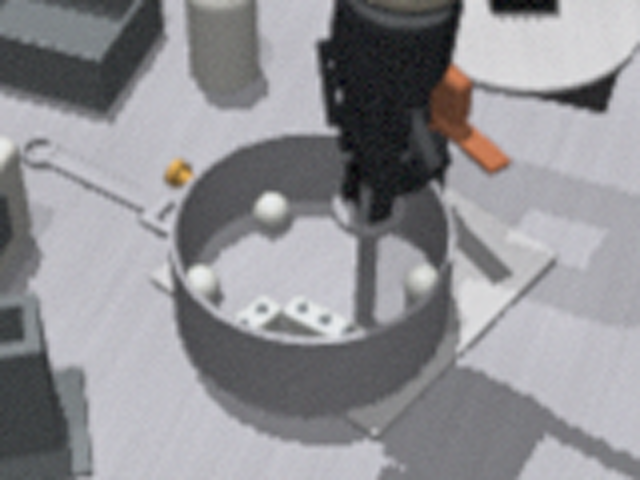

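```bash

python3 -m handwheel '[[1,0.21,-0.02,0.02,0,0,0],[1,0.21,-0.02,0.02,0,0,0],[1,0.21,-0.02,0.02,0,0,0],[1,0.2,-0.03,0.02,0,0,0],[1,0,0,0,0,0,0],[1,0,0,0,0,0,0],[1,0,0,0,0,0,0],[1,0,0,0,0,0,0]]'
python3 - <<'E'
from h import *
plan(.5455,-.0033,.172,48)
c=grab('side','s2.npz');crop(c,'pics/s25.png',250,150,410,270,4)
E
```

```text
clock: 54.47
tool_pos: [0.5149, 0.0333, 0.1719]
tool_rot: [-0.022, 0.912, 0.407, 0.05]
contact_force: [0.4, -0.1, -0.8]
width: 0.0194
t 54.47 pos [0.5149 0.0333 0.1719] yaw 48.06 q6 0.56 tilt 6.24 w 0.0194 F [ 0.4 -0.1 -0.8] M [-0.07  0.07 -0.  ]
shift now-frame [-0.22  1.57 -0.03] turn z 0.01 shift after-turn [-0.22  1.57 -0.03]
```

View pics/s25.png

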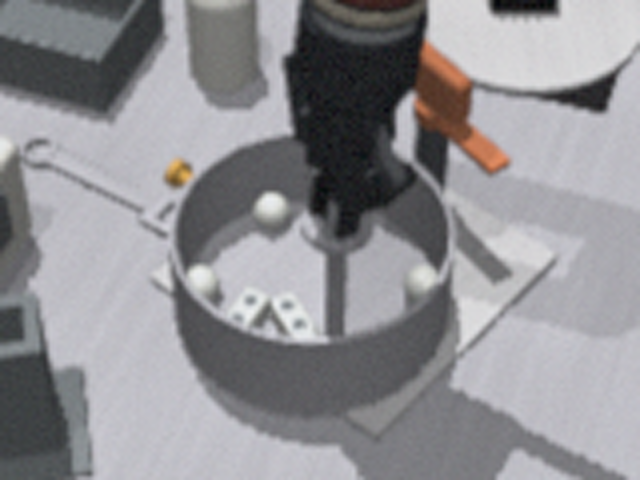

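```bash

python3 -m handwheel '[[1,0.19,0.08,0.02,0,0,0],[1,0.19,0.08,0.02,0,0,0],[1,0.19,0.08,0.02,0,0,0],[1,0.19,0.08,0.02,0,0,0],[1,0,0,0,0,0,0],[1,0,0,0,0,0,0],[1,0,0,0,0,0,0],[1,0,0,0,0,0,0]]'
python3 -c "
from h import *
plan(.5455,-.0033,.172,48)"
python3 -m handwheel '[[1,0.12,0.17,0.01,0,0,0],[1,0.12,0.17,0.01,0,0,0],[1,0.12,0.17,0.01,0,0,0],[1,0.12,0.17,0.01,0,0,0],[1,0,0,0,0,0,0],[1,0,0,0,0,0,0],[1,0,0,0,0,0,0],[1,0,0,0,0,0,0]]'
python3 - <<'E'
from h import *
plan(.5455,-.0033,.172,48)
c=grab('side','s2.npz');crop(c,'pics/s26.png',250,150,410,270,4)
E
```

```text
clock: 55.18
tool_pos: [0.5373, 0.0439, 0.1719]
tool_rot: [-0.022, 0.912, 0.407, 0.05]
contact_force: [-0.6, -0.2, -1.1]
width: 0.0193
t 55.18 pos [0.5373 0.0439 0.1719] yaw 48.05 q6 0.59 tilt 6.24 w 0.0193 F [-0.6 -0.2 -1.1] M [-0.07  0.06 -0.03]
shift now-frame [-0.98  1.25 -0.11] turn z 0.01 shift after-turn [-0.98  1.26 -0.11]
clock: 55.85
tool_pos: [0.5616, 0.0409, 0.1719]
tool_rot: [-0.022, 0.912, 0.407, 0.049]
contact_force: [-2.5, -0.1, -1.5]
width: 0.0195
t 55.85 pos [0.5616 0.0409 0.1719] yaw 48.06 q6 0.59 tilt 6.18 w 0.0195 F [-2.5 -0.1 -1.5] M [-0.29  0.89  0.08]
shift now-frame [-1.45  0.58 -0.16] turn z 0.01 shift after-turn [-1.45  0.59 -0.16]
```

View pics/s26.png

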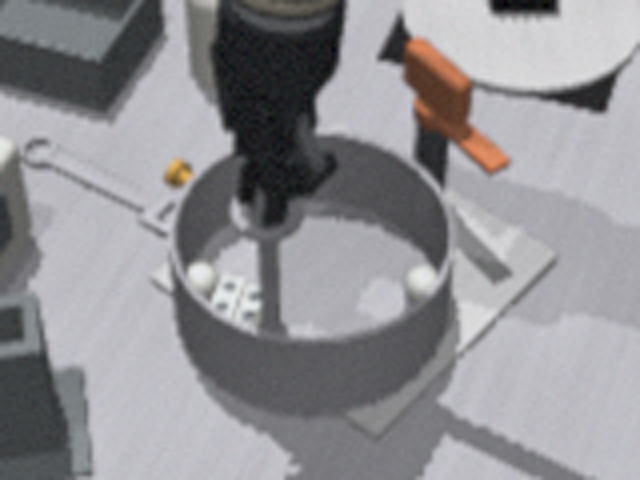

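The rod is at (270,320), on the +y side of the pot. The bars have been swept to (235,300) against a bead. Reversing direction now and sweeping anticlockwise round the free side.

```bash

python3 -m handwheel '[[1,-0.25,-0.33,-0.03,0,0,0],[1,-0.25,-0.33,-0.03,0,0,0],[1,-0.38,-0.16,-0.04,0,0,0],[1,-0.38,-0.16,-0.04,0,0,0],[1,-0.41,0.05,-0.045,0,0,0],[1,-0.41,0.05,-0.045,0,0,0],[1,-0.33,0.25,-0.035,0,0,0],[1,-0.33,0.25,-0.035,0,0,0]]'
python3 -m handwheel '[[1,-0.16,0.38,-0.02,0,0,0],[1,-0.16,0.38,-0.02,0,0,0],[1,0.05,0.41,0,0,0,0],[1,0.05,0.41,0,0,0,0],[1,0.25,0.33,0.03,0,0,0],[1,0.25,0.33,0.03,0,0,0],[1,0,0,0,0,0,0],[1,0,0,0,0,0,0]]'
python3 - <<'E'
from h import *
plan(.5455,-.0033,.172,48)
c=grab('side','s2.npz');crop(c,'pics/s27.png',250,150,410,270,4)
E
python3 rod.py | tail -1
```

```text
clock: 56.57
tool_pos: [0.499, -0.0141, 0.173]
tool_rot: [-0.021, 0.912, 0.406, 0.051]
contact_force: [-0.5, -0.4, -1.7]
width: 0.0192
clock: 57.23
tool_pos: [0.5553, -0.052, 0.1727]
tool_rot: [-0.022, 0.912, 0.407, 0.05]
contact_force: [-0.3, -0.5, -0.5]
width: 0.0193
t 57.23 pos [ 0.5553 -0.052   0.1727] yaw 48.05 q6 0.41 tilt 6.26 w 0.0193 F [-0.3 -0.5 -0.5] M [-0.04  0.09 -0.01]
shift now-frame [ 0.98 -1.33  0.13] turn z 0.01 shift after-turn [ 0.98 -1.33  0.13]
slope along xt,yt (per m down) 0.007 -0.005 tip off TCP world [-0.0001 -0.0014] tool -0.0011 0.0009
```

View pics/s27.png

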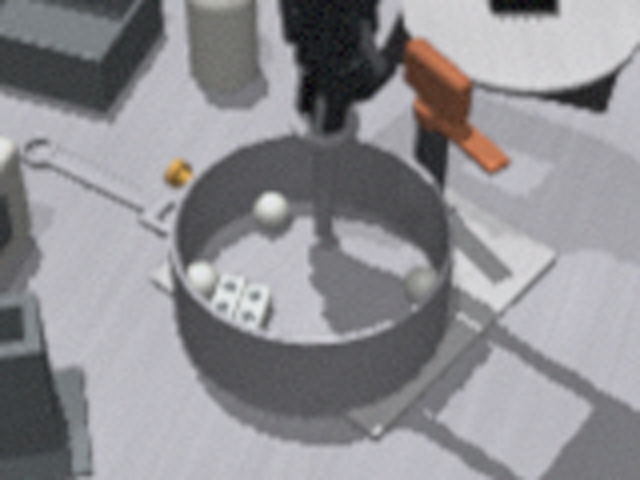

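```bash

python3 -m handwheel '[[1,0.38,0.16,0.04,0,0,0],[1,0.38,0.16,0.04,0,0,0],[1,0.41,-0.05,0.045,0,0,0],[1,0.41,-0.05,0.045,0,0,0],[1,0.16,-0.12,0.02,0,0,0],[1,0.16,-0.12,0.02,0,0,0],[1,0,0,0,0,0,0],[1,0,0,0,0,0,0]]'
python3 -c "
from h import *
plan(.5455,-.0033,.172,48)"
python3 -m handwheel '[[1,0.16,-0.12,0.02,0,0,0],[1,0.16,-0.12,0.02,0,0,0],[1,0.08,-0.19,0.01,0,0,0],[1,0.08,-0.19,0.01,0,0,0],[1,0,0,0,0,0,0],[1,0,0,0,0,0,0],[1,0,0,0,0,0,0],[1,0,0,0,0,0,0]]'
python3 - <<'E'
from h import *
plan(.5455,-.0033,.172,48)
c=grab('side','s2.npz');crop(c,'pics/s28.png',250,150,410,270,4)
E
```

```text
clock: 58.0
tool_pos: [0.5916, -0.0078, 0.1724]
tool_rot: [-0.022, 0.912, 0.407, 0.049]
contact_force: [-0.2, 0.4, -2.2]
width: 0.0191
t 58.0 pos [ 0.5916 -0.0078  0.1724] yaw 48.13 q6 0.51 tilt 6.21 w 0.0191 F [-0.2  0.4 -2.2] M [-0.04  0.08  0.01]
shift now-frame [-0.91 -1.25 -0.08] turn z 0.03 shift after-turn [-0.91 -1.24 -0.08]
clock: 58.67
tool_pos: [0.5868, 0.0129, 0.1723]
tool_rot: [-0.02, 0.912, 0.407, 0.048]
contact_force: [-1.4, -4.9, 0.3]
width: 0.0196
t 58.67 pos [0.5868 0.0129 0.1723] yaw 48.14 q6 0.55 tilt 5.95 w 0.0196 F [-1.4 -4.9  0.3] M [-1.54  0.61  0.04]
shift now-frame [-1.32 -0.67 -0.13] turn z 0.03 shift after-turn [-1.32 -0.66 -0.13]
```

View pics/s28.png

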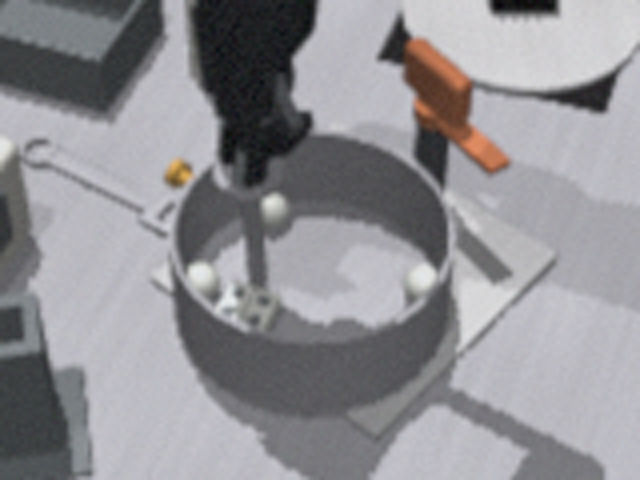

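The bars jam against the near wall in this direction (4.9 N), so I'll sweep back clockwise.

```bash

python3 -m handwheel '[[1,-0.25,0.34,-0.03,0,0,0],[1,-0.25,0.34,-0.03,0,0,0],[1,-0.38,0.13,-0.04,0,0,0],[1,-0.38,0.13,-0.04,0,0,0],[1,-0.39,-0.08,-0.04,0,0,0],[1,-0.39,-0.08,-0.04,0,0,0],[1,-0.3,-0.27,-0.03,0,0,0],[1,-0.3,-0.27,-0.03,0,0,0]]'
python3 -m handwheel '[[1,-0.12,-0.38,-0.01,0,0,0],[1,-0.12,-0.38,-0.01,0,0,0],[1,0.08,-0.39,0.01,0,0,0],[1,0.08,-0.39,0.01,0,0,0],[1,0.27,-0.3,0.03,0,0,0],[1,0.27,-0.3,0.03,0,0,0],[1,0,0,0,0,0,0],[1,0,0,0,0,0,0]]'
python3 - <<'E'
from h import *
plan(.5455,-.0033,.172,48)
c=grab('side','s2.npz');crop(c,'pics/s29.png',250,150,410,270,4)
E
python3 rod.py | tail -1
```

```text
clock: 59.38
tool_pos: [0.5384, -0.05, 0.1719]
tool_rot: [-0.023, 0.912, 0.406, 0.05]
contact_force: [-0.0, 0.5, -1.6]
width: 0.0193
clock: 60.05
tool_pos: [0.5019, 0.0049, 0.1721]
tool_rot: [-0.022, 0.912, 0.408, 0.05]
contact_force: [-0.6, 0.8, -1.5]
width: 0.0191
t 60.05 pos [0.5019 0.0049 0.1721] yaw 48.19 q6 0.5 tilt 6.26 w 0.0191 F [-0.6  0.8 -1.5] M [-0.06  0.05 -0.  ]
shift now-frame [0.76 1.27 0.09] turn z 0.04 shift after-turn [0.76 1.26 0.09]
slope along xt,yt (per m down) -0.042 0.0 tip off TCP world [-0.0032 -0.0052] tool -0.006 0.0011
```

View pics/s29.png

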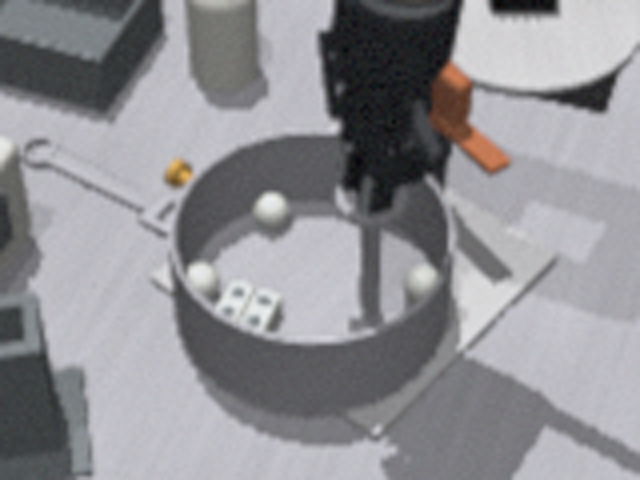

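```bash

python3 -m handwheel '[[1,0.36,-0.14,0.04,0,0.3,0],[1,0.36,-0.14,0.04,0,0.15,0],[1,0.38,0.08,0.04,0,0,0],[1,0.38,0.08,0.04,0,0,0],[1,0.15,0.12,0.02,0,0,0],[1,0.15,0.12,0.02,0,0,0],[1,0,0,0,0,0,0],[1,0,0,0,0,0,0]]'
python3 -c "
from h import *
plan(.5455,-.0033,.172,48)"
python3 -m handwheel '[[1,0.15,0.14,0.02,0,0,0],[1,0.12,0.14,0.02,0,0,0],[1,0.09,0.17,0.01,0,0,0],[1,0.06,0.17,0.01,0,0,0],[1,0,0,0,0,0,0],[1,0,0,0,0,0,0],[1,0,0,0,0,0,0],[1,0,0,0,0,0,0]]'
python3 - <<'E'
from h import *
plan(.5455,-.0033,.172,48)
c=grab('side','s2.npz');crop(c,'pics/s30.png',250,150,410,270,4)
E
```

```text
clock: 60.82
tool_pos: [0.5405, 0.0414, 0.1732]
tool_rot: [-0.03, 0.911, 0.406, 0.067]
contact_force: [-0.3, -0.0, -1.9]
width: 0.0195
t 60.82 pos [0.5405 0.0414 0.1732] yaw 48.07 q6 0.55 tilt 8.47 w 0.0195 F [-0.3 -0.  -1.9] M [-0.08  0.09  0.01]
shift now-frame [-0.99  1.12 -0.11] turn z 0.01 shift after-turn [-0.99  1.12 -0.11]
clock: 61.48
tool_pos: [0.5612, 0.0385, 0.1726]
tool_rot: [-0.031, 0.911, 0.406, 0.066]
contact_force: [-5.7, -0.0, -0.1]
width: 0.0196
t 61.48 pos [0.5612 0.0385 0.1726] yaw 48.05 q6 0.55 tilt 8.38 w 0.0196 F [-5.7 -0.  -0.1] M [-0.14  1.51  0.11]
shift now-frame [-1.37  0.54 -0.18] turn z 0.01 shift after-turn [-1.37  0.54 -0.18]
```

View pics/s30.png

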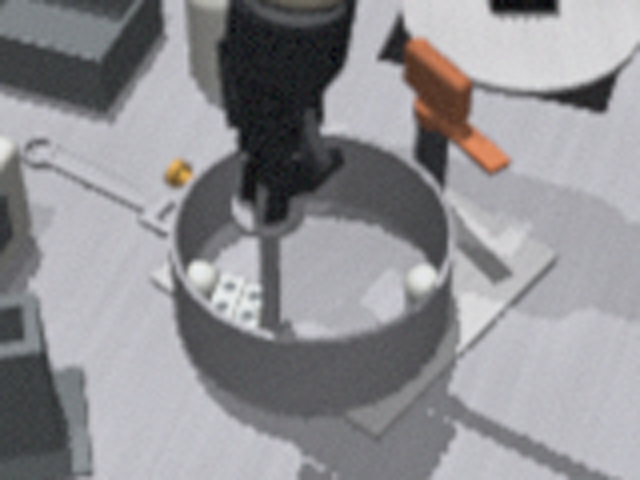

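```bash

python3 -m handwheel '[[1,-0.25,-0.33,-0.04,0,0,0],[1,-0.25,-0.33,-0.04,0,0,0],[1,-0.38,-0.1,-0.05,0,0,0],[1,-0.38,-0.1,-0.05,0,0,0],[1,-0.4,0.05,-0.05,0,0,0],[1,0,0,0,0,0,0],[1,0,0,0,0,0,0],[1,0,0,0,0,0,0]]'
python3 rod.py|tail -1
python3 - <<'E'
from h import *
plan(.5455,-.0033,.172,48)
for n in('side','top'):
    c=grab(n,n[0]+'2.npz');crop(c,f'pics/{n}31.png',*((250,150,410,270,4) if n=='side' else (270,160,380,270,5)))
    w=cloud(c);x,y,z=w[...,0],w[...,1],w[...,2]
    r=np.hypot(x-.5455,y+.0033);m=(z>.02)&(z<.05)&(r<.09)&(c["img"].min(2)>85)
    k,l,st,_=cv2.connectedComponentsWithStats(m.astype(np.uint8))
    for i in range(1,k):
        if st[i,4]>9: print(n,(np.median(w[l==i],0)-[.5455,-.0033,0]).round(3),rect(w[l==i]),st[i,4],"rmin",r[l==i].min().round(3))
E
```

```text
clock: 62.2
tool_pos: [0.5116, 0.0168, 0.1733]
tool_rot: [-0.03, 0.911, 0.406, 0.069]
contact_force: [0.6, -0.1, -2.2]
width: 0.0197
slope along xt,yt (per m down) -0.012 -0.019 tip off TCP world [-0.0001 -0.0015] tool -0.0012 0.001
t 62.25 pos [0.5115 0.0171 0.1732] yaw 48.02 q6 0.49 tilt 8.56 w 0.0195 F [ 0.  -0.1 -1.3] M [ 0.03  0.06 -0.01]
shift now-frame [0.24 1.3  0.08] turn z 0.0 shift after-turn [0.24 1.3  0.08]
side [ 0.054 -0.053  0.035] (array([600. , -59.1]), array([25.2, 20.2]), 52.7) 63 rmin 0.067
side [0.048 0.031 0.033] (array([597.9,  29.6]), array([37.2, 67.9]), 83.1) 189 rmin 0.031
side [-0.073 -0.025  0.037] (array([472.6, -32.1]), array([23.6, 19.4]), 55.8) 52 rmin 0.068
side [-0.036  0.026  0.041] (array([509.3,  21.4]), array([12.7,  7.4]), 38.1) 21 rmin 0.039
top [0.043 0.039 0.034] (array([598.3,  43.9]), array([66.1, 69.3]), 88.7) 308 rmin 0.03
top [ 0.053 -0.057  0.038] (array([600.4, -59.4]), array([27. , 21.6]), 42.4) 58 rmin 0.068
top [-0.031  0.073  0.039] (array([512.2,  69.8]), array([24.2, 22. ]), 44.4) 49 rmin 0.069
```

View pics/top31.png

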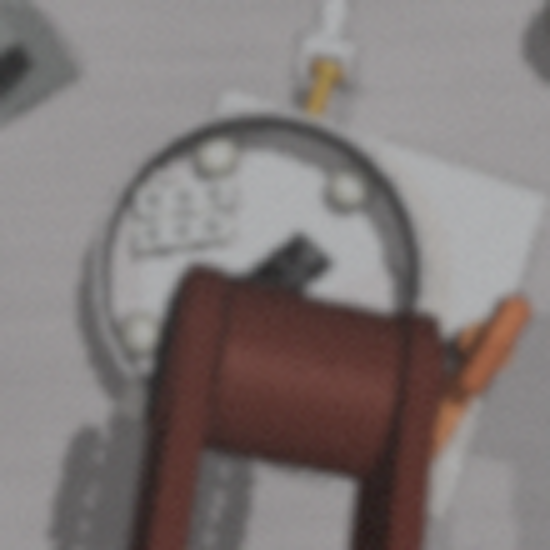

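View pics/side31.png

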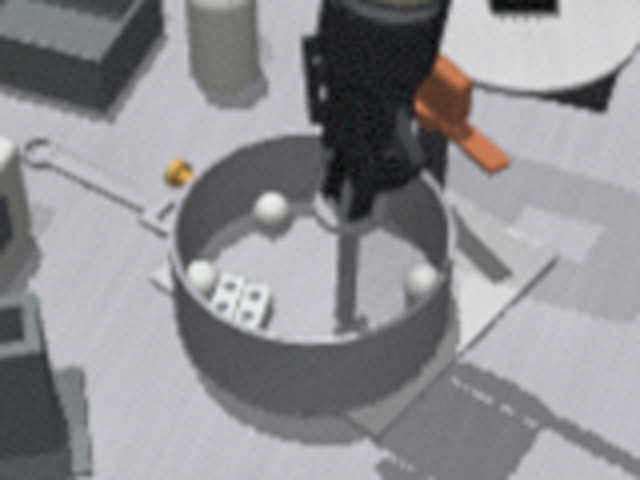

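All four beads now lie near the wall, about (213,155), (347,188) and (140,333) in the top crop plus (422,280) in the side crop. Each is well over 5 mm from its start. The bars are wedged radially. I'll raise the tip to about z = 0.040, above the bar tops but still deep, and make two more full turns.

```bash

python3 -m handwheel '[[1,-0.05,-0.28,-0.3,0,0,0],[1,0,0,0,0,0,0],[1,-0.74,0.36,-0.11,0,0,0],[1,-0.46,0.69,-0.07,0,0,0],[1,-0.06,0.83,-0.01,0,0,0],[1,0.36,0.74,0.05,0,0,0],[1,0.69,0.46,0.1,0,0,0],[1,0,0,0,0,0,0]]'
python3 -c "
from h import *
plan(.5455,-.0033,.182,48)"
```

```text
clock: 63.02
tool_pos: [0.5718, -0.0463, 0.1826]
tool_rot: [-0.029, 0.911, 0.406, 0.07]
contact_force: [0.3, 0.2, -0.4]
width: 0.0194
t 63.02 pos [ 0.5718 -0.0463  0.1826] yaw 48.03 q6 0.4 tilt 8.71 w 0.0194 F [ 0.3  0.2 -0.4] M [-0.08  0.05  0.  ]
shift now-frame [ 0.47 -1.61  0.09] turn z 0.01 shift after-turn [ 0.47 -1.61  0.09]
```

```bash

python3 -m handwheel '[[1,0.83,0.06,0.12,0,0,0],[1,0.37,-0.18,0.05,0,0,0],[1,0.37,-0.18,0.05,0,0,0],[1,0.23,-0.35,0.03,0,0,0],[1,0.23,-0.35,0.03,0,0,0],[1,0.03,-0.42,0,0,0,0],[1,0.03,-0.42,0,0,0,0],[1,0,0,0,0,0,0]]'
python3 - <<'E'
from h import *
plan(.5455,-.0033,.182,48)
c=grab('side','s2.npz');crop(c,'pics/s32.png',250,150,410,270,4)
E
```

```text
clock: 63.68
tool_pos: [0.5653, 0.0404, 0.1821]
tool_rot: [-0.031, 0.91, 0.407, 0.066]
contact_force: [-1.2, -0.7, -2.2]
width: 0.0195
t 63.68 pos [0.5653 0.0404 0.1821] yaw 48.16 q6 0.55 tilt 8.42 w 0.0195 F [-1.2 -0.7 -2.2] M [-0.06  0.1   0.  ]
shift now-frame [-1.51  0.48 -0.22] turn z 0.03 shift after-turn [-1.51  0.48 -0.22]
```

View pics/s32.png

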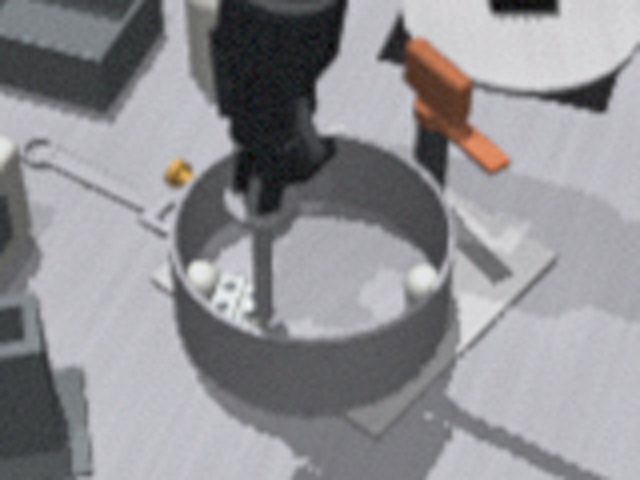

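The rod passed cleanly over the bars. Complete the remaining turns.

```bash

python3 -m handwheel '[[1,-0.36,-0.74,-0.05,0,0,0],[1,-0.69,-0.46,-0.1,0,0,0],[1,-0.83,-0.06,-0.12,0,0,0],[1,-0.74,0.36,-0.11,0,0,0],[1,-0.46,0.69,-0.07,0,0,0],[1,-0.06,0.83,-0.01,0,0,0],[1,0.36,0.74,0.05,0,0,0],[1,0.69,0.46,0.1,0,0,0]]'
python3 -m handwheel '[[1,0.83,0.06,0.12,0,0,0],[1,0.74,-0.36,0.11,0,0,0],[1,0.46,-0.69,0.07,0,0,0],[1,0.06,-0.83,0.01,0,0,0],[1,-0.36,-0.74,-0.05,0,0,0],[1,-0.69,-0.46,-0.1,0,0,0],[1,-0.83,-0.06,-0.12,0,0,0],[1,-0.74,0.36,-0.11,0,0,0]]'
python3 -m handwheel '[[1,-0.46,0.69,-0.07,0,0,0],[1,-0.06,0.83,-0.01,0,0,0],[1,0.36,0.74,0.05,0,0,0],[1,0.69,0.46,0.1,0,0,0],[1,0,0,0,0,0,0],[1,0,0,0,0,0,0],[1,0,0,0,0,0,0],[1,0,0,0,0,0,0]]'
python3 -c "
from h import *
plan(.5455,-.0033,.182,48)"; python3 rod.py | tail -1
```

```text
clock: 64.4
tool_pos: [0.5675, -0.049, 0.1832]
tool_rot: [-0.029, 0.912, 0.404, 0.068]
contact_force: [0.3, -0.9, -1.3]
width: 0.0194
clock: 65.07
tool_pos: [0.4922, -0.0018, 0.1817]
tool_rot: [-0.031, 0.91, 0.407, 0.067]
contact_force: [0.5, 0.2, -2.6]
width: 0.0191
clock: 65.73
tool_pos: [0.5654, -0.0453, 0.1822]
tool_rot: [-0.03, 0.911, 0.406, 0.067]
contact_force: [0.2, 0.2, -1.0]
width: 0.0193
t 65.73 pos [ 0.5654 -0.0453  0.1822] yaw 48.05 q6 0.4 tilt 8.45 w 0.0193 F [ 0.2  0.2 -1. ] M [-0.13  0.06  0.02]
shift now-frame [ 0.59 -1.43  0.1 ] turn z 0.01 shift after-turn [ 0.59 -1.43  0.1 ]
slope along xt,yt (per m down) -0.004 0.017 tip off TCP world [ 0.0014 -0.0016] tool -0.0002 0.0021
```

```bash
python3 -c "
from h import *
plan(.5654,-.0453,.29,48);plan(.693,.1708,.29,48)"
```

```text
t 65.78 pos [ 0.5655 -0.0452  0.1823] yaw 48.05 q6 0.4 tilt 8.46 w 0.0194 F [ 0.4  0.9 -1.2] M [-0.08 -0.01 -0.03]
shift now-frame [ 0.52 -0.   -3.55] turn z 0.01 shift after-turn [ 0.52 -0.   -3.55]
t 65.78 pos [ 0.5655 -0.0452  0.1823] yaw 48.05 q6 0.4 tilt 8.46 w 0.0194 F [ 0.4  0.9 -1.2] M [-0.08 -0.01 -0.03]
shift now-frame [ 8.64 -1.65 -2.34] turn z 0.01 shift after-turn [ 8.63 -1.66 -2.34]
```

```bash

python3 -m handwheel '[[1,0.05,0,-0.4,0,0,0],[1,0.1,0,-0.7,0,0,0],[1,0.12,0,-0.8,0,0,0],[1,0.12,0,-0.8,0,0,0],[1,0.1,0,-0.7,0,0,0],[1,0.03,0,-0.15,0,0,0],[1,0.4,-0.08,0.06,0,0,0],[1,0.8,-0.16,0.12,0,0,0]]'
python3 -m handwheel '[[1,0.8,-0.17,0.12,0,0,0],[1,0.9,-0.18,0.13,0,0,0],[1,0.9,-0.18,0.13,0,0,0],[1,0.9,-0.18,0.13,0,0,0],[1,0.9,-0.18,0.13,0,0,0],[1,0.9,-0.18,0.13,0,0,0],[1,0.8,-0.17,0.12,0,0,0],[1,0.5,-0.1,0.08,0,0,0]]'
python3 -m handwheel '[[1,0.3,-0.06,0.04,0,0,0],[1,0,0,0,0,0,0],[1,0,0,0,0,0,0],[1,0,0,0,0,0,0],[1,0,0,0,0,0,0],[1,0,0,0,0,0,0],[1,0,0,0,0,0,0],[1,0,0,0,0,0,0]]'
python3 -c "
from h import *
plan(.693,.1708,.29,48)"; python3 rod.py; python3 - <<'E'
from h import *
crop(load('s2.npz'),'pics/s33.png',190,100,350,260,3.5)
E
```

```text
clock: 66.45
tool_pos: [0.5848, -0.0146, 0.2901]
tool_rot: [-0.03, 0.912, 0.405, 0.067]
contact_force: [-0.6, -0.8, -1.5]
width: 0.0192
clock: 67.12
tool_pos: [0.6887, 0.1656, 0.2877]
tool_rot: [-0.032, 0.911, 0.407, 0.066]
contact_force: [-0.5, 0.2, -2.3]
width: 0.0192
clock: 67.78
tool_pos: [0.6939, 0.1694, 0.2913]
tool_rot: [-0.03, 0.911, 0.406, 0.068]
contact_force: [0.5, 0.1, -1.3]
width: 0.0192
t 67.78 pos [0.6939 0.1694 0.2913] yaw 48.01 q6 0.81 tilt 8.52 w 0.0192 F [ 0.5  0.1 -1.3] M [-0.06  0.06  0.06]
shift now-frame [ 0.01 -0.05  0.04] turn z 0.0 shift after-turn [ 0.01 -0.05  0.04]
[[ 1.535e-01  1.000e-04  0.000e+00  1.500e+01]
 [ 1.635e-01  1.200e-03 -1.100e-03  1.400e+01]
 [ 1.735e-01  1.400e-03 -5.000e-04  1.600e+01]
 [ 1.835e-01  1.400e-03 -6.000e-04  1.500e+01]
 [ 1.935e-01  7.000e-04 -7.000e-04  1.500e+01]
 [ 2.035e-01  6.000e-04 -5.000e-04  1.800e+01]
 [ 2.135e-01  1.100e-03 -7.000e-04  1.600e+01]
 [ 2.235e-01  5.000e-04 -4.000e-04  1.600e+01]
 [ 2.335e-01  1.000e-04 -1.100e-03  1.800e+01]
 [ 2.435e-01  1.800e-03 -0.000e+00  8.000e+00]]
slope along xt,yt (per m down) -0.001 0.0 tip off TCP world [ 0.0009 -0.0006] tool 0.0001 0.001
```

View pics/s33.png

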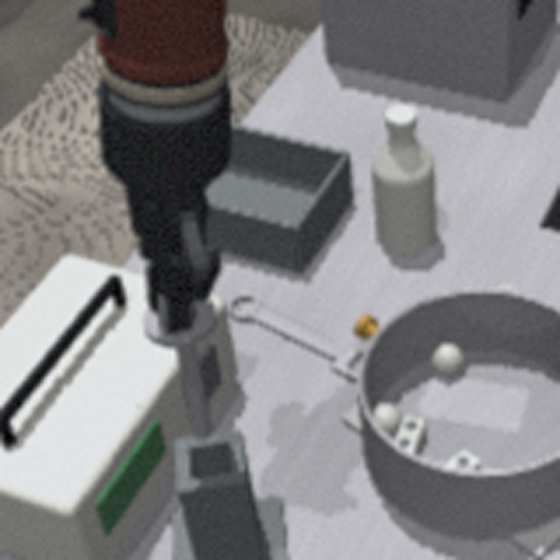

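The rod is vertical at (205,370) above the stand. Measure the stand's own centre now that its top is bare.

```bash
python3 - <<'E'
from h import *
import warnings;warnings.filterwarnings("ignore")
for n in('side','top'):
    c=grab(n,n[0]+'2.npz');w=cloud(c);x,y,z=w[...,0],w[...,1],w[...,2]
    m=(z>.112)&(z<.124)&(np.hypot(x-.693,y-.17)<.045)
    print(n,m.sum(),rect(w[m]))
plan(.693,.1706,.16,48)
E
```

```text
side 227 (array([693.8, 170.4]), array([49.3, 54.7]), 31.0)
top 101 (array([683.5, 165.2]), array([33.1, 50. ]), 26.2)
t 67.93 pos [0.694  0.1698 0.2911] yaw 48.03 q6 0.81 tilt 8.51 w 0.0192 F [-0.6 -0.6 -1.2] M [-0.09  0.09 -0.06]
shift now-frame [-0.65 -0.04  4.32] turn z 0.01 shift after-turn [-0.65 -0.04  4.32]
```

```bash

python3 -m handwheel '[[1,-0.05,-0.02,0.3,0,0,0],[1,-0.07,-0.02,0.5,0,0,0],[1,-0.07,0,0.5,0,0,0],[1,-0.06,0,0.4,0,0,0],[1,0,0,0,0,0,0],[1,0,0,0,0,0,0],[1,0,0,0,0,0,0],[1,0,0,0,0,0,0]]'
python3 - <<'E'
from h import *
plan(.693,.1706,.16,48)
crop(grab('side','s2.npz'),'pics/s34.png',190,120,350,280,3.5)
E
```

```text
clock: 68.6
tool_pos: [0.694, 0.171, 0.2409]
tool_rot: [-0.03, 0.911, 0.406, 0.069]
contact_force: [0.5, -0.7, -1.3]
width: 0.0193
t 68.6 pos [0.694  0.171  0.2409] yaw 48.07 q6 0.8 tilt 8.62 w 0.0193 F [ 0.5 -0.7 -1.3] M [-0.03  0.03 -0.  ]
shift now-frame [-0.44 -0.02  2.66] turn z 0.01 shift after-turn [-0.44 -0.02  2.66]
```

View pics/s34.png

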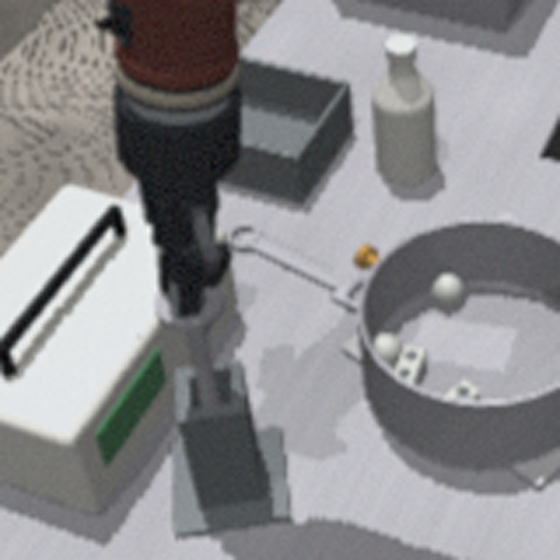

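The rod is entering the stand's hole at (210,390) with no side force. Keep lowering.

```bash

python3 -m handwheel '[[1,-0.08,-0.02,0.5,0,0,0],[1,-0.1,0,0.6,0,0,0],[1,-0.09,0,0.55,0,0,0],[1,-0.07,0,0.4,0,0,0],[1,-0.05,0,0.3,0,0,0],[1,0,0,0.15,0,0,0],[1,0,0,0,0,0,0],[1,0,0,0,0,0,0]]'
python3 -c "
from h import *
plan(.693,.1706,.148,48)"
```

```text
clock: 69.32
tool_pos: [0.6929, 0.1711, 0.1641]
tool_rot: [-0.03, 0.911, 0.406, 0.068]
contact_force: [1.1, -0.6, -0.4]
width: 0.0195
t 69.32 pos [0.6929 0.1711 0.1641] yaw 48.06 q6 0.79 tilt 8.55 w 0.0195 F [ 1.1 -0.6 -0.4] M [-0.01  0.09 -0.01]
shift now-frame [-0.09  0.01  0.53] turn z 0.01 shift after-turn [-0.09  0.01  0.53]
```

```bash

python3 -m handwheel '[[1,-0.03,0,0.2,0,0,0],[1,-0.02,0,0.15,0,0,0],[1,-0.01,0,0.07,0,0,0],[1,0,0,0,0,0,0],[1,0,0,0,0,0,0],[1,0,0,0,0,0,0],[1,0,0,0,0,0,0],[1,0,0,0,0,0,0]]'
python3 -c "
from h import *
plan(.693,.1706,.148,48)"
```

```text
clock: 69.98
tool_pos: [0.6926, 0.171, 0.1511]
tool_rot: [-0.03, 0.911, 0.406, 0.068]
contact_force: [-0.3, -0.2, -2.1]
width: 0.0193
t 69.98 pos [0.6926 0.171  0.1511] yaw 48.06 q6 0.79 tilt 8.52 w 0.0193 F [-0.3 -0.2 -2.1] M [-0.12  0.07 -0.02]
shift now-frame [-0.02  0.02  0.1 ] turn z 0.01 shift after-turn [-0.02  0.02  0.1 ]
```

```bash

python3 -m handwheel '[[1,0,0,0.05,0,0,0],[1,-0.01,0,0.05,0,0,0],[1,-0.01,0,0.05,0,0,0],[1,0,0,0,0,0,0],[1,0,0,0,0,0,0],[1,0,0,0,0,0,0],[1,0,0,0,0,0,0],[1,0,0,0,0,0,0]]'
python3 - <<'E'
from h import *
plan(.693,.1706,.148,48)
crop(grab('side','s2.npz'),'pics/s35.png',190,150,350,290,4)
E
```

```text
clock: 70.65
tool_pos: [0.6927, 0.1711, 0.147]
tool_rot: [-0.03, 0.911, 0.406, 0.068]
contact_force: [-3.2, -0.3, 5.2]
width: 0.0192
t 70.65 pos [0.6927 0.1711 0.147 ] yaw 48.06 q6 0.78 tilt 8.53 w 0.0192 F [-3.2 -0.3  5.2] M [-0.04  0.6   0.01]
shift now-frame [-0.    0.02 -0.03] turn z 0.01 shift after-turn [-0.    0.02 -0.03]
```

View pics/s35.png

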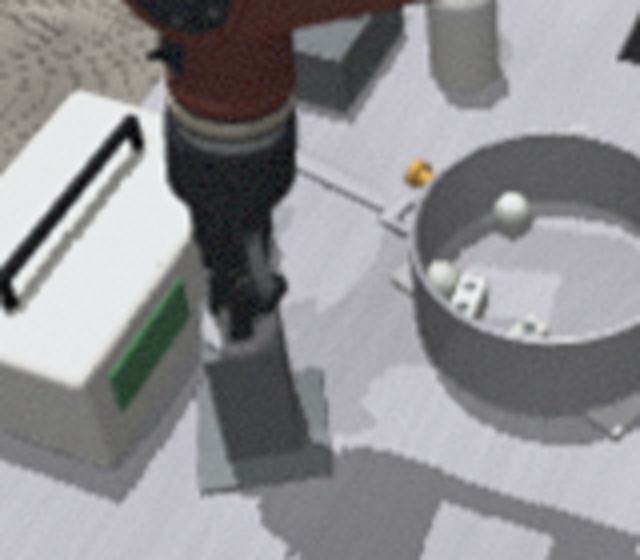

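The collar is on the stand at (235,340). Release, rise and level the tool.

```bash

python3 -m handwheel '[[-1,0,0,0,0,0,0],[-1,0,0,0,0,0,0],[-1,0,0,0,0,0,0],[-1,0,0,0,0,0,0],[-1,0,0,0,0,0,0],[-1,0.06,0,-0.4,0,0,0],[-1,0.1,0,-0.7,0,0,0],[-1,0.14,0,-0.9,0,0,0]]'
python3 -m handwheel '[[-1,0.14,0,-0.9,0,0,0],[-1,0.06,0,-0.4,0,0,0],[-1,0,0,0,0,-0.5,0],[-1,0,0,0,0,-0.6,0],[-1,0,0,0,0,-0.6,0],[-1,0,0,0,0,0,0],[-1,0,0,0,0,0,0],[-1,0,0,0,0,0,0]]'
python3 - <<'E'
from h import *
plan(.493,-.387,.23,22.5)
crop(grab('side','s2.npz'),'pics/s36.png',190,120,430,290,3.3)
E
```

```text
clock: 71.37
tool_pos: [0.6907, 0.1708, 0.2049]
tool_rot: [-0.031, 0.911, 0.406, 0.065]
contact_force: [-0.0, 0.2, 0.0]
width: 0.0854
clock: 72.03
tool_pos: [0.6923, 0.1711, 0.2458]
tool_rot: [-0.0, 0.913, 0.407, -0.0]
contact_force: [-0.0, -0.0, -0.1]
width: 0.0854
t 72.03 pos [0.6923 0.1711 0.2458] yaw 48.06 q6 0.88 tilt 0.03 w 0.0854 F [-0.  -0.  -0.1] M [-0.    0.01  0.01]
shift now-frame [-18.28   7.49   0.52] turn z 5.11 shift after-turn [-13.26  14.65   0.52]
```

View pics/s36.png

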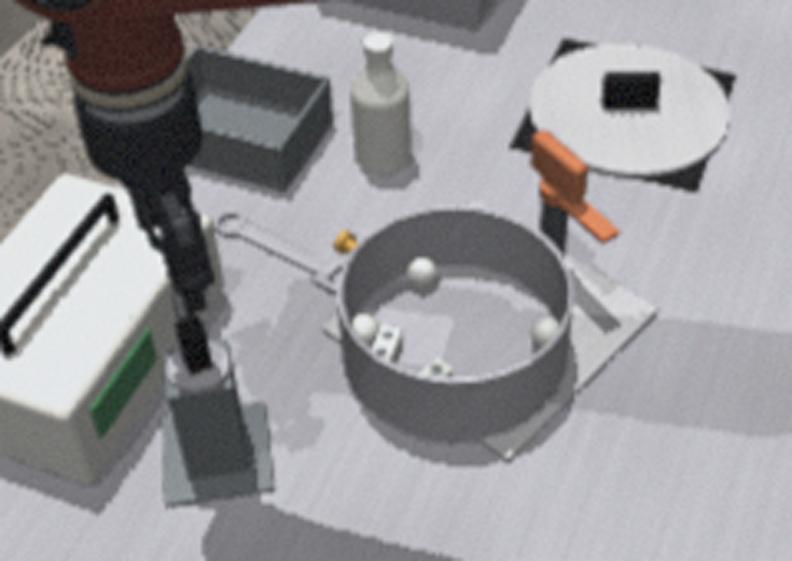

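The rod hangs upright in the stand at (195,350) and the lid is still on the mat. Go for the lid.

```bash

python3 -m handwheel '[[-1,-0.9,0.37,0,0,0,0],[-1,-0.96,0.39,0,0,0,0],[-1,-0.96,0.39,0,0,0,0],[-1,-0.96,0.39,0,0,0,0],[-1,-0.96,0.39,0,0,0,0],[-1,-0.96,0.39,0,0,0,0],[-1,-0.96,0.39,0,0,0,0],[-1,-0.96,0.39,0,0,0,0]]'
python3 -m handwheel '[[-1,-0.96,0.39,0,0,0,0],[-1,-0.96,0.39,0,0,0,0],[-1,-0.96,0.39,0,0,0,0],[-1,-0.96,0.39,0,0,0,0],[-1,-0.96,0.39,0,0,0,0],[-1,-0.96,0.39,0,0,0,0],[-1,-0.96,0.39,0,0,0,0],[-1,-0.96,0.39,0,0,0,0]]'
python3 -m handwheel '[[-1,-0.96,0.39,0,0,0,1],[-1,-0.9,0.45,0,0,0,1],[-1,-0.8,0.55,0,0,0,1],[-1,0,0,0,0,0,1],[-1,0,0,0,0,0,1],[-1,0,0,0,0,0,0],[-1,0,0,0,0,0,0],[-1,0,0,0,0,0,0]]'
python3 - <<'E'
from h import *
plan(.493,-.387,.0395,22.75)
for n in('side','top'):
    c=grab(n,n[0]+'2.npz');w=cloud(c);x,y,z=w[...,0],w[...,1],w[...,2]
    m=(z>.035)&(z<.06)&(np.hypot(x-.493,y+.387)<.05)
    print(n,m.sum(),rect(w[m]))
    m=(z>.003)&(z<.014)&(np.hypot(x-.493,y+.387)<.125)&(c["img"].min(2)>90)
    print(cv2.minEnclosingCircle((w[m][:,:2]*1000).astype(np.float32)))
E
```

```text
clock: 72.75
tool_pos: [0.6078, -0.0625, 0.2464]
tool_rot: [0.0, 0.913, 0.407, 0.0]
contact_force: [0.5, 0.9, -0.8]
width: 0.085
clock: 73.42
tool_pos: [0.5234, -0.2963, 0.2464]
tool_rot: [0.0, 0.913, 0.407, 0.0]
contact_force: [-0.2, -0.3, 1.2]
width: 0.0855
clock: 74.08
tool_pos: [0.4946, -0.38, 0.2463]
tool_rot: [-0.0, 0.98, 0.201, 0.0]
contact_force: [0.0, 0.4, 0.6]
width: 0.085
t 74.08 pos [ 0.4946 -0.38    0.2463] yaw 23.17 q6 0.4 tilt 0.01 w 0.085 F [0.  0.4 0.6] M [0.01 0.05 0.04]
shift now-frame [-0.14  0.19  6.89] turn z 0.08 shift after-turn [-0.14  0.2   6.89]
side 107 (array([ 492.5, -382.1]), array([57.9, 23.4]), 17.7)
((493.1795959472656, -386.9259033203125), 122.42935180664062)
top 77 (array([ 500.4, -380.4]), array([37.2, 17.7]), 21.6)
((495.5693664550781, -385.2145080566406), 123.79798126220703)
```

```bash

python3 -m handwheel '[[-1,-0.14,0.2,0.6,0,0,0.08],[-1,0,0,0.9,0,0,0],[-1,0,0,1,0,0,0],[-1,0,0,1,0,0,0],[-1,0,0,1,0,0,0],[-1,0,0,0.8,0,0,0],[-1,0,0,0.6,0,0,0],[-1,0,0,0.4,0,0,0]]'
python3 -m handwheel '[[-1,0,0,0.2,0,0,0],[-1,0,0,0.15,0,0,0],[-1,0,0,0.08,0,0,0],[-1,0,0,0,0,0,0],[-1,0,0,0,0,0,0],[-1,0,0,0,0,0,0],[-1,0,0,0,0,0,0],[-1,0,0,0,0,0,0]]'
python3 - <<'E'
from h import *
plan(.493,-.387,.0395,22.75)
crop(grab('side','s2.npz'),'pics/s37.png',320,80,440,200,4)
E
```

```text
clock: 74.85
tool_pos: [0.4922, -0.3858, 0.0545]
tool_rot: [-0.002, 0.98, 0.197, -0.001]
contact_force: [-0.2, 0.4, 0.2]
width: 0.0854
clock: 75.52
tool_pos: [0.4936, -0.3878, 0.0452]
tool_rot: [0.001, 0.981, 0.196, 0.0]
contact_force: [0.9, -0.1, 0.5]
width: 0.0856
t 75.52 pos [ 0.4936 -0.3878  0.0452] yaw 22.66 q6 0.4 tilt 0.07 w 0.0856 F [ 0.9 -0.1  0.5] M [-0.07  0.01  0.  ]
shift now-frame [-0.01 -0.03  0.19] turn z -0.02 shift after-turn [-0.01 -0.03  0.19]
```

View pics/s37.png

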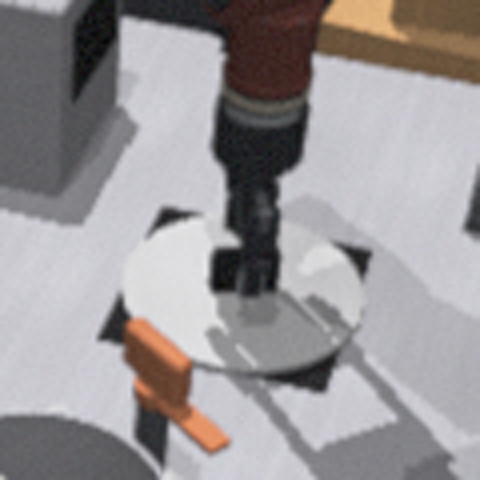

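The fingers straddle the lid handle at (240,270) in the crop. Lower a little, grip and lift.

```bash

python3 -m handwheel '[[-1,0,-0.03,0.1,0,0,0],[-1,0,0,0.08,0,0,0],[1,0,0,0,0,0,0],[1,0,0,0,0,0,0],[1,0,0,0,0,0,0],[1,0,0,0,0,0,0],[1,0,0,0,0,0,0],[1,0,0,0,0,0,0]]'
python3 -m handwheel '[[1,0,0,0,0,0,0],[1,0,0,0,0,0,0],[1,0,0,0,0,0,0],[1,0,0,0,0,0,0],[1,0,0,0,0,0,0],[1,0,0,0,0,0,0],[1,0,0,0,0,0,0],[1,0,0,0,0,0,0]]'
python3 -c "
from h import *
plan(.493,-.387,.0395,22.75)"
python3 -m handwheel '[[1,0,0,-0.2,0,0,0],[1,0,0,-0.5,0,0,0],[1,0,0,-0.8,0,0,0],[1,0,0,-0.9,0,0,0],[1,0,0,-0.9,0,0,0],[1,0,0,-0.9,0,0,0],[1,0,0,-0.9,0,0,0],[1,0,0,-0.9,0,0,0]]'
python3 -m handwheel '[[1,0,0,-0.5,0,0,0],[1,0,0,0,0,0,0],[1,0,0,0,0,0,0],[1,0,0,0,0,0,0],[1,0,0,0,0,0,0],[1,0,0,0,0,0,0],[1,0,0,0,0,0,0],[1,0,0,0,0,0,0]]'
python3 - <<'E'
from meas import *
plan(.5455,-.0035,.23,22.75)
for n in('side','top'):
    c=grab(n,n[0]+'2.npz');w=cloud(c);x,y,z=w[...,0],w[...,1],w[...,2];r=np.hypot(x-.5455,y+.0035)
    m=(z>.084)&(z<.096)&(r>.09)&(r<.108);print(n,"rim",m.sum(),circ(w[m],[.547,-.005,.098]))
    m=(z>.15)&(z<.225)&(np.hypot(x-.493,y+.387)<.12)&(c["img"].min(2)>85);P=w[m]
    print(m.sum(),cv2.minEnclosingCircle((P[:,:2]*1000).astype(np.float32)))
    A=np.c_[P[:,:2]-[.493,-.387],np.ones(len(P))];print("plane",np.linalg.lstsq(A,P[:,2],rcond=None)[0].round(4))
crop(load('s2.npz'),'pics/s38.png',320,40,480,200,3.5)
E
```

```text
clock: 76.23
tool_pos: [0.4933, -0.3871, 0.0394]
tool_rot: [0.001, 0.981, 0.196, 0.0]
contact_force: [0.7, -1.7, -3.6]
width: 0.0173
clock: 76.9
tool_pos: [0.4932, -0.387, 0.0393]
tool_rot: [0.0, 0.981, 0.196, 0.0]
contact_force: [0.8, -2.5, -0.3]
width: 0.0172
t 76.9 pos [ 0.4932 -0.387   0.0393] yaw 22.66 q6 0.4 tilt 0.06 w 0.0172 F [ 0.8 -2.5 -0.3] M [-0.27 -0.14  0.  ]
shift now-frame [-0.01 -0.   -0.01] turn z -0.02 shift after-turn [-0.01 -0.   -0.01]
clock: 77.57
tool_pos: [0.492, -0.3853, 0.2202]
tool_rot: [-0.001, 0.981, 0.196, -0.001]
contact_force: [-0.3, 0.0, -3.4]
width: 0.0171
clock: 78.23
tool_pos: [0.4925, -0.3862, 0.2327]
tool_rot: [-0.001, 0.981, 0.196, -0.001]
contact_force: [0.0, -0.4, -3.4]
width: 0.0173
t 78.23 pos [ 0.4925 -0.3862  0.2327] yaw 22.65 q6 0.4 tilt 0.12 w 0.0173 F [ 0.  -0.4 -3.4] M [ 0.01 -0.   -0.01]
shift now-frame [  6.54 -11.09   0.11] turn z -0.02 shift after-turn [  6.56 -11.08   0.11]
side rim 437 [ 0.5461 -0.0026  0.098 ]
1780 ((492.9150085449219, -384.26263427734375), 109.82072448730469)
plane [-0.0009 -0.0008  0.2017]
top rim 351 [ 0.5449 -0.0037  0.0979]
2636 ((489.57208251953125, -384.5938720703125), 107.46102142333984)
plane [-0.0013  0.0041  0.2027]
```

View pics/s38.png

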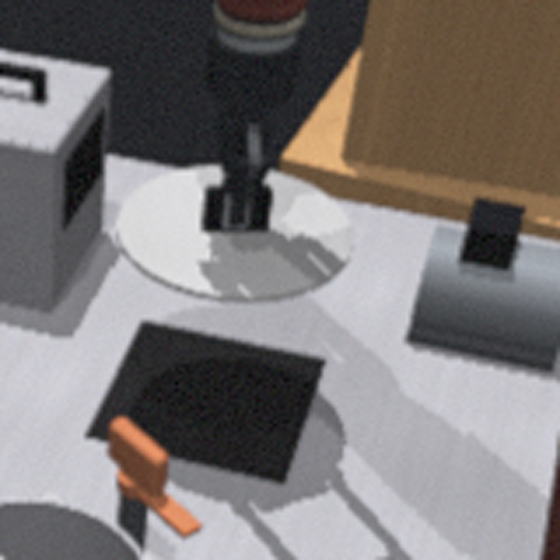

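The lid is lifted and level (plane slopes under 0.005). Carry it to the pot.

```bash

python3 -m handwheel '[[1,0.24,-0.4,0,0,0,0],[1,0.42,-0.7,0,0,0,0],[1,0.53,-0.9,0,0,0,0],[1,0.53,-0.9,0,0,0,0],[1,0.53,-0.9,0,0,0,0],[1,0.53,-0.9,0,0,0,0],[1,0.53,-0.9,0,0,0,0],[1,0.53,-0.9,0,0,0,0]]'
python3 -m handwheel '[[1,0.53,-0.9,0,0,0,0],[1,0.53,-0.9,0,0,0,0],[1,0.53,-0.9,0,0,0,0],[1,0.53,-0.9,0,0,0,0],[1,0.42,-0.6,0,0,0,0],[1,0.2,-0.29,0,0,0,0],[1,0.05,0,0,0,0,0],[1,0,0,0,0,0,0]]'
python3 - <<'E'
from meas import *
plan(.5465,-.0035,.1263,22.75)
for n in('side','top'):
    c=grab(n,n[0]+'2.npz');w=cloud(c);x,y,z=w[...,0],w[...,1],w[...,2]
    m=(z>.15)&(z<.225)&(np.hypot(x-.5465,y+.0035)<.12)&(c["img"].min(2)>85);P=w[m]
    print(n,m.sum(),cv2.minEnclosingCircle((P[:,:2]*1000).astype(np.float32)))
E
```

```text
clock: 79.0
tool_pos: [0.524, -0.16, 0.2342]
tool_rot: [-0.0, 0.981, 0.196, 0.0]
contact_force: [0.2, -0.4, -2.9]
width: 0.017
clock: 79.67
tool_pos: [0.5496, -0.0055, 0.2342]
tool_rot: [0.001, 0.98, 0.197, 0.0]
contact_force: [-0.7, 0.4, -3.9]
width: 0.0172
t 79.67 pos [ 0.5496 -0.0055  0.2342] yaw 22.74 q6 1.04 tilt 0.06 w 0.0172 F [-0.7  0.4 -3.9] M [-0.01  0.    0.05]
shift now-frame [-0.07 -0.11  3.6 ] turn z -0.0 shift after-turn [-0.07 -0.11  3.6 ]
side 3253 ((549.3613891601562, -3.286783456802368), 108.21807098388672)
top 2052 ((547.2044677734375, -4.949446678161621), 106.89680480957031)
```

```bash

python3 -m handwheel '[[1,-0.07,-0.05,0.4,0,0,0],[1,0,0,0.7,0,0,0],[1,0,0,0.8,0,0,0],[1,0,0,0.7,0,0,0],[1,0,0,0.4,0,0,0],[1,0,0,0.2,0,0,0],[1,0,0,0.1,0,0,0],[1,0,0,0,0,0,0]]'
python3 -c "
from h import *
plan(.5465,-.0035,.1263,22.75)"
```

```text
clock: 80.43
tool_pos: [0.547, -0.0056, 0.1348]
tool_rot: [-0.0, 0.981, 0.196, -0.0]
contact_force: [-0.7, -0.0, -3.9]
width: 0.0175
t 80.43 pos [ 0.547  -0.0056  0.1348] yaw 22.61 q6 1.04 tilt 0.02 w 0.0175 F [-0.7 -0.  -3.9] M [-0.03 -0.01  0.02]
shift now-frame [ 0.01 -0.07  0.28] turn z -0.03 shift after-turn [ 0.01 -0.07  0.28]
```

```bash

python3 -m handwheel '[[1,0,-0.04,0.1,0,0,0],[1,0,0,0.08,0,0,0],[1,0,0,0.05,0,0,0],[1,0,0,0.05,0,0,0],[1,0,0,0.03,0,0,0],[1,0,0,0,0,0,0],[1,0,0,0,0,0,0],[1,0,0,0,0,0,0]]'
python3 -c "
from h import *
plan(.5465,-.0035,.1263,22.75)"
```

```text
clock: 81.1
tool_pos: [0.5469, -0.004, 0.1262]
tool_rot: [0.0, 0.981, 0.196, 0.0]
contact_force: [-0.9, 0.4, -1.1]
width: 0.0174
t 81.1 pos [ 0.5469 -0.004   0.1262] yaw 22.66 q6 1.04 tilt 0.04 w 0.0174 F [-0.9  0.4 -1.1] M [0.05 0.18 0.03]
shift now-frame [-0.01 -0.02 -0.  ] turn z -0.02 shift after-turn [-0.01 -0.02 -0.  ]
```

Lid is touching the rim. Release, rise and check the seating.

```bash

python3 -m handwheel '[[1,0,0,0.03,0,0,0],[1,0,0,0,0,0,0],[-1,0,0,0,0,0,0],[-1,0,0,0,0,0,0],[-1,0,0,0,0,0,0],[-1,0,0,0,0,0,0],[-1,0,0,-0.5,0,0,0],[-1,0,0,-0.8,0,0,0]]'
python3 -m handwheel '[[-1,0,0,-0.9,0,0,0],[-1,0,0,-0.8,0,0,0],[-1,-0.5,0.6,0,0,0,-1],[-1,-0.7,0.8,0,0,0,-1],[-1,-0.7,0.8,0,0,0,-1],[-1,-0.7,0.8,0,0,0,-1],[-1,0,0,0,0,0,-1],[-1,0,0,0,0,0,-1]]'
python3 - <<'E'
from meas import *
plan(.498,-.1347,.2,146)
for n in('side','top'):
    c=grab(n,n[0]+'2.npz');w=cloud(c);x,y,z=w[...,0],w[...,1],w[...,2];r=np.hypot(x-.5465,y+.0035)
    m=(z>.088)&(z<.104)&(r<.125)&(c["img"].min(2)>85);P=w[m]
    print(n,m.sum(),cv2.minEnclosingCircle((P[:,:2]*1000).astype(np.float32)),np.median(P[:,2]))
    A=np.c_[P[:,:2]-[.5465,-.0035],np.ones(len(P))];print("plane",np.linalg.lstsq(A,P[:,2],rcond=None)[0].round(4))
    m=(r<.05)&(z>.126)&(z<.142);print("handle",m.sum(),rect(w[m]))
    m=(z>.145)&(z<.16)&(abs(x-.5)<.06)&(abs(y+.135)<.06);print("wing",m.sum(),rect(w[m]))
crop(load('s2.npz'),'pics/s39.png',250,120,430,270,4)
E
```

```text
clock: 81.77
tool_pos: [0.5439, -0.0037, 0.1609]
tool_rot: [-0.001, 0.981, 0.196, -0.003]
contact_force: [0.0, -0.4, 0.5]
width: 0.0851
clock: 82.43
tool_pos: [0.5254, -0.1228, 0.2149]
tool_rot: [0.0, 0.896, 0.444, 0.0]
contact_force: [0.2, 0.3, -0.2]
width: 0.0851
t 82.43 pos [ 0.5254 -0.1228  0.2149] yaw 52.71 q6 0.29 tilt 0.04 w 0.0851 F [ 0.2  0.3 -0.2] M [ 0.07  0.02 -0.06]
shift now-frame [-0.87 -0.49  0.5 ] turn z 17.34 shift after-turn [-0.53  0.84  0.5 ]
side 3213 ((545.9774169921875, -3.39786696434021), 108.96476745605469) 0.09520759794033481
plane [ 0.0015 -0.0003  0.0952]
handle 141 (array([544.7,  -0.7]), array([57.3, 18.3]), 21.7)
wing 99 (array([ 499.6, -134.7]), array([18.5, 62.2]), 55.0)
top 3593 ((544.664306640625, -2.4940266609191895), 106.73091125488281) 0.09604253356009068
plane [-0.0003  0.0024  0.096 ]
handle 128 (array([544.6,  -2.6]), array([59.8, 18. ]), 21.8)
wing 36 (array([ 479.2, -127.2]), array([13.1, 26.9]), 29.8)
```

View pics/s39.png

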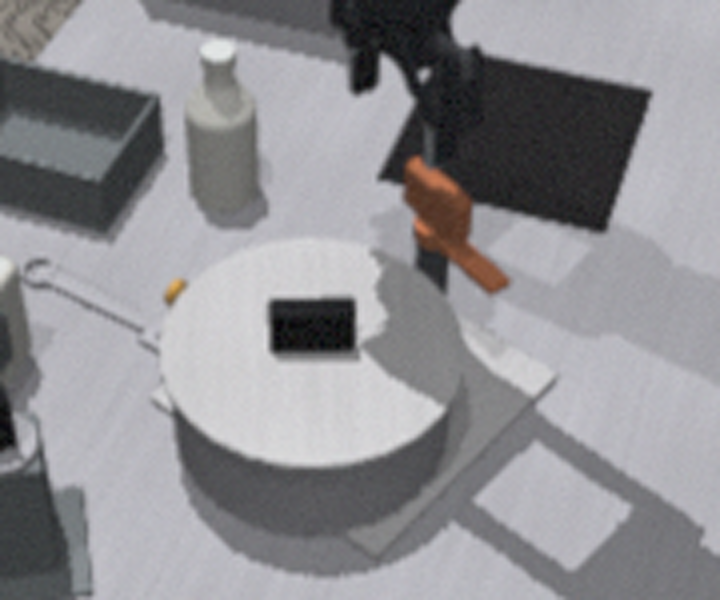

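The lid sits square on the pot, its centre within about 2 mm of the rim's and its plane level. Next turn the tool round to the wing at 145.5°.

```bash

python3 -m handwheel '[[-1,-0.44,-0.25,0,0,0,-1],[-1,-0.43,-0.24,0,0,0,-1],[-1,0,0,0,0,0,-1],[-1,0,0,0,0,0,-1],[-1,0,0,0,0,0,-1],[-1,0,0,0,0,0,-1],[-1,0,0,0,0,0,-1],[-1,0,0,0,0,0,-1]]'
python3 -m handwheel '[[-1,0,0,0,0,0,-1],[-1,0,0,0,0,0,-1],[-1,0,0,0,0,0,-1],[-1,0,0,0,0,0,-1],[-1,0,0,0,0,0,-1],[-1,0,0,0,0,0,-1],[-1,0,0,0,0,0,-1],[-1,0,0,0,0,0,-1]]'
python3 -m handwheel '[[-1,0,0,0,0,0,-1],[-1,0,0,0,0,0,-1],[-1,0,0,0,0,0,-0.6],[-1,0,0,0,0,0,0],[-1,0,0,0,0,0,0],[-1,0,0,0,0,0,0],[-1,0,0,0,0,0,0],[-1,0,0,0,0,0,0]]'
python3 - <<'E'
from h import *
plan(.498,-.1347,.1415,145.5)
crop(grab('side','s2.npz'),'pics/s40.png',290,100,430,230,4)
E
```

```text
clock: 83.2
tool_pos: [0.4986, -0.1333, 0.2147]
tool_rot: [0.0, 0.69, 0.724, 0.0]
contact_force: [0.2, -0.3, 0.1]
width: 0.0855
clock: 83.87
tool_pos: [0.4986, -0.1333, 0.2147]
tool_rot: [-0.0, 0.4, 0.916, -0.0]
contact_force: [-0.5, 0.4, -0.5]
width: 0.0853
clock: 84.53
tool_pos: [0.4985, -0.1337, 0.2148]
tool_rot: [0.0, 0.296, 0.955, -0.0]
contact_force: [-0.1, -0.3, -1.1]
width: 0.0855
t 84.53 pos [ 0.4985 -0.1337  0.2148] yaw 145.61 q6 -1.37 tilt 0.0 w 0.0855 F [-0.1 -0.3 -1.1] M [ 0.04 -0.01  0.02]
shift now-frame [-0.   -0.04  2.44] turn z 0.02 shift after-turn [-0.   -0.04  2.44]
```

View pics/s40.png

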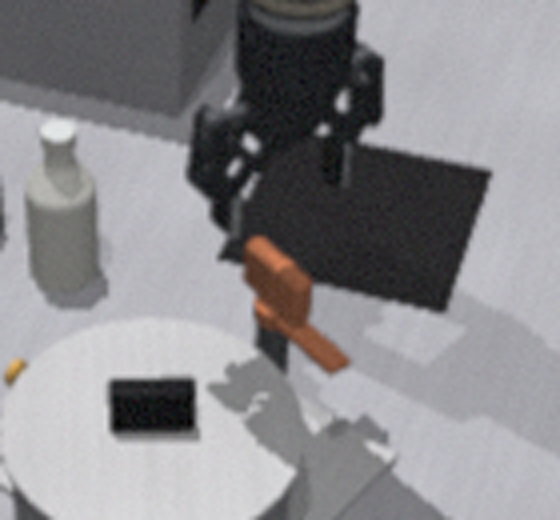

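The fingers straddle the wing at (278,280). Lower, grip, and swing it back clockwise by about 75°.

```bash

python3 -m handwheel '[[-1,0,-0.02,0.5,0,0,0],[-1,0,0,0.6,0,0,0],[-1,0,0,0.6,0,0,0],[-1,0,0,0.5,0,0,0],[-1,0,0,0.2,0,0,0],[-1,0,0,0,0,0,0],[1,0,0,0,0,0,0],[1,0,0,0,0,0,0]]'
python3 -m handwheel '[[1,0,0,0,0,0,0],[1,0,0,0,0,0,0],[1,0,0,0,0,0,0],[1,0,0,0,0,0,0],[1,0,0,0,0,0,0],[1,0,0,0,0,0,0],[1,0,0,0,0,0,0],[1,0,0,0,0,0,0]]'
python3 -c "
from h import *
plan(.498,-.1347,.1415,145.5)"
```

```text
clock: 85.25
tool_pos: [0.4991, -0.1347, 0.144]
tool_rot: [0.001, 0.295, 0.955, -0.0]
contact_force: [0.4, -0.3, -0.2]
width: 0.064
clock: 85.92
tool_pos: [0.4967, -0.1372, 0.1441]
tool_rot: [-0.001, 0.294, 0.956, -0.003]
contact_force: [-8.5, -8.2, 6.1]
width: 0.0171
t 85.92 pos [ 0.4967 -0.1372  0.1441] yaw 145.75 q6 -1.37 tilt 0.41 w 0.0171 F [-8.5 -8.2  6.1] M [-1.    0.95  0.06]
shift now-frame [0.01 0.09 0.09] turn z 0.05 shift after-turn [0.01 0.09 0.09]
```

```bash

python3 -m handwheel '[[1,0,-0.1,0,0,0,0],[1,0,0,0,0,0,1],[1,0,0,0,0,0,1],[1,0,0,0,0,0,1],[1,0,0,0,0,0,1],[1,0,0,0,0,0,1],[1,0,0,0,0,0,0],[1,0,0,0,0,0,0]]'
python3 -c "
from h import *
plan(.498,-.1347,.1415,70)"
python3 -m handwheel '[[1,0,0,0,0,0,1],[1,0,0,0,0,0,1],[1,0,0,0,0,0,1],[1,0,0,0,0,0,1],[1,0,0,0,0,0,1],[1,0,0,0,0,0,1],[1,0,0,0,0,0,0],[1,0,0,0,0,0,0]]'
python3 -c "
from h import *
plan(.498,-.1347,.1415,70)"
```

```text
clock: 86.58
tool_pos: [0.497, -0.137, 0.1441]
tool_rot: [0.001, 0.494, 0.869, -0.0]
contact_force: [-2.8, 1.0, 5.7]
width: 0.0171
t 86.58 pos [ 0.497  -0.137   0.1441] yaw 120.75 q6 -0.94 tilt 0.07 w 0.0171 F [-2.8  1.   5.7] M [-0.08  0.5  -0.11]
shift now-frame [0.05 0.07 0.09] turn z 10.15 shift after-turn [0.08 0.01 0.09]
clock: 87.25
tool_pos: [0.4976, -0.1368, 0.1441]
tool_rot: [0.001, 0.702, 0.712, 0.001]
contact_force: [1.1, 1.0, 6.6]
width: 0.0171
t 87.25 pos [ 0.4976 -0.1368  0.1441] yaw 90.84 q6 -0.42 tilt 0.15 w 0.0171 F [1.1 1.  6.6] M [ 0.15  0.28 -0.19]
shift now-frame [0.07 0.01 0.09] turn z 4.17 shift after-turn [ 0.07 -0.01  0.09]
```

```bash

python3 -m handwheel '[[1,0,0,0,0,0,1],[1,0,0,0,0,0,1],[1,0,0,0,0,0,1],[1,0,0,0,0,0,0.8],[1,0,0,0,0,0,0.3],[1,0,0,0,0,0,0],[1,0,0,0,0,0,0],[1,0,0,0,0,0,0]]'
python3 -c "
from h import *
plan(.498,-.1347,.1415,70)"
python3 -m handwheel '[[-1,0,0,0,0,0,0],[-1,0,0,0,0,0,0],[-1,0,0,0,0,0,0],[-1,0,0,0,0,0,0],[-1,0,0,-0.5,0,0,0],[-1,0,0,-0.8,0,0,0],[-1,0,0,-1,0,0,0],[-1,0,0,-1,0,0,0]]'
python3 -m handwheel '[[-1,-0.5,0,-1,0,0,0],[-1,-1,0,0,0,0,0],[-1,-1,0,0,0,0,0],[-1,-1,0,0,0,0,0],[-1,-1,0,0,0,0,0],[-1,-1,0,0,0,0,0],[-1,-1,0,0,0,0,0],[-1,-1,0,0,0,0,0]]'
python3 - <<'E'
from meas import *
plan(.498,-.1347,.2,146)
for n in('side','top'):
    c=grab(n,n[0]+'2.npz');w=cloud(c);x,y,z=w[...,0],w[...,1],w[...,2];r=np.hypot(x-.5465,y+.0035)
    m=(z>.088)&(z<.104)&(r<.125)&(c["img"].min(2)>85);P=w[m]
    print(n,m.sum(),cv2.minEnclosingCircle((P[:,:2]*1000).astype(np.float32)),np.median(P[:,2]))
    m=(z>.145)&(z<.16)&(abs(x-.5)<.06)&(abs(y+.135)<.06);print("wing",m.sum(),rect(w[m]))
    m=(z>.15)&(np.hypot(x-.693,y-.1705)<.04);print("rod",m.sum(),rect(w[m]),np.nanmax(z[m]))
    m=(z>.112)&(z<.128)&(np.hypot(x-.693,y-.1705)<.045);print("collar",m.sum(),rect(w[m]))
    m=(z>.04)&(z<.09)&(np.hypot(x-.535,y-.35)<.15);print("jar",rect(w[m]))
cv2.imwrite('pics/s41.png',load('s2.npz')['img'][:,:,::-1]);cv2.imwrite('pics/t41.png',load('t2.npz')['img'][:,:,::-1])
E
```

```text
clock: 87.92
tool_pos: [0.4981, -0.1369, 0.1441]
tool_rot: [0.001, 0.818, 0.576, 0.002]
contact_force: [3.1, 1.9, 5.1]
width: 0.017
t 87.92 pos [ 0.4981 -0.1369  0.1441] yaw 70.31 q6 -0.06 tilt 0.23 w 0.017 F [3.1 1.9 5.1] M [ 0.32 -0.   -0.06]
shift now-frame [ 0.07 -0.03  0.09] turn z 0.06 shift after-turn [ 0.07 -0.03  0.09]
clock: 88.58
tool_pos: [0.4953, -0.1364, 0.2414]
tool_rot: [-0.001, 0.818, 0.575, -0.001]
contact_force: [0.1, 0.1, 0.7]
width: 0.0855
clock: 89.25
tool_pos: [0.419, -0.3495, 0.2712]
tool_rot: [-0.0, 0.818, 0.575, -0.0]
contact_force: [1.2, 0.0, 0.8]
width: 0.0851
t 89.25 pos [ 0.419  -0.3495  0.2712] yaw 70.18 q6 -0.48 tilt 0.06 w 0.0851 F [1.2 0.  0.8] M [ 0.03 -0.01  0.02]
shift now-frame [7.63 0.05 2.38] turn z -15.16 shift after-turn [1.82 7.41 2.37]
side 3158 ((547.2451171875, -2.7288081645965576), 108.57797241210938) 0.09525821318271552
wing 106 (array([ 499. , -133.2]), array([63.1, 17. ]), 70.0)
rod 89 (array([691.6, 172.3]), array([19.3, 21.3]), 48.8) 0.1713388817985027
collar 257 (array([693.3, 170.6]), array([49.9, 53.6]), 30.7)
jar (array([521.1, 374.2]), array([40.8, 40.7]), 58.3)
top 3761 ((542.9696044921875, -6.866282939910889), 111.22923278808594) 0.09604194166312754
wing 130 (array([ 497.6, -135.6]), array([62.4, 17.3]), 70.4)
rod 56 (array([690.8, 171.4]), array([20.5, 19.6]), 52.0) 0.17542527213826242
collar 204 (array([692.3, 170.4]), array([50.7, 49.7]), 32.3)
jar (array([519.7, 371.4]), array([40.3, 39.9]), 8.2)
```

View pics/s41.png

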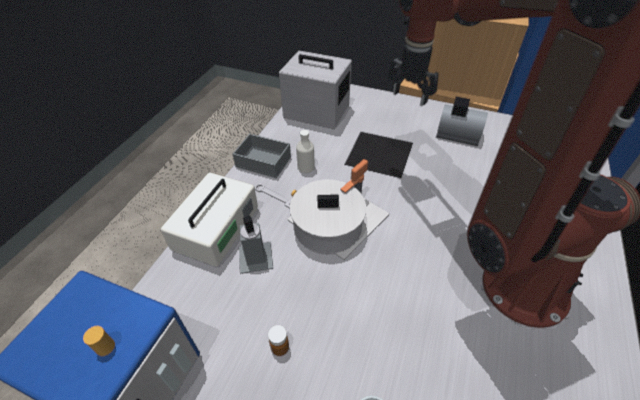

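View pics/t41.png

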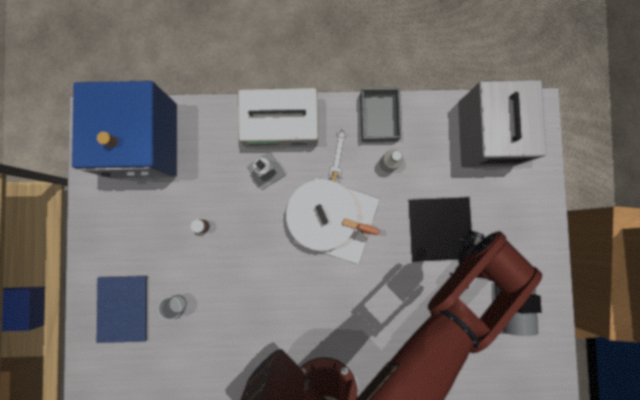

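Everything checks out. The lid at top (321,215) is seated, the clamp is back over it at 70° (about 0 rad), the rod is in its stand at (262,166), and the bars are gone from the bench. The jar, flask and wrench are where they were, and the gripper is clear. Handing in.

```bash
python3 -c "
from station import close_job
print(close_job())"
```

```text
the job is handed in; nothing more can be done
None
```

I carried out every step and handed the job in at about 89 s. The station gives no verdict, so what follows rests on my own checks.

**What I did**
- I rocked the clamp until it broke free and swung it to about 1.33 rad.
- I set the lid down on the mat and put both bars that were present into the pot.
- I stirred, hung the rod back in its stand, put the lid back on the pot and swung the clamp back over it.

**Last checks**
- **Lid:** level to under 0.003 slope, its underside at rim height, and its centre within about 2 mm of the pot's centre. I measured this just before closing the clamp. The later top view read 4–5 mm off, probably because it took in the clamp finger, but that is still inside the 12 mm allowed.
- **Clamp:** about 0 rad, with the wing at 70° in both views.
- **Rod:** hanging upright with its handle top at about 0.171–0.175 m (0.170 expected). Its handle is 1–2 mm from the stand's axis. I could not see the tip itself.
- **Beads and bars:** all inside the pot when the lid went on. Every bead ended well over 5 mm from every starting bead position.
- **Bystanders:** the jar measured unmoved within about 2 mm. The flask and wrench looked unmoved in the final pictures. The gripper was clear of everything.

**What went less smoothly**
- **Rod slip:** in the second turn a bar wedged against the pot wall and the rod pivoted about 6° in the grip. I tilted the tool to bring the rod upright again.
- **Stirring pattern:** after that, with the bars still wedging, the deep stirring went back and forth. I then made about two more full turns with the tip just over the bar tops. In all it swept more than four turns, but not four unbroken ones at one depth.

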